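# Ready the little hive for the road

## Task

Get the little white hive ready for transport: unlock the red cap from its bayonet socket (push in, quarter turn, lift) and stand it upright well inside the aluminium tray, lock the yellow vent cap in its place so that it springs back up into its notches, and stand every comb frame from the sloping stand upright, top bar up, in a slot of its own in the hive, right down on the floor. Only when all that is done, slide the red entrance shutter fully shut. Leave the smoker, jars and other things on the table where they are.

Things in the scene. Friction and masses are not known exactly. Their poses are not given: they have to be found in the camera images.
- hive: Small white wooden carrying hive, fixed, 160 (x) x 250 (y) x 75 mm high, origin under its centre. Its +y part is the open comb space (centre line at y = +55) with three slots; its -y part has a grey deck, flush with the walls, with the bayonet socket (axis at x = 0, y = -66). The entrance shutter is on its +x wall
- slot1 (a point): Slot 1 of 3: middle of its floor, 12 mm above the hive's underside. A frame stands in it with its thickness along the hive's x and width along the hive's y. Slots are 20 wide, 112 long, 46 apart along x; guide ribs at the frame's two ends reach 58 above the floor, the top 10 flared to 32 wide. A standing frame's top is 35 above the hive's walls; 32 free between neighbouring frames
- slot2 (a point): as slot 1
- slot3 (a point): as slot 1
- socket (a point): Bayonet socket: point on its vertical axis at the deck's top face, 75 mm above the table; axes as the hive's. Entry slot for the lugs along the hive's x: 70 long, 34 wide at the top, 26 wide from 5 mm down; play about 3 mm and 0.15 rad. Inside, a spring plunger (500 N/m), its top 3 mm below the deck when free, pushes the cap up
- plunger (a joint): Travel of the socket's spring plunger, m pressed down from free (0): about 0.008 with a cap locked and sprung up, 0.016 with a cap pushed fully in (8 N, its disc on the deck). LOCK: wing along the hive's x, enter, push fully in, turn 90 deg clockwise seen from above to the stop (wing along the hive's y), let go: the cap rises 8 mm into notches. UNLOCK: push fully in, turn 90 deg anticlockwise, lift
- vent_cap_center (a point): Yellow vent cap with dark slits, loose, standing on its foot on the table. Foot: spigot 31 mm dia. with two opposite lugs (bar 62 long along the cap's x, 16 wide, 6 high); disc 84 dia. from 19 to 25 above the foot; on it a wing grip 52 long along the cap's x, 14 thick, up to 53 above the foot. Point: on the axis, 26.5 above the foot; 15.5 above the deck when locked, 7.5 when pushed fully in
- red_cap_center (a point): Red solid cap, same shape, sizes and point as the yellow vent cap; starts locked in the socket, wing along the hive's y. Half a turn makes no difference to either cap
- tray: Shallow aluminium tray, fixed, 130 x 130 x 14 mm high, walls and floor 5 thick; origin under its centre
- shutter (a joint): Red entrance shutter on the far (+x) wall of the hive: m moved towards the hive's +y. Open at the start (0 to 0.012), fully shut at its stop, 0.050. About 1.5 N friction; stays where it is left
- shutter_tab (a point): Middle of the top end of the shutter's upright red tab, 6 (hive x) x 14 mm (hive y), 112 above the table, 37 above the hive's walls, 10 outside the far wall; can be pushed sideways from above
- stand: Wooden stand, fixed, base 250 x 110 mm, origin under its centre. Three places 90 apart along its x, each holding a frame whose top leans 0.42 rad from vertical towards the stand's -x (away from the robot); a panel under the frame backs only its lowest 50 mm and a 11 mm lip holds its foot, so draw the frame out along its own height
- frame1_center (a point): Mini comb frame, wooden rim round a yellow sheet: 14 mm thick (its x), 100 wide (y), 98 high (z); top bar 120 wide, 14 thick, 8 high. Point: its centre, 49 above its foot. Starts on the sloping stand. May be absent (2 or 3 are there)
- frame2_center (a point): as frame 1
- frame3_center (a point): as frame 1
- smoker: bystander, leave alone: steel bee smoker with bellows, 200 high; origin under its centre
- jar: bystander, leave alone: amber jar, 95 high; origin under its centre
- jar2: bystander, leave alone: second amber jar, 95 high; origin under its centre
- hive_tool: bystander, leave alone: flat yellow hive tool, 235 long; origin under its centre
- bee_brush: bystander, leave alone: bee brush; origin on its underside
- queen_cage: bystander, leave alone: small wooden queen cage 75 x 30 x 18; origin under its centre
- clip_box: bystander, leave alone: small green box 110 x 80 x 50; origin under its centre
Mind the look-alikes: they are no part of the job. Of the things shaped like the part that bears red_cap_center, the red one is meant. What is shaped like the part that bears frame1_center but orange is not meant.

How it is judged (in metres and radians):
On the way, in this order (a step that is already met when the one before it is completed fails the run):
1. the red cap is unlocked and out of the socket (horizontal distance between red_cap_center and socket above 0.08 m), for 0.1 s.
2. red cap upright in the tray, vent cap locked, every frame standing in a slot, the shutter still open (z of frame1_center in the frame of hive between 0.052 and 0.067 m and x of frame1_center in the frame of hive between -0.06 and 0.06 m and y of frame1_center in the frame of hive between 0.043 and 0.067 m and angle between each of frame1_center, frame2_center, frame3_center, red_cap_center's own z axis and vertical below 0.2 rad and angle between the x axis of each of frame1_center, frame2_center, frame3_center and the x axis of hive, either way round below 0.2 rad and z of frame2_center in the frame of hive between 0.052 and 0.067 m and x of frame2_center in the frame of hive between -0.06 and 0.06 m and y of frame2_center in the frame of hive between 0.043 and 0.067 m and z of frame3_center in the frame of hive between 0.052 and 0.067 m and x of frame3_center in the frame of hive between -0.06 and 0.06 m and y of frame3_center in the frame of hive between 0.043 and 0.067 m and horizontal distance between vent_cap_center and socket below 0.006 m and z of vent_cap_center in the frame of socket between 0.0125 and 0.0185 m and angle between the x axis of vent_cap_center and the y axis of socket, either way round below 0.25 rad and angle between vent_cap_center's own z axis and vertical below 0.15 rad and x of red_cap_center in the frame of tray between -0.05 and 0.05 m and y of red_cap_center in the frame of tray between -0.05 and 0.05 m and z of red_cap_center in the frame of tray below 0.045 m and value of joint shutter below 0.03 m), for 0.2 s.
3. the shutter is shut (value of joint shutter above 0.045 m), for 0.2 s.
At the end, for the whole second after the job is handed in: Frames upright (0.2 rad) in slots, feet on the floor (6 mm); vent cap within 6 mm of the socket axis and 0.25 rad of its locked turn, sprung up (centre 12.5 to 18.5 mm over the deck); red cap upright in the tray, within 50 mm of its middle each way; shutter at 45 mm or more; all at rest (z of frame1_center in the frame of hive between 0.052 and 0.067 m and x of frame1_center in the frame of hive between -0.06 and 0.06 m and y of frame1_center in the frame of hive between 0.043 and 0.067 m and angle between each of frame1_center, frame2_center, frame3_center, red_cap_center's own z axis and vertical below 0.2 rad and angle between the x axis of each of frame1_center, frame2_center, frame3_center and the x axis of hive, either way round below 0.2 rad and z of frame2_center in the frame of hive between 0.052 and 0.067 m and x of frame2_center in the frame of hive between -0.06 and 0.06 m and y of frame2_center in the frame of hive between 0.043 and 0.067 m and z of frame3_center in the frame of hive between 0.052 and 0.067 m and x of frame3_center in the frame of hive between -0.06 and 0.06 m and y of frame3_center in the frame of hive between 0.043 and 0.067 m and horizontal distance between vent_cap_center and socket below 0.006 m and z of vent_cap_center in the frame of socket between 0.0125 and 0.0185 m and angle between the x axis of vent_cap_center and the y axis of socket, either way round below 0.25 rad and angle between vent_cap_center's own z axis and vertical below 0.15 rad and x of red_cap_center in the frame of tray between -0.05 and 0.05 m and y of red_cap_center in the frame of tray between -0.05 and 0.05 m and z of red_cap_center in the frame of tray below 0.045 m and value of joint shutter above 0.045 m); the robot touches nothing.
It fails at once if a bystander is moved more than 40 mm (distance of any of smoker, jar, jar2, hive_tool, bee_brush, queen_cage, clip_box from where it was at the start of the episode above 0.04 m).
Of frame1, frame2, frame3 only 2 to 3 are there at a start; the rules pass over those that are not, and their reading is None.
At some moment in a run one of vent_cap may be knocked a few centimetres aside while the robot is not near it.
It also fails if it takes over 208 s, if anything falls off the work surface, if the arm or the gripper's body presses on something with over 40 N, if the wrist force passes 120 N, or if a joint passes its speed limit or range.

## Robot

A 7-joint arm with a two-finger parallel gripper is mounted at the origin on the work surface. World frame = base frame: x ahead of the robot, y to its left, z up, the work surface at z = 0. Lengths are in m, angles in degrees, forces in N, time in s.
With the tool pointing down it reaches from about 0.4 to 0.9 m from the base axis. Payload 5.5 kg.
Tool frame: the origin (TCP) lies midway between the tips of the shut fingers; the grasp point (between the pads) lies 19 mm behind it; z points along the fingers, y is the direction in which the jaws open and shut (so a half turn about z gives the same grasp; the last joint's range is limited). The gripper opens to 85 mm and grips with 20 to 120 N. Pads are 22 mm wide; open, the fingers measure 114 mm over their backs; the gripper's body (76 mm by 85 mm) begins 54 mm behind the grasp point. The pads swing forward as they close: fully open they stand 13 mm farther back than shut.
Start: joints at [-50.982, 28.699, -24.465, 88.831, 12.651, 65.22, -12.049], TCP at [0.264, 0.594, 0.231] pointing down, gripper open.
Joint ranges: [-164.97, 164.97], [-17.58, 116.51], [-87.97, 89.64], [11.32, 138.91], [-80.73, 260.73], [10.89, 115.49], [-147.41, 147.41]. Speed limits (degrees/s): [147.25, 147.25, 180, 180, 180, 180, 180].

## Interface

Orientations are given as a 3x3 rotation matrix whose columns are the frame's x, y, z axes.
In Python, from cell import state, snapshot, close_job gives the robot as it stands. The module is installed in compiled form; this text tells all that it offers.
- The arm moves only by the shell command python3 -m handwheel 'ROWS' [FORCE]. ROWS is JSON, a list of rows, each a list of 3 entries, a list of its own where there are three numbers: the shift along the tool's x, y, z in units of 50 mm (1.0 is 50 mm), then the turn about the tool's z in units of 8 degrees (1.0 is 8 degrees), then the closure in counts, from 0 (fully open) to 255 (shut). A call has 1 to 20 rows; each row shifts and turns the pose as measured when the row begins, along the tool's axes as they then stand; what a row does not reach is not made up. A row lasts 1/10 s, in which the tool goes at most 50 mm and 8.59 degrees, less where a joint would pass 70% of its speed; a pose out of reach is approached as far as the arm can. A call is refused whole if a number of a shift passes 1 or a number of a turn 1, either way. A call with a gripper value outside its range is refused whole. The fingers move at their own pace and stop on an object; FORCE is the grip in N (left out, the last holds). Time passes only in rows, so rows that do not move let the fingers close. It gives the time, the measured TCP pose, the force and the opening at its end, in the units of the state.
- state(): the state, without advancing time (a new reading comes with each control period).
- snapshot(name): name is "scene" or "top" or "wrist"; returns a dict with "img" (400x640x3 uint8, red, green, blue), "camera_matrix" (3x3 intrinsics, pixels), "origin" and "orientation" of the camera in the world. Camera axes: x right, y down, z forward; pixel columns grow to the right and rows downward; lengths in m; the calibration is good to about 2 mm. A picture is of the moment at which its call begins. There is no depth.
- close_job(): hands the job in, once; it reports no verdict.
The state is a dict: "time": time; "qpos": joint angles; "joint_velocities": joint speeds; "effort": joint torques, N m; "tool_pos": TCP position; "tcp_rot": TCP orientation; "wrist_force": force on the tool from outside, world axes, zero at the start; "moment": the same for the moment, N m; "grip_width": finger opening in m.
Only numpy, scipy, OpenCV 4.12 (cv2) and the standard library are available. Lean on these libraries where they do the work, as an engineer would, in place of code of your own. Each camera call takes 0.05 s, during which the arm holds its last target.

## Working session

There is one attempt and no reset: what is moved stays moved. The work goes in short steps, Python scripts to look and compute and a shell command to move; the robot and the scene stay as the last step left them, time stands still between calls to the robot, and variables do not carry over. Pictures are saved under pics/ and viewed, and the job is handed in when it is done.

```bash
mkdir -p pics; ls; cat > h.py <<'E'
import numpy as np, cv2, json
from cell import state, snapshot, close_job
def snap(n, f):
    s=snapshot(n); im=cv2.cvtColor(s['img'],cv2.COLOR_RGB2BGR); cv2.imwrite('pics/%s.png'%f,im)
    np.savez('pics/%s.npz'%f, **{k:np.array(v) for k,v in s.items()}); return s
def load(f): return np.load('pics/%s.npz'%f)
def ray(s,u,v):
    K=np.array(s['camera_matrix']); d=np.linalg.inv(K)@[u,v,1]; return np.array(s['origin']),np.array(s['orientation'])@d
def atz(s,u,v,z):
    o,d=ray(s,u,v); return o+d*(z-o[2])/d[2]
def proj(s,p):
    K=np.array(s['camera_matrix']); c=np.array(s['orientation']).T@(np.array(p)-np.array(s['origin'])); q=K@c; return q[:2]/q[2]
def st():
    s=state(); R=np.array(s['tcp_rot']); print('t',round(s['time'],2),'p',np.round(s['tool_pos'],4),'f',np.round(s['wrist_force'],1),'w',round(s['grip_width'],4)); print(np.round(R,3).tolist(), 'q',np.round(s['qpos'],1))
    return s
E
python3 - <<'E'
from h import *
st()
for n in ['scene','top','wrist']:
    s=snap(n,n+'0'); print(n,np.round(s['origin'],3),np.round(s['orientation'],3).tolist(),np.round(s['camera_matrix'],1).tolist())
E
```

```text
pics
t 0.0 p [0.2635 0.5934 0.2302] f [-0.3 -0.2 -0.4] w 0.0856
[[-0.914, 0.406, -0.001], [0.406, 0.914, -0.002], [0.0, -0.002, -1.0]] q [-51.   28.8 -24.5  88.9  12.7  65.2 -12. ]
scene [1.208 0.786 0.951] [[-0.774, 0.42, -0.474], [0.632, 0.493, -0.598], [-0.017, -0.762, -0.647]] [[377.1, 0.0, 323.7], [0.0, 377.1, 197.9], [0.0, 0.0, 1.0]]
top [0.291 0.005 1.677] [[0.02, -0.985, 0.17], [-1.0, -0.022, -0.01], [0.014, -0.17, -0.985]] [[467.7, 0.0, 319.8], [0.0, 467.7, 201.6], [0.0, 0.0, 1.0]]
wrist [0.197 0.623 0.374] [[0.405, 0.875, 0.263], [0.914, -0.388, -0.119], [-0.002, 0.289, -0.957]] [[350.1, 0.0, 318.7], [0.0, 350.1, 201.0], [0.0, 0.0, 1.0]]
```

View pics/scene0.png

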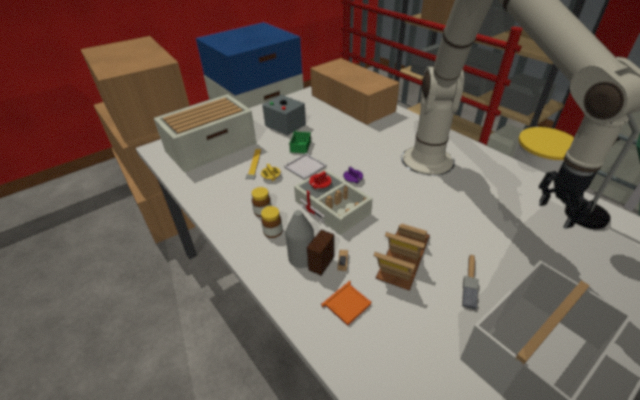

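View pics/top0.png

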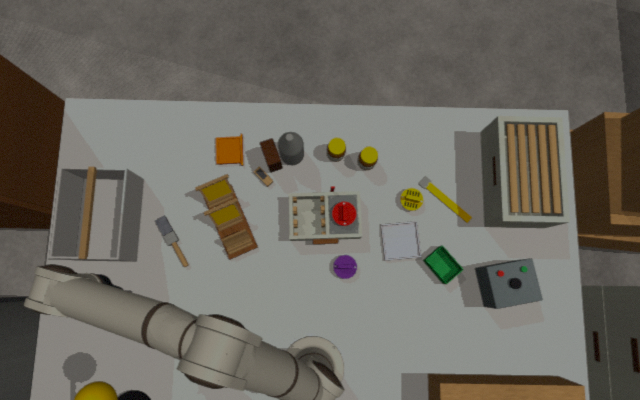

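View pics/wrist0.png

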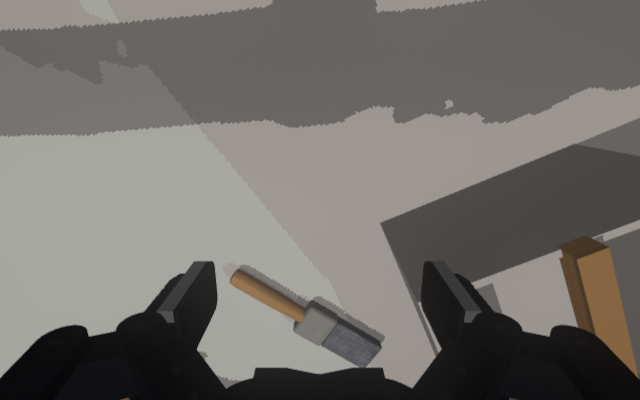

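```bash
python3 - <<'E'
import cv2
im=cv2.imread('pics/top0.png')
cv2.imwrite('pics/c1.png',cv2.resize(im[165:285,275:435],None,fx=5,fy=5,interpolation=cv2.INTER_CUBIC))
cv2.imwrite('pics/c2.png',cv2.resize(im[125:270,190:310],None,fx=4,fy=4,interpolation=cv2.INTER_CUBIC))
im=cv2.imread('pics/scene0.png')
cv2.imwrite('pics/c3.png',cv2.resize(im[145:295,250:440],None,fx=4,fy=4,interpolation=cv2.INTER_CUBIC))
E
```

```text
(no output)
```

View pics/c1.png

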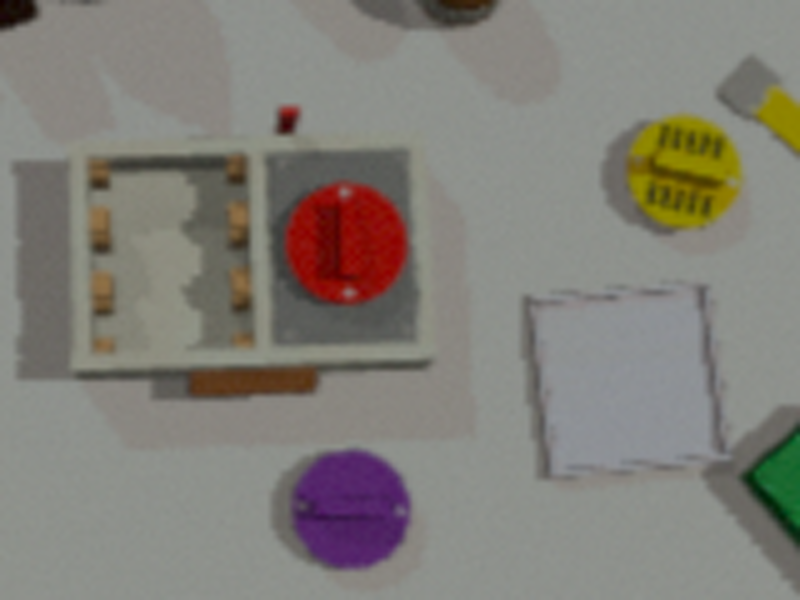

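View pics/c2.png

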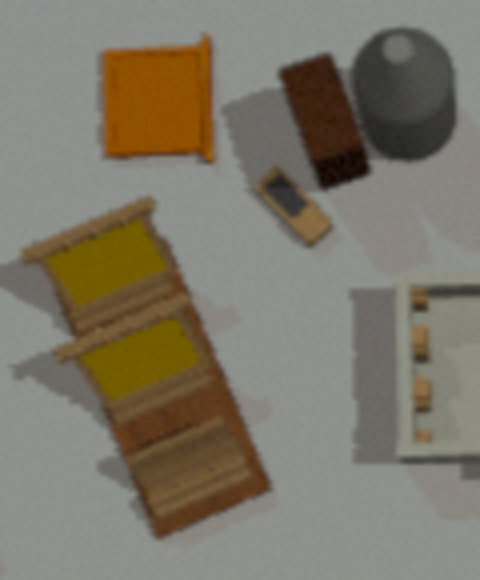

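View pics/c3.png

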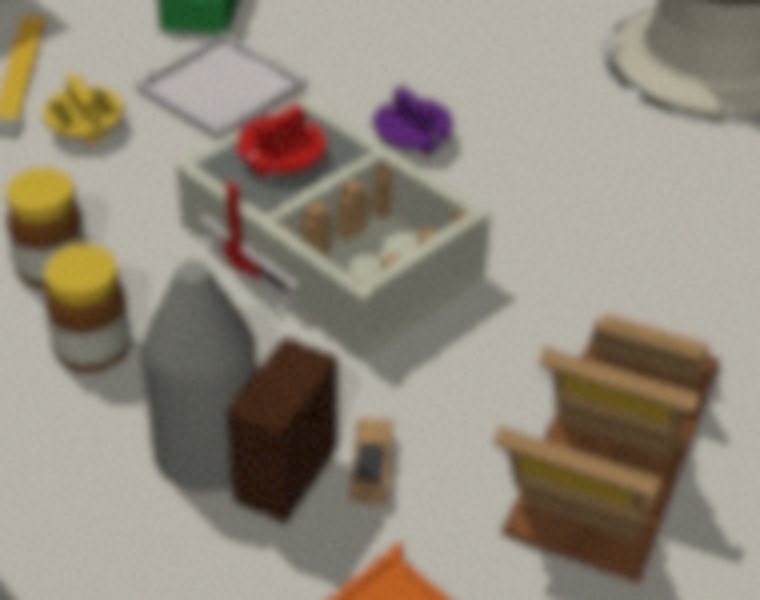

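```bash
python3 - <<'E'
from h import *
s=load('top0')
def c1(u,v,z,n): print(n,np.round(atz(s,275+(u+.5)/5-.5,165+(v+.5)/5-.5,z),3))
def c2(u,v,z,n): print(n,np.round(atz(s,190+(u+.5)/4-.5,125+(v+.5)/4-.5,z),3))
for p in [(72,143),(418,140),(432,356),(74,366)]: c1(*p,.075,'hive')
c1(288,118,.112,'tab')
c1(346,243,.084,'red disc'); c1(684,173,.025,'yel disc'); c1(351,509,.025,'purple')
c1(640,160,.053,'yw0');c1(735,183,.025,'yd1')
for p in [(527,297),(705,286),(725,455),(545,478)]: c1(*p,.014,'tray')
for p in [(25,255),(155,203),(57,355),(190,300)]: c2(*p,.11,'bar')
for p in [(157,537),(270,489)]: c2(*p,.012,'stand')
E
```

```text
hive [0.595 0.096 0.075]
hive [ 0.602 -0.145  0.075]
hive [ 0.451 -0.155  0.075]
hive [0.439 0.09  0.075]
tab [ 0.608 -0.052  0.112]
red disc [ 0.527 -0.095  0.084]
yel disc [ 0.592 -0.341  0.025]
purple [ 0.348 -0.104  0.025]
yw0 [ 0.596 -0.304  0.053]
yd1 [ 0.586 -0.378  0.025]
tray [ 0.501 -0.23   0.014]
tray [ 0.512 -0.358  0.014]
tray [ 0.392 -0.37   0.014]
tray [ 0.373 -0.242  0.014]
bar [0.598 0.412 0.11 ]
bar [0.646 0.304 0.11 ]
bar [0.512 0.379 0.11 ]
bar [0.562 0.27  0.11 ]
stand [0.366 0.305 0.012]
stand [0.41  0.207 0.012]
```

```bash
python3 -m handwheel '[[[-0.65,-0.65,-0.1],0,0],[[-0.65,-0.65,-0.1],0,0],[[-0.65,-0.65,-0.1],0,0],[[-0.65,-0.65,-0.1],0,0],[[-0.65,-0.65,-0.1],0,0],[[-0.65,-0.65,-0.1],0,0],[[-0.65,-0.65,-0.1],0,0],[[-0.65,-0.65,-0.1],0,0],[[-0.65,-0.65,-0.1],0,0],[[-0.65,-0.65,-0.1],0,0],[[-0.65,-0.65,-0.1],0,0],[[-0.65,-0.65,-0.1],0,0],[[0,0,0],0,0]]'; python3 -c "
from h import *
st()"
```

```text
time: 1.45
tool_pos: [0.466, 0.0586, 0.2882]
tcp_rot: [[-0.915, 0.403, -0.005], [0.403, 0.915, -0.004], [0.003, -0.005, -1.0]]
wrist_force: [-0.4, 0.3, -0.2]
grip_width: 0.0855
t 1.45 p [0.466  0.0586 0.2882] f [-0.4  0.3 -0.2] w 0.0855
[[-0.915, 0.403, -0.005], [0.403, 0.915, -0.004], [0.003, -0.005, -1.0]] q [ -3.9   5.4  -7.1 110.1   0.9  64.9  54.9]
```

```bash
python3 -m handwheel '[[[-0.55,-0.57,0],0,0],[[-0.55,-0.57,0],0,0],[[-0.55,-0.57,0],0,0],[[-0.55,-0.57,0],0,0],[[0,0,0],1,0],[[0,0,0],1,0],[[0,0,0],1,0],[[0,0,0],1,0],[[0,0,0],1,0],[[0,0,0],1,0],[[0,0,0],1,0],[[0,0,0],1,0],[[0,0,0],0,0]]'; python3 -c "
from h import *
st();snap('wrist','w1')"
```

```text
time: 2.75
tool_pos: [0.5203, -0.0925, 0.2843]
tcp_rot: [[0.004, 1.0, -0.012], [1.0, -0.004, -0.001], [-0.001, -0.012, -1.0]]
wrist_force: [-0.1, 0.5, 0.0]
grip_width: 0.0855
t 2.75 p [ 0.5203 -0.0925  0.2843] f [-0.1  0.5  0. ] w 0.0855
[[0.004, 1.0, -0.012], [1.0, -0.004, -0.001], [-0.001, -0.012, -1.0]] q [  0.3  11.9   7.9 103.1  -1.6  65.8   8.4]
```

View pics/w1.png

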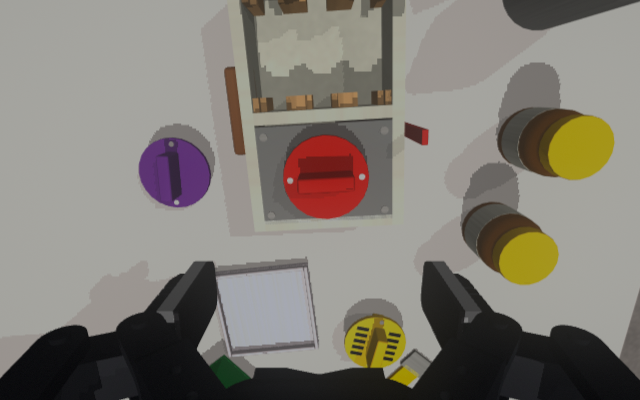

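```bash
python3 - <<'E'
import cv2
im=cv2.imread('pics/w1.png')
cv2.imwrite('pics/c4.png',cv2.resize(im[110:240,130:440],None,fx=2.58,fy=4,interpolation=cv2.INTER_CUBIC) if 0 else cv2.resize(im[110:240,235:415],None,fx=4.4,fy=4.4,interpolation=cv2.INTER_CUBIC))
E
```

```text
(no output)
```

View pics/c4.png

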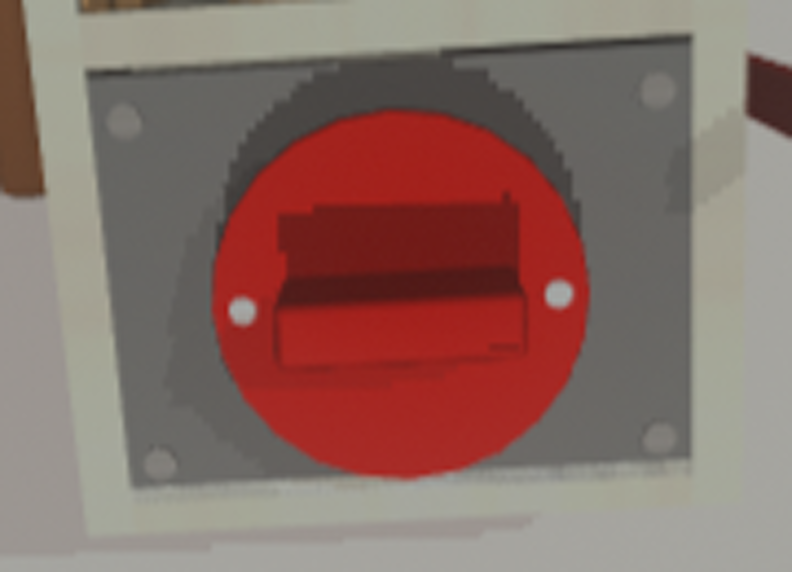

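```bash
cat >> h.py <<'E'
def mask(im,kind):
    hsv=cv2.cvtColor(im,cv2.COLOR_RGB2HSV)
    h,s,v=[hsv[...,i].astype(int) for i in range(3)]
    if kind=='red': return (((h<6)|(h>172))&(s>150)&(v>40)).astype(np.uint8)
    if kind=='yel': return ((h>20)&(h<34)&(s>120)&(v>60)).astype(np.uint8)
    if kind=='pur': return ((h>125)&(h<150)&(s>80)).astype(np.uint8)
def blob(im,kind,near):
    m=mask(im,kind); n,l,stt,c=cv2.connectedComponentsWithStats(m)
    best=min([i for i in range(1,n) if stt[i,4]>60],key=lambda i:np.hypot(*(c[i]-near)))
    return (l==best).astype(np.uint8),c[best],stt[best]
E
python3 - <<'E'
from h import *
from scipy.optimize import least_squares
def circ(c,r):
    a=np.linspace(0,2*np.pi,120,endpoint=False); return np.array(c)+np.c_[r*np.cos(a),r*np.sin(a),0*a]
for f,pts in [('w1',{'red':(326,176),'pur':(175,172)}),('top0',{'red':(344,213),'yel':(411,200),'pur':(345,267)})]:
    s=load(f)
    for k,p in pts.items():
        m,c,b=blob(s['img'],k,p)
        cs,_=cv2.findContours(m,cv2.RETR_EXTERNAL,cv2.CHAIN_APPROX_NONE); h=cv2.convexHull(max(cs,key=len))
        (cx,cy),(a,bb),ang=cv2.fitEllipse(h); print(f,k,b,round(cx,2),round(cy,2),round(a,2),round(bb,2))
        for z in [.025,.087,.091,.097]:
            ctr=atz(s,cx,cy,z); q=np.array([proj(s,x) for x in circ(ctr,.042)]).astype(np.float32)
            e=cv2.fitEllipse(q); print('   z',z,np.round(ctr[:2],4),'pred axes',np.round(e[1],2))
E
```

```text
w1 red [ 283  135   86   84 5515] 325.57 176.35 83.5 85.13
   z 0.025 [ 0.5264 -0.1112] pred axes [69.9 71.5]
   z 0.087 [ 0.5259 -0.0971] pred axes [82.66 84.55]
   z 0.091 [ 0.5259 -0.0962] pred axes [83.65 85.55]
   z 0.097 [ 0.5258 -0.0948] pred axes [85.17 87.11]
w1 pur [ 139  138   72   69 3791] 174.25 171.98 65.82 74.09
   z 0.025 [ 0.3483 -0.1057] pred axes [66.32 75.08]
   z 0.087 [ 0.3752 -0.0924] pred axes [78.43 88.78]
   z 0.091 [ 0.377  -0.0916] pred axes [79.36 89.84]
   z 0.097 [ 0.3796 -0.0903] pred axes [80.8  91.47]
top0 red [332 202  24  24 454] 343.78 213.19 23.77 24.14
   z 0.025 [ 0.536  -0.0984] pred axes [23.22 23.55]
   z 0.087 [ 0.5269 -0.0946] pred axes [24.12 24.47]
   z 0.091 [ 0.5263 -0.0943] pred axes [24.18 24.53]
   z 0.097 [ 0.5254 -0.0939] pred axes [24.28 24.63]
top0 yel [400 188  23  23 406] 411.25 198.93 22.07 22.81
   z 0.025 [ 0.5932 -0.3407] pred axes [22.7  23.58]
   z 0.087 [ 0.5819 -0.3278] pred axes [23.58 24.5 ]
   z 0.091 [ 0.5811 -0.3269] pred axes [23.64 24.56]
   z 0.097 [ 0.58   -0.3257] pred axes [23.73 24.65]
top0 pur [334 255  23  24 427] 344.61 266.44 23.03 23.29
   z 0.025 [ 0.3476 -0.1035] pred axes [23.91 24.24]
   z 0.087 [ 0.3455 -0.0994] pred axes [24.84 25.18]
   z 0.091 [ 0.3453 -0.0992] pred axes [24.91 25.25]
   z 0.097 [ 0.3451 -0.0988] pred axes [25.   25.34]
```

```bash
python3 - <<'E'
from h import *
s=load('w1')
f=lambda u,v,z: atz(s,235+(u+.5)/4.4-.5,110+(v+.5)/4.4-.5,z)
a=f(243,311,.09);b=f(559,294,.09);print(a,b,(a+b)/2,np.degrees(np.arctan2(*(b-a)[1::-1])))
cs=[f(u,v,.075) for u,v in [(124,121),(658,90),(660,437),(160,464)]]
for c in cs: print(np.round(c,4))
for i,j in [(0,1),(3,2)]: d=cs[j]-cs[i]; print(np.degrees(np.arctan2(d[1],d[0])),np.linalg.norm(d))
for i,j in [(3,0),(2,1)]: d=cs[j]-cs[i]; print(np.degrees(np.arctan2(-d[0],d[1])),np.linalg.norm(d))
print(np.mean(cs,0))
E
```

```text
[ 0.49049827 -0.10037834  0.09      ] [ 0.56138889 -0.0965681   0.09      ] [ 0.52594358 -0.09847322  0.09      ] 3.0765875087931494
[ 0.4633 -0.0597  0.075 ]
[ 0.5838 -0.0531  0.075 ]
[ 0.5884 -0.1352  0.075 ]
[ 0.4679 -0.142   0.075 ]
3.118141035367602 0.12075856386023773
3.2481914053636154 0.12076157056495934
3.1981748097746743 0.08244594962862334
3.2003213509764286 0.0821718484781612
[ 0.52583808 -0.0974847   0.075     ]
```

```bash
python3 -m handwheel '[[[0,0,0],0.98,0],[[0,0,0],0.98,0],[[0,0,0],0.98,0],[[0,0,0],0.98,0],[[0,0,0],0.98,0],[[0,0,0],0.98,0],[[0,0,0],0.98,0],[[0,0,0],0.98,0],[[0,0,0],0.98,0],[[0,0,0],0.98,0],[[0,0,0],0.98,0],[[0,0,0],0,0]]'; python3 -c "
from h import *
s=st();R=np.array(s['tcp_rot']);print(R.T@(np.array([.526,-.097,.15])-s['tool_pos'])/.05, np.degrees(np.arctan2(R[1,1],R[0,1])))"
```

```text
time: 4.0
tool_pos: [0.519, -0.0884, 0.2824]
tcp_rot: [[0.998, 0.058, -0.016], [0.058, -0.998, 0.001], [-0.016, -0.001, -1.0]]
wrist_force: [-0.4, -0.1, 0.4]
grip_width: 0.0852
t 4.0 p [ 0.519  -0.0884  0.2824] f [-0.4 -0.1  0.4] w 0.0852
[[0.998, 0.058, -0.016], [0.058, -0.998, 0.001], [-0.016, -0.001, -1.0]] q [ -8.7  12.2  18.  103.6  -4.   65.7 -76.1]
[0.17075345 0.18277484 2.64454059] -86.66773436941683
```

```bash
python3 -m handwheel '[[[0.17,0.18,0.6],0.02,0],[[0,0,0.7],0,0],[[0,0,0.7],0,0],[[0,0,0.6],0,0],[[0,0,0],0,0]]'; python3 -c "
from h import *
s=st();R=np.array(s['tcp_rot']);print(R.T@(np.array([.526,-.097,.094])-s['tool_pos'])/.05, np.degrees(np.arctan2(R[1,1],R[0,1])));snap('wrist','w2')"
```

```text
time: 4.5
tool_pos: [0.5289, -0.0957, 0.1501]
tcp_rot: [[0.996, 0.091, -0.01], [0.091, -0.996, 0.001], [-0.01, -0.002, -1.0]]
wrist_force: [-1.0, 0.3, 0.0]
grip_width: 0.0855
t 4.5 p [ 0.5289 -0.0957  0.1501] f [-1.   0.3  0. ] w 0.0855
[[0.996, 0.091, -0.01], [0.091, -0.996, 0.001], [-0.01, -0.002, -1.0]] q [ -6.1  21.9  16.5 109.9  -8.   49.8 -70.3]
[-0.04942886  0.02250497  1.12347227] -84.80709381708854
```

View pics/w2.png

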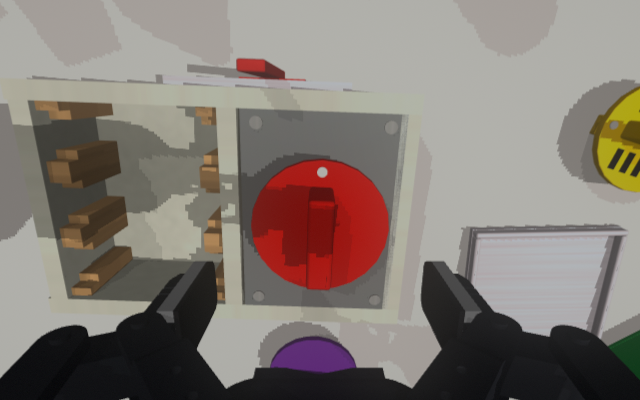

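```bash
python3 -c "
from h import *
s=load('w2');print(proj(s,[.526,-.097,.117]),proj(s,state()['tool_pos']))"
python3 -m handwheel '[[[-0.05,0.02,0.4],0.22,0],[[0,0,0.4],0,0],[[0,0,0.3],0,0],[[0,0,0],0,0]]' 40;  python3 -c "
from h import *
s=st()"
```

```text
[318.90897625 242.91619794] [317.53092273 266.23088754]
time: 4.95
tool_pos: [0.5338, -0.0977, 0.1028]
tcp_rot: [[0.998, 0.07, 0.005], [0.07, -0.998, 0.001], [0.005, -0.001, -1.0]]
wrist_force: [-0.3, 0.7, 1.2]
grip_width: 0.085
t 4.95 p [ 0.5338 -0.0977  0.1028] f [-0.3  0.7  1.2] w 0.085
[[0.998, 0.07, 0.005], [0.07, -0.998, 0.001], [0.005, -0.001, -1.0]] q [ -5.   26.   15.6 111.6 -10.   43.4 -69.6]
```

```bash
python3 -m handwheel '[[[-0.15,-0.02,0.1],0.08,0],[[-0.01,0,0.08],0,0],[[0,0,0],0,0]]' 40;  python3 -c "
from h import *
s=st()"
```

```text
time: 5.25
tool_pos: [0.5275, -0.0974, 0.0962]
tcp_rot: [[0.998, 0.06, 0.009], [0.06, -0.998, 0.001], [0.009, -0.0, -1.0]]
wrist_force: [-0.2, -0.4, 1.4]
grip_width: 0.0848
t 5.25 p [ 0.5275 -0.0974  0.0962] f [-0.2 -0.4  1.4] w 0.0848
[[0.998, 0.06, 0.009], [0.06, -0.998, 0.001], [0.009, -0.0, -1.0]] q [ -5.   25.9  15.6 112.9 -10.3  41.9 -69.8]
```

Close on the wing.

```bash
python3 -m handwheel '[[[0,0,0],0,255],[[0,0,0],0,255],[[0,0,0],0,255],[[0,0,0],0,255],[[0,0,0],0,255],[[0,0,0],0,255],[[0,0,0],0,255],[[0,0,0],0,255]]' 60;  python3 -c "
from h import *
s=st();snap('wrist','w3')"
```

```text
time: 6.05
tool_pos: [0.5288, -0.0975, 0.0978]
tcp_rot: [[0.998, 0.06, 0.012], [0.06, -0.998, 0.001], [0.012, 0.0, -1.0]]
wrist_force: [0.1, -0.0, -0.2]
grip_width: 0.0131
t 6.05 p [ 0.5288 -0.0975  0.0978] f [ 0.1 -0.  -0.2] w 0.0131
[[0.998, 0.06, 0.012], [0.06, -0.998, 0.001], [0.012, 0.0, -1.0]] q [ -5.   25.8  15.6 112.8 -10.3  42.  -69.8]
```

View pics/w3.png

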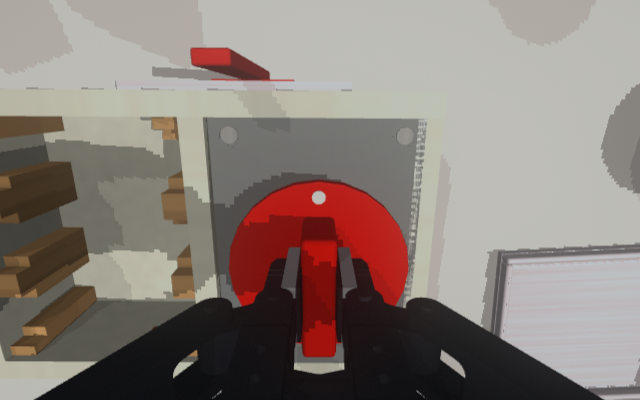

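```bash
python3 -m handwheel '[[[0,0,-0.1],0,255]]' 60; python3 -m handwheel '[[[0,0,-0.1],0,255],[[0,0,0],0,255]]';  python3 -c "
from h import *
s=st()"
```

```text
time: 6.2
tool_pos: [0.5281, -0.0974, 0.1023]
tcp_rot: [[0.998, 0.06, 0.011], [0.06, -0.998, 0.001], [0.011, -0.0, -1.0]]
wrist_force: [0.3, 0.2, -1.8]
grip_width: 0.013
time: 6.4
tool_pos: [0.5282, -0.0975, 0.1083]
tcp_rot: [[0.998, 0.06, 0.011], [0.06, -0.998, 0.001], [0.011, -0.0, -1.0]]
wrist_force: [-0.6, 0.4, -1.7]
grip_width: 0.0127
t 6.4 p [ 0.5282 -0.0975  0.1083] f [-0.6  0.4 -1.7] w 0.0127
[[0.998, 0.06, 0.011], [0.06, -0.998, 0.001], [0.011, -0.0, -1.0]] q [ -5.3  24.8  15.9 112.5  -9.9  43.3 -70.2]
```

```bash
python3 -m handwheel '[[[0,0,-0.4],0,255],[[0,0,-0.4],0,255],[[0,0,0],0,255]]' 60;  python3 -c "
from h import *
s=st();snap('wrist','w4');snap('scene','s4')
cv2.imwrite('pics/s4c.png',cv2.resize(cv2.imread('pics/s4.png')[120:280,220:420],None,fx=4,fy=3.7))"
```

```text
time: 6.7
tool_pos: [0.527, -0.0974, 0.1489]
tcp_rot: [[0.998, 0.06, 0.009], [0.06, -0.998, 0.001], [0.009, -0.0, -1.0]]
wrist_force: [0.6, 0.0, -0.5]
grip_width: 0.0129
t 6.7 p [ 0.527  -0.0974  0.1489] f [ 0.6  0.  -0.5] w 0.0129
[[0.998, 0.06, 0.009], [0.06, -0.998, 0.001], [0.009, -0.0, -1.0]] q [ -6.2  21.3  16.9 111.2  -8.3  48.2 -71.4]
```

View pics/w4.png

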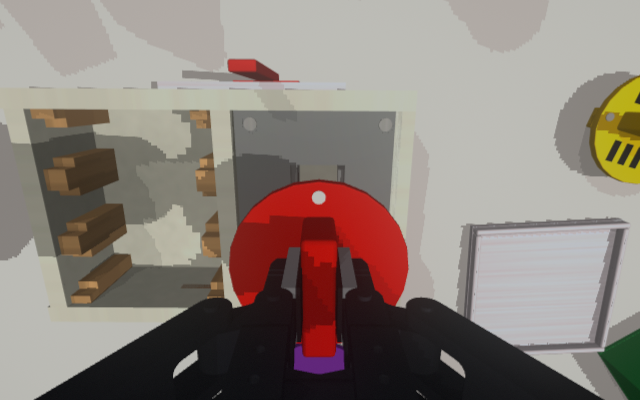

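View pics/s4c.png

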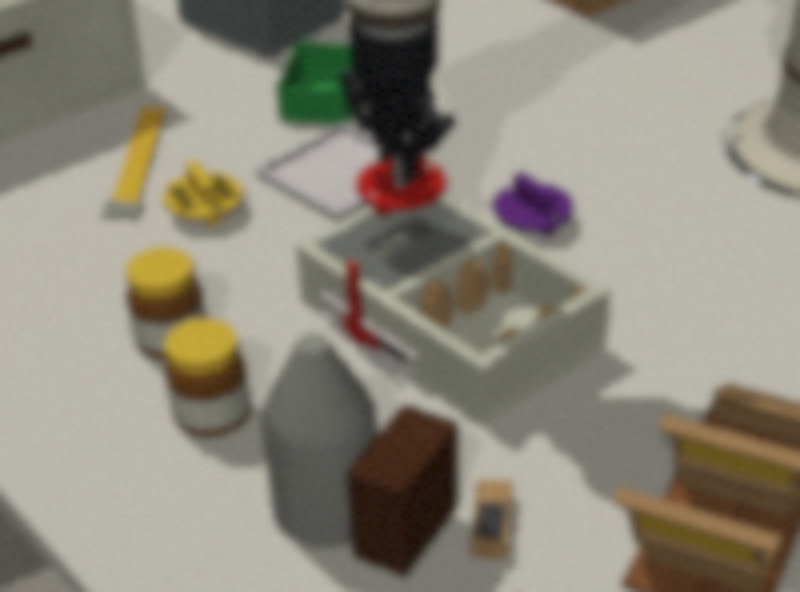

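```bash
python3 - <<'E'
from h import *
s=load('w1')
P=[atz(s,u,v,.014) for u,v in [(216,268),(307,258),(318,346),(229,353)]]
for p in P: print(np.round(p,3))
print(np.mean(P,0))
t=state();R=np.array(t['tcp_rot']);print(R.T@(np.array([.443,-.300,.2])-t['tool_pos'])/.05)
E
```

```text
[ 0.383 -0.237  0.014]
[ 0.503 -0.222  0.014]
[ 0.516 -0.359  0.014]
[ 0.389 -0.371  0.014]
[ 0.4476936  -0.29711568  0.014     ]
[-1.88335001  3.95243913 -1.08053383]
```

```bash
python3 -m handwheel '[[[0,0,-0.5],0,255],[[-0.37,0.79,0],0,255],[[-0.37,0.79,0],0,255],[[-0.37,0.79,0],0,255],[[-0.37,0.79,0],0,255],[[-0.37,0.79,0],0,255],[[0,0,0],0,255]]' 60;  python3 -c "
from h import *
s=st();R=np.array(s['tcp_rot']);print(R.T@(np.array([.446,-.299,.036])-s['tool_pos'])/.05);snap('wrist','w5')"
```

```text
time: 7.5
tool_pos: [0.44, -0.3025, 0.1632]
tcp_rot: [[0.998, 0.069, -0.004], [0.07, -0.998, 0.003], [-0.004, -0.004, -1.0]]
wrist_force: [-0.4, -0.4, -1.7]
grip_width: 0.013
t 7.5 p [ 0.44   -0.3025  0.1632] f [-0.4 -0.4 -1.7] w 0.013
[[0.998, 0.069, -0.004], [0.07, -0.998, 0.003], [-0.004, -0.004, -1.0]] q [ 13.6  20.9  22.1 110.2 -10.   51.  -45.4]
[ 0.13376513 -0.0527874   2.54389714]
```

View pics/w5.png

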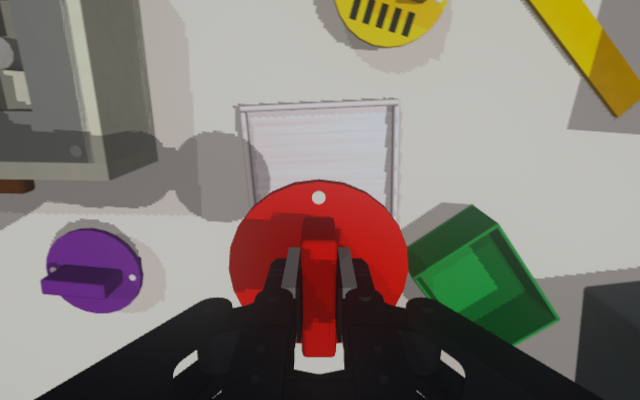

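```bash
python3 -m handwheel '[[[0.13,-0.05,0.6],0,255],[[0,0,0.6],0,255],[[-0.03,0,0.6],0,255],[[0,0,0.3],0,255],[[0,0,0],0,255]]' 60;  python3 -c "
from h import *
s=st();R=np.array(s['tcp_rot']);print(R.T@(np.array([.446,-.299,.033])-s['tool_pos'])/.05)"
```

```text
time: 8.05
tool_pos: [0.4474, -0.2887, 0.0504]
tcp_rot: [[0.997, 0.077, -0.006], [0.077, -0.997, 0.012], [-0.005, -0.012, -1.0]]
wrist_force: [-0.9, 0.6, -0.8]
grip_width: 0.0126
t 8.05 p [ 0.4474 -0.2887  0.0504] f [-0.9  0.6 -0.8] w 0.0126
[[0.997, 0.077, -0.006], [0.077, -0.997, 0.012], [-0.005, -0.012, -1.0]] q [ 15.8  31.   18.  113.5 -15.5  38.4 -41.9]
[-0.0425808   0.20758722  0.34575033]
```

```bash
python3 -m handwheel '[[[-0.03,0.15,0.15],0,255],[[0,0.02,0.1],0,255],[[0,0,0.08],0,255],[[0,0,0],0,255]]' 60;  python3 -c "
from h import *
s=st()"
```

```text
time: 8.45
tool_pos: [0.4486, -0.2964, 0.035]
tcp_rot: [[0.997, 0.08, -0.004], [0.08, -0.997, 0.012], [-0.003, -0.013, -1.0]]
wrist_force: [0.4, -0.4, -0.3]
grip_width: 0.0131
t 8.45 p [ 0.4486 -0.2964  0.035 ] f [ 0.4 -0.4 -0.3] w 0.0131
[[0.997, 0.08, -0.004], [0.08, -0.997, 0.012], [-0.003, -0.013, -1.0]] q [ 17.2  32.8  17.2 113.1 -16.3  37.  -40.4]
```

```bash
python3 -m handwheel '[[[0,0,0.06],0,255],[[0,0,0],0,255]]'; python3 -m handwheel '[[[0,0,0.04],0,255],[[0,0,0],0,255]]'
```

```text
time: 8.65
tool_pos: [0.4496, -0.2972, 0.0353]
tcp_rot: [[0.997, 0.079, -0.001], [0.079, -0.997, 0.012], [0.0, -0.012, -1.0]]
wrist_force: [-0.3, -0.0, -1.1]
grip_width: 0.013
time: 8.85
tool_pos: [0.4506, -0.2979, 0.0346]
tcp_rot: [[0.997, 0.079, 0.002], [0.079, -0.997, 0.011], [0.003, -0.011, -1.0]]
wrist_force: [0.1, -0.4, -1.7]
grip_width: 0.0132
```

```bash
python3 -m handwheel '[[[-0.03,0,0.14],0,255],[[0,0,0],0,255]]'; python3 -m handwheel '[[[0,0,0.1],0,255],[[0,0,0],0,255]]'
```

```text
time: 9.05
tool_pos: [0.4524, -0.2983, 0.035]
tcp_rot: [[0.997, 0.079, 0.008], [0.079, -0.997, 0.013], [0.009, -0.012, -1.0]]
wrist_force: [-0.3, -0.6, -1.4]
grip_width: 0.0128
time: 9.25
tool_pos: [0.4544, -0.2996, 0.0336]
tcp_rot: [[0.997, 0.079, 0.013], [0.078, -0.997, 0.011], [0.014, -0.01, -1.0]]
wrist_force: [-0.5, -0.1, -1.7]
grip_width: 0.0128
```

```bash
python3 -c "
from h import *
s=st();print(s['joint_velocities']);snap('wrist','w6');snap('scene','s6')
cv2.imwrite('pics/s6c.png',cv2.resize(cv2.imread('pics/s6.png')[110:230,220:400],None,fx=4,fy=4))"
```

```text
t 9.25 p [ 0.4544 -0.2996  0.0336] f [-0.5 -0.1 -1.7] w 0.0128
[[0.997, 0.079, 0.013], [0.078, -0.997, 0.011], [0.014, -0.01, -1.0]] q [ 17.9  33.   16.6 112.9 -17.   36.2 -39.7]
[-0.01251984 -1.07021915 -0.03872377 -0.39285733  0.10335133  0.01754218
 -0.10379145]
```

View pics/s6c.png

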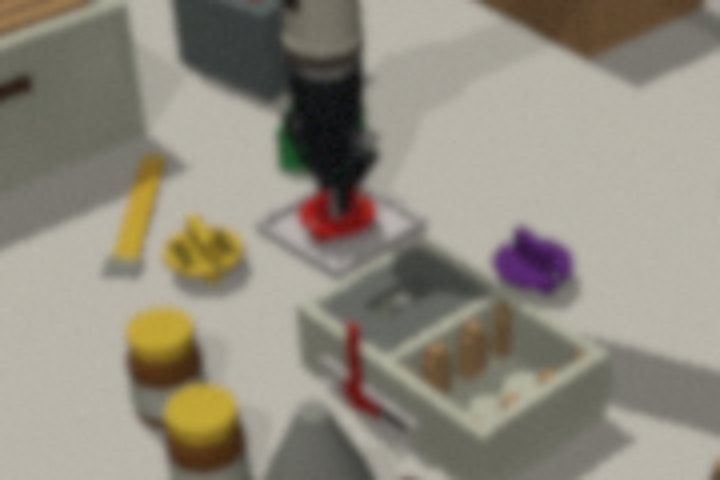

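View pics/w6.png

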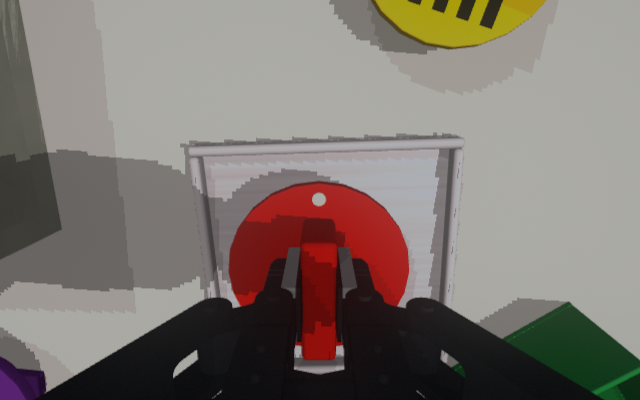

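```bash
python3 -m handwheel '[[[0,0,0],0,200],[[0,0,0],0,150],[[0,0,0],0,150],[[0,0,0],0,150],[[0,0,0],0,150]]'; python3 -m handwheel '[[[0,0,-0.5],0,150],[[0,0,-1],0,150],[[0,0,-1],0,150],[[0,0,-1],0,120],[[0,0,0],0,100]]'; python3 -c "
from h import *
s=st();snap('wrist','w7')"
```

```text
time: 9.85
tool_pos: [0.4533, -0.2986, 0.0304]
tcp_rot: [[0.997, 0.079, 0.01], [0.079, -0.997, 0.012], [0.011, -0.012, -1.0]]
wrist_force: [0.3, -1.0, -0.1]
grip_width: 0.0347
time: 10.35
tool_pos: [0.4499, -0.3001, 0.2084]
tcp_rot: [[0.997, 0.079, 0.003], [0.079, -0.997, 0.015], [0.004, -0.015, -1.0]]
wrist_force: [0.6, -0.5, -0.4]
grip_width: 0.0516
t 10.35 p [ 0.4499 -0.3001  0.2084] f [ 0.6 -0.5 -0.4] w 0.0516
[[0.997, 0.079, 0.003], [0.079, -0.997, 0.015], [0.004, -0.015, -1.0]] q [ 12.8  18.2  22.5 107.   -9.2  56.8 -46.1]
```

View pics/w7.png

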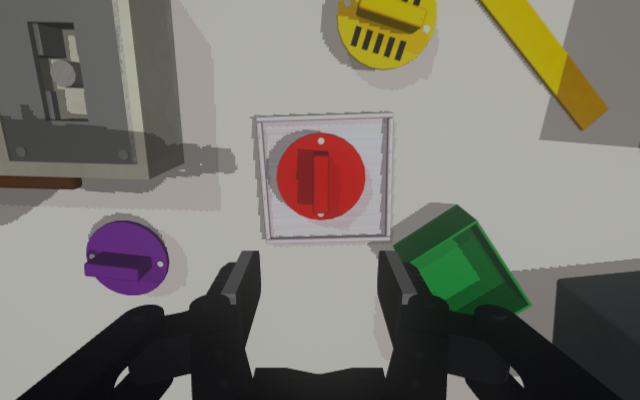

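```bash
python3 - <<'E'
from h import *
s=load('w7')
a=atz(s,347,3,.025);b=atz(s,427,29,.025);print(a,b,(a+b)/2,np.degrees(np.arctan2(*(b-a)[1::-1])))
m,c,bb=blob(s['img'],'red',(320,176))
cs,_=cv2.findContours(m,cv2.RETR_EXTERNAL,cv2.CHAIN_APPROX_NONE);e=cv2.fitEllipse(cv2.convexHull(max(cs,key=len)));print('red',atz(s,*e[0],.030))
t=state();R=np.array(t['tcp_rot']);print(R.T@(np.array([.592,-.341,.2])-t['tool_pos'])/.05)
E
```

```text
[ 0.60025707 -0.31016555  0.025     ] [ 0.58580985 -0.37964973  0.025     ] [ 0.59303346 -0.34490764  0.025     ] -101.74564268391437
red [ 0.45269447 -0.29998301  0.03      ]
[2.79420347 1.07079693 0.09149616]
```

```bash
python3 -m handwheel '[[[0.7,0.27,0],0,60],[[0.7,0.27,0],0,60],[[0.7,0.27,0],0,0],[[0.7,0.27,0],0,0],[[0,0,0],-0.92,0],[[0,0,0],-0.92,0],[[0,0,0],-0.92,0],[[0,0,0],-0.92,0],[[0,0,0],-0.92,0],[[0,0,0],-0.92,0],[[0,0,0],-0.92,0],[[0,0,0],-0.92,0],[[0,0,0],-0.92,0],[[0,0,0],-0.92,0],[[0,0,0],0,0]]'; python3 -c "
from h import *
s=st();snap('wrist','w8')"
```

```text
time: 11.9
tool_pos: [0.5837, -0.3319, 0.1723]
tcp_rot: [[0.154, 0.987, -0.04], [0.987, -0.152, 0.044], [0.037, -0.046, -0.998]]
wrist_force: [-1.4, 0.3, 0.1]
grip_width: 0.0852
t 11.9 p [ 0.5837 -0.3319  0.1723] f [-1.4  0.3  0.1] w 0.0852
[[0.154, 0.987, -0.04], [0.987, -0.152, 0.044], [0.037, -0.046, -0.998]] q [25.8 34.1  3.2 85.9 -3.2 63.3 21.2]
```

View pics/w8.png

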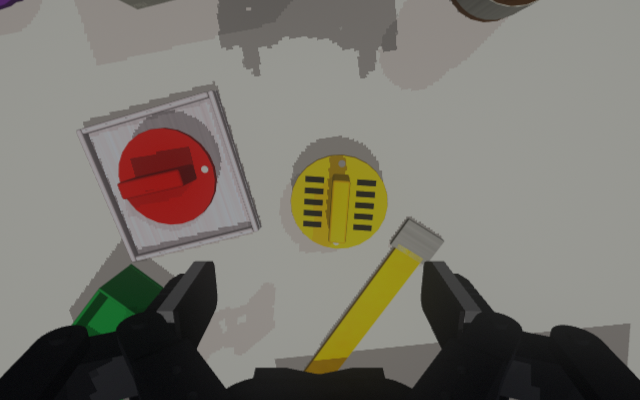

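```bash
cat >> h.py <<'E'
def ell(s,kind,near,z):
    m,c,bb=blob(s['img'],kind,near)
    cs,_=cv2.findContours(m,cv2.RETR_EXTERNAL,cv2.CHAIN_APPROX_NONE);e=cv2.fitEllipse(cv2.convexHull(max(cs,key=len)));return atz(s,*e[0],z)
def go(p,yaw=None):
    t=state();R=np.array(t['tcp_rot']);y=np.degrees(np.arctan2(R[1,1],R[0,1]))
    print('move',np.round(R.T@(np.array(p)-t['tool_pos'])/.05,2),'yaw',round(y,1),'tilt',np.round(R[:2,2],3), 'turn',None if yaw is None else round((y-yaw)/8,2))
E
python3 - <<'E'
from h import *
s=load('w8')
print(ell(s,'yel',(339,201),.025))
a=atz(s,342,163,.025);b=atz(s,336,245,.025);print((a+b)/2,np.degrees(np.arctan2(*(a-b)[1::-1])))
st();go([.592,-.342,.1],-11.7)
E
```

```text
[ 0.59381352 -0.34275276  0.025     ]
[ 0.59351737 -0.34639249  0.025     ] 78.06150656084228
t 11.95 p [ 0.5834 -0.3319  0.1721] f [-0.9  0.6 -0.7] w 0.085
[[0.158, 0.987, -0.041], [0.987, -0.156, 0.044], [0.037, -0.047, -0.998]] q [25.8 34.1  3.2 86.  -3.3 63.3 21. ]
move [-0.23  0.27  1.42] yaw -9.0 tilt [-0.041  0.044] turn 0.34
```

```bash
python3 -m handwheel '[[[-0.12,0.2,0.5],0.34,0],[[-0.1,0.15,0.5],0,0],[[0,0,0.2],0,0],[[0,0,0],0,0]]'; python3 -c "
from h import *
go([.5935,-.344,.03],-11.9)"
```

```text
time: 12.35
tool_pos: [0.5956, -0.3424, 0.1071]
tcp_rot: [[0.219, 0.975, -0.043], [0.975, -0.217, 0.046], [0.035, -0.052, -0.998]]
wrist_force: [-0.9, -0.1, 0.6]
grip_width: 0.0855
move [-0.09  0.05  1.54] yaw -12.5 tilt [-0.043  0.046] turn -0.08
```

```bash
H='python3 -c "from h import *; go([.5935,-.344,.03],-11.9)"'; python3 -m handwheel '[[[0,0,0],0,0],[[0,0,0],0,0],[[0,0,0],0,0],[[0,0,0],0,0],[[0,0,0],0,0]]'>/dev/null; eval $H
python3 -m handwheel '[[[0,0,0],1,0],[[0,0,0],1,0],[[0,0,0],1,0],[[0,0,0],1,0],[[0,0,0],0,0]]'>/dev/null; eval $H
python3 -m handwheel '[[[0,0,0],-1,0],[[0,0,0],-1,0],[[0,0,0],-1,0],[[0,0,0],-1,0],[[0,0,0],0,0]]'>/dev/null; eval $H
python3 -m handwheel '[[[0,0,-0.5],0,0],[[0,0,-0.5],0,0],[[0,0,0],0,0]]'>/dev/null; eval $H
python3 -m handwheel '[[[0,0,0.5],0,0],[[0,0,0.5],0,0],[[0,0,0],0,0]]'>/dev/null; eval $H
```

```text
move [-0.1   0.02  1.62] yaw -12.6 tilt [-0.039  0.044] turn -0.09
move [-0.09  0.04  1.68] yaw -45.9 tilt [-0.034  0.043] turn -4.25
move [-0.1  -0.04  1.72] yaw -11.5 tilt [-0.032  0.041] turn 0.05
move [-0.1  -0.02  2.73] yaw -11.7 tilt [-0.034  0.042] turn 0.02
move [-0.09 -0.05  1.73] yaw -11.9 tilt [-0.03  0.04] turn -0.0
```

```bash
H='python3 -c "from h import *; go([.5935,-.344,.03],-11.9)"'; python3 -m handwheel '[[[0,0,0],0,0],[[0,0,0],0,0],[[0,0,0],0,0],[[0,0,0],0,0],[[0,0,0],0,0],[[0,0,0],0,0],[[0,0,0],0,0],[[0,0,0],0,0],[[0,0,0],0,0],[[0,0,0],0,0],[[0,0,0],0,0],[[0,0,0],0,0],[[0,0,0],0,0],[[0,0,0],0,0],[[0,0,0],0,0],[[0,0,0],0,0],[[0,0,0],0,0],[[0,0,0],0,0],[[0,0,0],0,0],[[0,0,0],0,0]]'>/dev/null; eval $H
python3 -m handwheel '[[[0.5,0,0],0,0],[[0.5,0,0],0,0],[[0,0,0],0,0]]'>/dev/null; eval $H
python3 -m handwheel '[[[-0.5,0,0],0,0],[[-0.5,0,0],0,0],[[0,0,0],0,0]]'>/dev/null; eval $H
python3 -m handwheel '[[[0,0.5,0],0,0],[[0,0.5,0],0,0],[[0,0,0],0,0]]'>/dev/null; eval $H
python3 -m handwheel '[[[0,-0.5,0],0,0],[[0,-0.5,0],0,0],[[0,0,0],0,0]]'>/dev/null; eval $H
```

```text
move [-0.07 -0.09  1.8 ] yaw -12.0 tilt [-0.026  0.038] turn -0.02
move [-1.07 -0.08  1.8 ] yaw -12.2 tilt [-0.026  0.037] turn -0.04
move [-0.06 -0.1   1.81] yaw -11.9 tilt [-0.026  0.036] turn -0.0
move [-0.01 -1.09  1.81] yaw -12.2 tilt [-0.027  0.037] turn -0.03
move [-0.02 -0.04  1.77] yaw -12.1 tilt [-0.029  0.037] turn -0.03
```

```bash
H='python3 -c "from h import *; go([.5935,-.344,.03],-11.9)"'; python3 -m handwheel '[[[-0.02,-0.04,0.5],0,0],[[0,0,0.5],0,0],[[0,0,0.3],0,0],[[0,0,0],0,0]]'; eval $H; python3 -c "
from h import *
s=snap('wrist','w9'); print(proj(s,state()['tool_pos']))"
```

```text
time: 18.05
tool_pos: [0.5952, -0.3451, 0.0541]
tcp_rot: [[0.211, 0.977, -0.026], [0.977, -0.21, 0.036], [0.03, -0.032, -0.999]]
wrist_force: [0.1, 0.4, 0.6]
grip_width: 0.0854
move [ 0.   -0.02  0.48] yaw -12.1 tilt [-0.026  0.036] turn -0.03
[317.86453827 265.52638511]
```

View pics/w9.png

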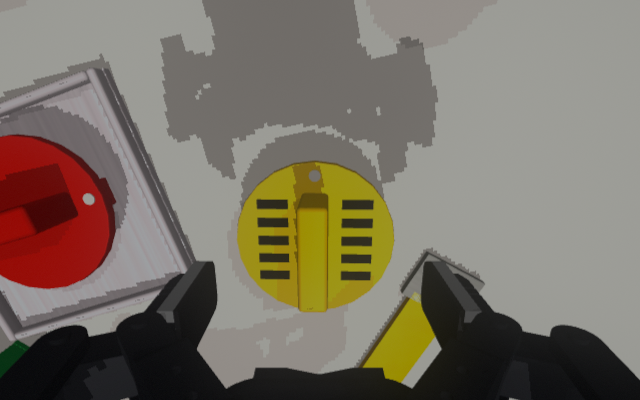

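```bash
H='python3 -c "from h import *; go([.5935,-.344,.03],-11.9)"'; python3 -m handwheel '[[[0,-0.04,0.25],0,0],[[0,0,0.21],0,0],[[0,0,0],0,0]]'; eval $H;  python3 -m handwheel '[[[0,0,0],0,255],[[0,0,0],0,255],[[0,0,0],0,255],[[0,0,0],0,255],[[0,0,0],0,255],[[0,0,0],0,255],[[0,0,0],0,255],[[0,0,0],0,255]]' 60; eval $H
```

```text
time: 18.4
tool_pos: [0.5955, -0.3451, 0.0331]
tcp_rot: [[0.211, 0.977, -0.02], [0.977, -0.21, 0.033], [0.028, -0.027, -0.999]]
wrist_force: [-0.5, -0.3, -0.7]
grip_width: 0.0855
move [ 0.01 -0.04  0.06] yaw -12.1 tilt [-0.02   0.033] turn -0.03
time: 19.2
tool_pos: [0.5964, -0.3457, 0.0345]
tcp_rot: [[0.211, 0.977, -0.018], [0.977, -0.21, 0.032], [0.027, -0.025, -0.999]]
wrist_force: [-0.6, 0.2, -0.2]
grip_width: 0.0125
move [ 0.02 -0.06  0.09] yaw -12.1 tilt [-0.018  0.032] turn -0.03
```

```bash
python3 -m handwheel '[[[0,0,-0.4],0,255],[[0,0,-0.6],0,255],[[0,0,-0.6],0,255],[[0,0,-0.6],0,255],[[0,0,-0.6],0,255],[[0,0,0],0,255]]'; python3 -c "
from h import *
snap('wrist','w10');go([.5258,-.0975,.18],93.2)"
```

```text
time: 19.8
tool_pos: [0.5972, -0.3492, 0.176]
tcp_rot: [[0.211, 0.977, -0.024], [0.977, -0.21, 0.035], [0.029, -0.031, -0.999]]
wrist_force: [0.3, -0.8, -2.0]
grip_width: 0.0127
move [ 4.61 -2.43  0.1 ] yaw -12.1 tilt [-0.027  0.037] turn -13.17
```

View pics/w10.png

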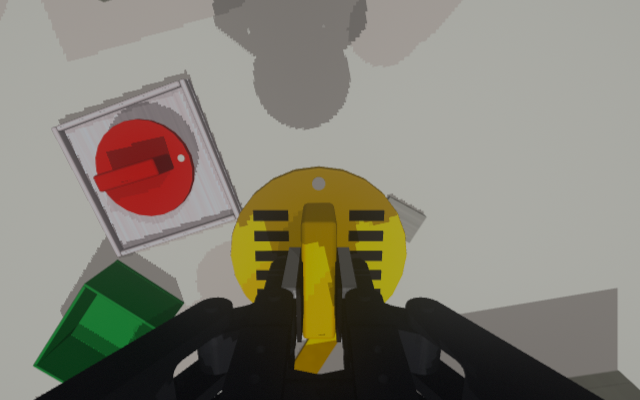

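```bash
python3 -m handwheel '[[[0.42,-0.22,0],0,255],[[0.42,-0.22,0],0,255],[[0.42,-0.22,0],0,255],[[0.42,-0.22,0],0,255],[[0.42,-0.22,0],0,255],[[0.42,-0.22,0],0,255],[[0.42,-0.22,0],0,255],[[0.42,-0.22,0],0,255],[[0.42,-0.22,0],0,255],[[0.42,-0.22,0],0,255],[[0.42,-0.22,0],0,255],[[0,0,0],0,255]]'; python3 -c "
from h import *
go([.5258,-.0975,.18],93.2)"; python3 -m handwheel '[[[0,0,0],-0.94,255],[[0,0,0],-0.94,255],[[0,0,0],-0.94,255],[[0,0,0],-0.94,255],[[0,0,0],-0.94,255],[[0,0,0],-0.94,255],[[0,0,0],-0.94,255],[[0,0,0],-0.94,255],[[0,0,0],-0.94,255],[[0,0,0],-0.94,255],[[0,0,0],-0.94,255],[[0,0,0],-0.94,255],[[0,0,0],-0.94,255],[[0,0,0],0,255]]'; python3 -c "
from h import *
st();snap('wrist','w11');go([.5258,-.0975,.18],93.2)"
```

```text
time: 21.05
tool_pos: [0.5095, -0.0838, 0.1659]
tcp_rot: [[0.213, 0.975, -0.058], [0.977, -0.21, 0.045], [0.032, -0.067, -0.997]]
wrist_force: [0.0, 0.2, -1.9]
grip_width: 0.0126
move [-0.19  0.36 -0.31] yaw -12.2 tilt [-0.058  0.045] turn -13.17
time: 22.45
tool_pos: [0.4969, -0.089, 0.148]
tcp_rot: [[-0.996, 0.014, -0.086], [0.01, 0.999, 0.049], [0.087, 0.048, -0.995]]
wrist_force: [0.5, -0.5, -1.5]
grip_width: 0.0128
t 22.45 p [ 0.4969 -0.089   0.148 ] f [ 0.5 -0.5 -1.5] w 0.0128
[[-0.996, 0.014, -0.086], [0.01, 0.999, 0.049], [0.087, 0.048, -0.995]] q [ 24.4  22.7 -19.4 109.4   6.3  54.5  91.5]
move [-0.53 -0.13 -0.7 ] yaw 88.9 tilt [-0.087  0.049] turn -0.53
```

View pics/w11.png

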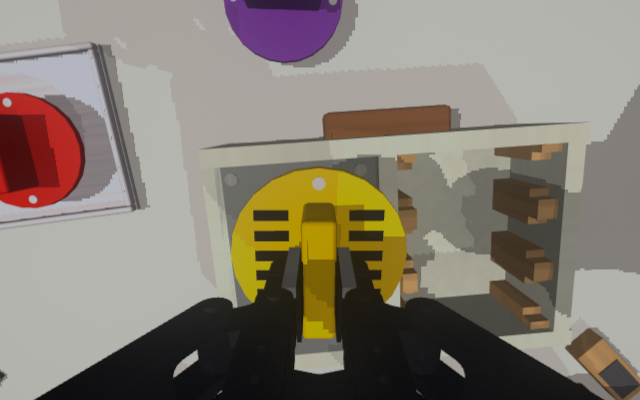

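```bash
H='python3 -c "from h import *; go([.5258,-.0975,.18],93.2); print(np.round(state()[\"qpos\"],1))"'; python3 -m handwheel '[[[0,0,0],0,255],[[0,0,0],0,255],[[0,0,0],0,255],[[0,0,0],0,255],[[0,0,0],0,255],[[0,0,0],0,255],[[0,0,0],0,255],[[0,0,0],0,255],[[0,0,0],0,255],[[0,0,0],0,255]]'>/dev/null; eval $H
python3 -m handwheel '[[[0,0,-0.5],0,255],[[0,0,-0.5],0,255],[[0,0,-0.5],0,255],[[0,0,0],0,255]]'>/dev/null; eval $H
python3 -m handwheel '[[[-0.5,0,0],0,255],[[-0.5,0,0],0,255],[[0,0,0],0,255]]'>/dev/null; eval $H
python3 -m handwheel '[[[0,0,0.5],0,255],[[0,0,0.5],0,255],[[0,0,0],0,255]]'>/dev/null; eval $H
```

```text
move [-0.53 -0.12 -0.71] yaw 88.4 tilt [-0.088  0.049] turn -0.6
[ 24.3  22.8 -19.2 109.5   6.2  54.4  90.9]
move [-0.56 -0.12  0.81] yaw 88.4 tilt [-0.091  0.05 ] turn -0.6
[ 25.3  18.  -19.9 104.7   4.2  63.9  92.6]
move [ 0.45 -0.11  0.79] yaw 88.4 tilt [-0.091  0.049] turn -0.6
[ 23.4  23.3 -19.4  98.1   5.8  65.4  90.9]
move [ 0.43 -0.11 -0.28] yaw 88.4 tilt [-0.094  0.05 ] turn -0.6
[ 22.8  26.2 -19.  101.5   6.9  59.3  89.9]
```

```bash
H='python3 -c "from h import *; go([.5258,-.0975,.18],93.2); print(np.round(state()[\"qpos\"],1))"'; python3 -m handwheel '[[[0,0,0],1,255],[[0,0,0],1,255],[[0,0,0],1,255],[[0,0,0],1,255],[[0,0,0],0,255]]'>/dev/null; eval $H
python3 -m handwheel '[[[0,0,0],-0.3,255],[[0,0,0],-0.3,255],[[0,0,0],-0.3,255],[[0,0,0],-0.3,255],[[0,0,0],-0.3,255],[[0,0,0],-0.3,255],[[0,0,0],-0.3,255],[[0,0,0],-0.3,255],[[0,0,0],-0.3,255],[[0,0,0],-0.3,255],[[0,0,0],-0.3,255],[[0,0,0],-0.3,255],[[0,0,0],-0.3,255],[[0,0,0],-0.3,255],[[0,0,0],0,255]]'>/dev/null; eval $H

```

```text
move [ 0.24 -0.3  -0.27] yaw 55.4 tilt [-0.098  0.051] turn -4.73
[ 17.5  25.3 -12.  101.9   3.3  59.2  59.8]
move [ 0.33 -0.08 -0.11] yaw 93.8 tilt [-0.095  0.049] turn 0.08
[ 23.9  25.4 -20.2 101.7   7.1  60.3  95.2]
```

```bash
python3 - <<'E'
from h import *
im=cv2.imread('pics/w7.png');cv2.imwrite('pics/c7.png',cv2.resize(im[0:200,0:200],None,fx=3.9,fy=3,interpolation=cv2.INTER_CUBIC) if 0 else cv2.resize(im[0:180,0:200],None,fx=3.3,fy=3.3,interpolation=cv2.INTER_CUBIC))
s=load('w7');print(atz(s,65,72,.072))
E
```

```text
[ 0.52643497 -0.09976837  0.072     ]
```

View pics/c7.png

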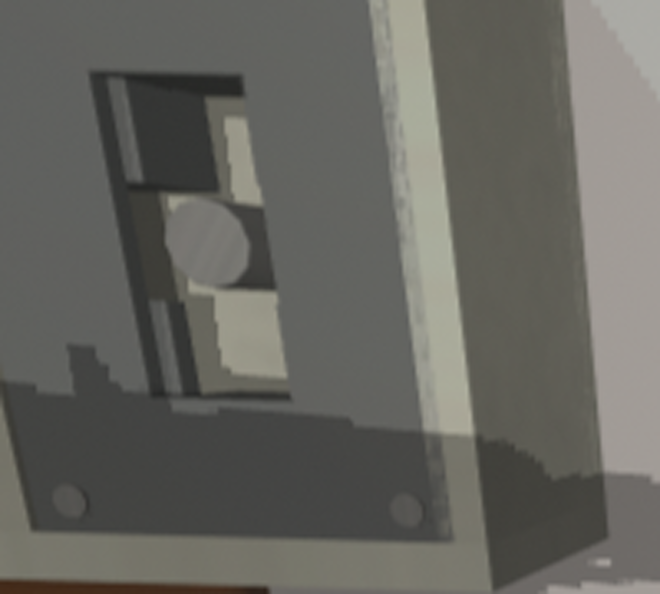

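```bash
python3 - <<'E'
from h import *
s=load('w7')
f=lambda u,v,z: atz(s,(u+.5)/3.3-.5,(v+.5)/3.3-.5,z)
P=np.array([f(u,v,.075) for u,v in [(90,72),(243,75),(292,399),(150,396)]]);print(np.round(P,4),P.mean(0))
d=P[0]-P[3];print(np.degrees(np.arctan2(d[1],d[0])),np.linalg.norm(d),np.linalg.norm(P[0]-P[1]))
print(f(70,501,.075),f(406,510,.075), f(207,243,.072))
st();go([.529,-.100,.125],93.2)
E
```

```text
[[ 0.5591 -0.0785  0.075 ]
 [ 0.5611 -0.1122  0.075 ]
 [ 0.4918 -0.1155  0.075 ]
 [ 0.4897 -0.0818  0.075 ]] [ 0.52541694 -0.09700902  0.075     ]
2.6955095177969843 0.06941801555389902 0.03378353427457299
[ 0.46291663 -0.0585937   0.075     ] [ 0.46740152 -0.14045792  0.075     ] [ 0.52534491 -0.09764377  0.072     ]
t 26.5 p [ 0.5415 -0.0923  0.1733] f [-0.2 -0.1 -1.9] w 0.0125
[[-0.993, -0.066, -0.095], [-0.071, 0.996, 0.049], [0.091, 0.055, -0.994]] q [ 23.9  25.4 -20.2 101.7   7.1  60.3  95.2]
move [ 0.17 -0.19  0.98] yaw 93.8 tilt [-0.095  0.049] turn 0.08
```

```bash
H='python3 -c "from h import *; go([.5287,-.0988,.110],93.2)"'; python3 -m handwheel '[[[0.1,-0.1,0.3],0.08,255],[[0.07,-0.07,0.3],0,255],[[0,0,0.3],0,255],[[0,0,0],0,255]]'; eval $H
```

```text
time: 26.9
tool_pos: [0.5298, -0.0998, 0.1299]
tcp_rot: [[-0.994, -0.061, -0.092], [-0.065, 0.997, 0.048], [0.089, 0.054, -0.995]]
wrist_force: [-0.5, -0.6, -1.5]
grip_width: 0.0126
move [-0.01  0.    0.4 ] yaw 93.5 tilt [-0.092  0.048] turn 0.04
```

```bash
H='python3 -c "from h import *; go([.5283,-.0986,.095],93.2)"'; python3 -m handwheel '[[[-0.02,-0.01,0.2],0,255],[[-0.02,-0.01,0.2],0,255],[[0,0,0],0,255]]'; eval $H; python3 -m handwheel '[[[-0.02,-0.01,0.15],0,255],[[0,0,0],0,255]]'; eval $H;python3 -m handwheel '[[[-0.02,-0.01,0.15],0,255],[[0,0,0],0,255]]'; eval $H
```

```text
time: 27.2
tool_pos: [0.5314, -0.1, 0.1101]
tcp_rot: [[-0.994, -0.062, -0.089], [-0.067, 0.997, 0.047], [0.086, 0.053, -0.995]]
wrist_force: [0.3, 0.1, -1.4]
grip_width: 0.0126
move [0.03 0.01 0.31] yaw 93.6 tilt [-0.089  0.047] turn 0.05
time: 27.4
tool_pos: [0.5315, -0.099, 0.1029]
tcp_rot: [[-0.994, -0.063, -0.091], [-0.068, 0.997, 0.048], [0.087, 0.054, -0.995]]
wrist_force: [-0.5, 1.2, -0.3]
grip_width: 0.0124
move [0.05 0.   0.16] yaw 93.6 tilt [-0.091  0.048] turn 0.05
time: 27.6
tool_pos: [0.5318, -0.0986, 0.0963]
tcp_rot: [[-0.994, -0.064, -0.091], [-0.068, 0.996, 0.048], [0.088, 0.054, -0.995]]
wrist_force: [-2.5, 0.9, 2.1]
grip_width: 0.0125
move [0.07 0.   0.03] yaw 93.7 tilt [-0.091  0.048] turn 0.06
```

```bash
H='python3 -c "from h import *; go([.5283,-.0986,.090],93.2);snap(\"wrist\",\"w12\")"'; python3 -m handwheel '[[[0.05,0,0.12],0,255],[[0,0,0],0,255]]'; eval $H
```

```text
time: 27.8
tool_pos: [0.5316, -0.0984, 0.0932]
tcp_rot: [[-0.994, -0.064, -0.086], [-0.069, 0.997, 0.047], [0.082, 0.053, -0.995]]
wrist_force: [-3.6, 1.6, 1.9]
grip_width: 0.0128
move [ 0.06 -0.    0.07] yaw 93.7 tilt [-0.086  0.047] turn 0.06
```

View pics/w12.png

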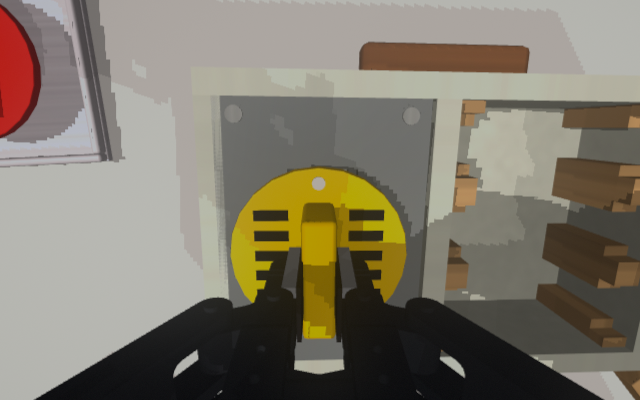

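```bash
H='python3 -c "from h import *; go([.5283,-.0986,.090],93.2)"'; python3 -m handwheel '[[[0.04,0,0.16],0,255]]';  python3 -m handwheel '[[[0,0,0.16],0,255]]'; python3 -m handwheel '[[[0,0,0.16],0,255]]';  python3 -m handwheel '[[[0,0,0.16],0,255]]'; eval $H
```

```text
time: 27.95
tool_pos: [0.5304, -0.0975, 0.0899]
tcp_rot: [[-0.994, -0.065, -0.084], [-0.069, 0.996, 0.047], [0.081, 0.052, -0.995]]
wrist_force: [-12.3, 7.0, 59.4]
grip_width: 0.0123
time: 28.05
tool_pos: [0.5307, -0.0972, 0.0889]
tcp_rot: [[-0.994, -0.066, -0.083], [-0.07, 0.997, 0.044], [0.08, 0.05, -0.996]]
wrist_force: [-28.5, 3.0, 77.3]
grip_width: 0.0122
time: 28.15
tool_pos: [0.531, -0.0973, 0.0885]
tcp_rot: [[-0.994, -0.067, -0.082], [-0.071, 0.997, 0.041], [0.079, 0.046, -0.996]]
wrist_force: [-24.3, 2.6, 66.7]
grip_width: 0.0128
time: 28.25
tool_pos: [0.5311, -0.0973, 0.0885]
tcp_rot: [[-0.994, -0.068, -0.082], [-0.071, 0.997, 0.037], [0.079, 0.043, -0.996]]
wrist_force: [-23.7, 3.8, 66.7]
grip_width: 0.0128
move [ 0.06 -0.02 -0.03] yaw 93.9 tilt [-0.082  0.037] turn 0.08
```

```bash
H='python3 -c "from h import *; go([.5283,-.0986,.090],3.2)"'; python3 -m handwheel '[[[0.02,0,0.06],0.5,255]]' 90;  python3 -m handwheel '[[[0.02,0,0.06],0.7,255]]'; python3 -m handwheel '[[[0,0,0.06],0.7,255]]'; eval $H
```

```text
time: 28.35
tool_pos: [0.5313, -0.097, 0.0901]
tcp_rot: [[-0.997, 0.002, -0.078], [-0.001, 0.999, 0.036], [0.078, 0.036, -0.996]]
wrist_force: [-2.2, 0.6, 3.2]
grip_width: 0.0122
time: 28.45
tool_pos: [0.531, -0.0968, 0.0897]
tcp_rot: [[-0.992, 0.101, -0.075], [0.099, 0.994, 0.035], [0.078, 0.027, -0.997]]
wrist_force: [-2.7, 1.4, 5.0]
grip_width: 0.0121
time: 28.55
tool_pos: [0.5309, -0.0957, 0.0891]
tcp_rot: [[-0.977, 0.2, -0.075], [0.198, 0.979, 0.035], [0.08, 0.02, -0.997]]
wrist_force: [-9.1, 5.9, 22.9]
grip_width: 0.0119
move [ 0.04 -0.07 -0.02] yaw 78.4 tilt [-0.075  0.035] turn 9.4
```

```bash
H='python3 -c "from h import *; go([.5278,-.0986,.090],3.2)"'; python3 -m handwheel '[[[0.02,-0.02,0.07],0.8,255],[[0,0,0.07],0.8,255],[[0,0,0.07],0.8,255]]' 90;  python3 -m handwheel '[[[0,0,0.07],0.8,255],[[0,0,0.07],0.8,255]]'; eval $H
```

```text
time: 28.85
tool_pos: [0.5307, -0.095, 0.0894]
tcp_rot: [[-0.853, 0.517, -0.071], [0.516, 0.856, 0.033], [0.078, -0.009, -0.997]]
wrist_force: [-11.4, 0.1, 29.5]
grip_width: 0.0118
time: 29.05
tool_pos: [0.5307, -0.0954, 0.0899]
tcp_rot: [[-0.713, 0.697, -0.07], [0.697, 0.716, 0.031], [0.071, -0.027, -0.997]]
wrist_force: [-11.2, 1.0, 27.1]
grip_width: 0.012
move [-0.   -0.09 -0.  ] yaw 45.8 tilt [-0.07   0.031] turn 5.32
```

```bash
H='python3 -c "from h import *; go([.5278,-.0986,.090],3.2);snap(\"wrist\",\"w13\")"'; python3 -m handwheel '[[[0,-0.02,0.07],0.8,255],[[0,-0.02,0.07],0.8,255],[[0,0,0.07],0.8,255]]' 90;  python3 -m handwheel '[[[0,0,0.07],0.8,255],[[0,0,0.07],0.8,255]]'; eval $H
```

```text
time: 29.35
tool_pos: [0.5301, -0.0961, 0.0897]
tcp_rot: [[-0.436, 0.897, -0.066], [0.898, 0.439, 0.029], [0.055, -0.046, -0.997]]
wrist_force: [-13.0, 0.2, 31.8]
grip_width: 0.0118
time: 29.55
tool_pos: [0.5299, -0.0963, 0.0902]
tcp_rot: [[-0.221, 0.973, -0.065], [0.974, 0.223, 0.028], [0.042, -0.057, -0.997]]
wrist_force: [-11.2, 0.6, 28.9]
grip_width: 0.0121
move [-0.04 -0.05  0.  ] yaw 12.9 tilt [-0.065  0.028] turn 1.21
```

View pics/w13.png

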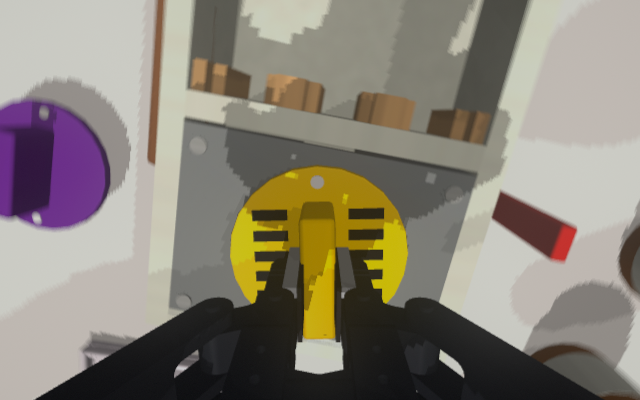

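```bash
H='python3 -c "from h import *; go([.5278,-.0986,.090],3.2)"'; python3 -m handwheel '[[[0,0,0.07],0.7,255],[[0,0,0.07],0.5,255]]';  python3 -m handwheel '[[[0,0,0.07],0.3,255]]';eval $H;  python3 -m handwheel '[[[0,0,0.06],0.3,255]]'; eval $H; python3 -c "from h import *;print(state()['moment'])"
```

```text
time: 29.8
tool_pos: [0.5298, -0.0963, 0.0905]
tcp_rot: [[-0.047, 0.997, -0.063], [0.998, 0.049, 0.028], [0.031, -0.062, -0.998]]
wrist_force: [-11.1, 0.9, 27.1]
grip_width: 0.0122
time: 29.9
tool_pos: [0.5297, -0.0963, 0.0906]
tcp_rot: [[-0.004, 0.998, -0.063], [1.0, 0.006, 0.028], [0.028, -0.062, -0.998]]
wrist_force: [-11.9, 1.0, 27.3]
grip_width: 0.0121
move [-0.05 -0.04  0.01] yaw 0.3 tilt [-0.063  0.028] turn -0.36
time: 30.0
tool_pos: [0.5297, -0.0963, 0.0908]
tcp_rot: [[0.038, 0.997, -0.062], [0.999, -0.036, 0.028], [0.025, -0.063, -0.998]]
wrist_force: [-9.8, 1.4, 20.4]
grip_width: 0.012
move [-0.05 -0.04  0.02] yaw -2.1 tilt [-0.062  0.028] turn -0.66
[0.64304706 1.97706096 0.71801145]
```

```bash
python3 -m handwheel '[[[0,0,-0.1],0,255],[[0,0,0],0,190],[[0,0,0],0,170],[[0,0,0],0,170],[[0,0,0],0,170]]'; python3 -m handwheel '[[[0,0,-0.4],0,150],[[0,0,-0.6],0,100],[[0,0,-0.6],0,100],[[0,0,-0.6],0,100],[[0,0,-0.6],0,0],[[0,0,0],0,0]]';  python3 -c "
from h import *
s=st();snap('wrist','w14');snap('scene','s14')
cv2.imwrite('pics/w14c.png',cv2.resize(cv2.imread('pics/w14.png')[60:300,200:460],None,fx=2.4,fy=2.4))"
```

```text
time: 30.5
tool_pos: [0.5314, -0.0972, 0.0973]
tcp_rot: [[0.037, 0.998, -0.058], [0.999, -0.036, 0.026], [0.024, -0.059, -0.998]]
wrist_force: [1.2, 0.3, -0.2]
grip_width: 0.0287
time: 31.1
tool_pos: [0.5408, -0.1002, 0.241]
tcp_rot: [[0.036, 0.998, -0.059], [0.999, -0.034, 0.027], [0.025, -0.06, -0.998]]
wrist_force: [0.7, -0.6, -0.2]
grip_width: 0.0789
t 31.1 p [ 0.5408 -0.1002  0.241 ] f [ 0.7 -0.6 -0.2] w 0.0789
[[0.036, 0.998, -0.059], [0.999, -0.034, 0.027], [0.025, -0.06, -0.998]] q [  4.   18.4   5.5 100.6  -3.   64.7   8.5]
```

View pics/w14.png

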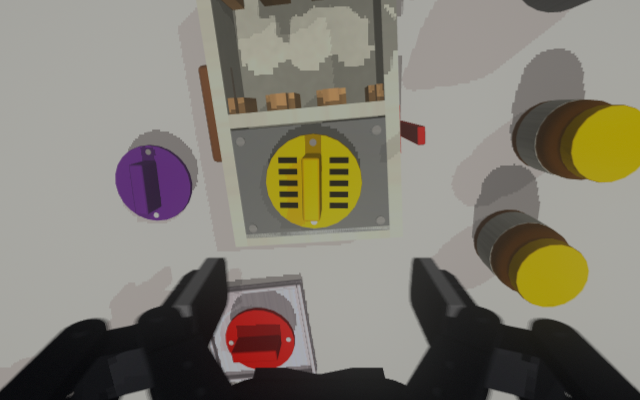

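```bash
python3 - <<'E'
from h import *
s=load('w14')
def circ(c,r):
    a=np.linspace(0,2*np.pi,120,endpoint=False); return np.array(c)+np.c_[r*np.cos(a),r*np.sin(a),0*a]
im=s['img']
cv2.imwrite('pics/w14c.png',cv2.resize(cv2.imread('pics/w14.png')[100:250,210:410],None,fx=3.9,fy=3.9,interpolation=cv2.INTER_CUBIC))
for k,p,zs in [('yel',(314,182),[.081,.089,.097]),('red',(261,338),[.03]),('pur',(154,183),[.025])]:
    m,c,b=blob(im,k,p); cs,_=cv2.findContours(m,cv2.RETR_EXTERNAL,cv2.CHAIN_APPROX_NONE); e=cv2.fitEllipse(cv2.convexHull(max(cs,key=len)));print(k,b,e)
    for z in zs:
        ctr=atz(s,*e[0],z);q=cv2.fitEllipse(np.array([proj(s,x) for x in circ(ctr,.042)]).astype(np.float32));print(z,ctr,q[1])
E
```

```text
yel [ 266  134   96   94 6317] ((313.5087890625, 180.51406860351562), (94.23539733886719, 96.02046203613281), 111.54100799560547)
0.081 [ 0.52783313 -0.0955831   0.081     ] (92.25202941894531, 94.44573974609375)
0.089 [ 0.52848516 -0.09390204  0.089     ] (94.74656677246094, 96.99625396728516)
0.097 [ 0.52913718 -0.09222098  0.097     ] (97.37996673583984, 99.6884536743164)
red [ 226  309   68   60 3210] ((259.518310546875, 338.92071533203125), (60.79444885253906, 69.01260375976562), 98.82596588134766)
0.03 [ 0.4515511  -0.29828807  0.03      ] (59.558143615722656, 70.25697326660156)
pur [ 116  145   76   75 4361] ((153.1772918701172, 182.22401428222656), (70.40157318115234, 79.64647674560547), 130.7018585205078)
0.025 [ 0.34868605 -0.10549547  0.025     ] (70.27794647216797, 80.92977905273438)
```

View pics/w14c.png

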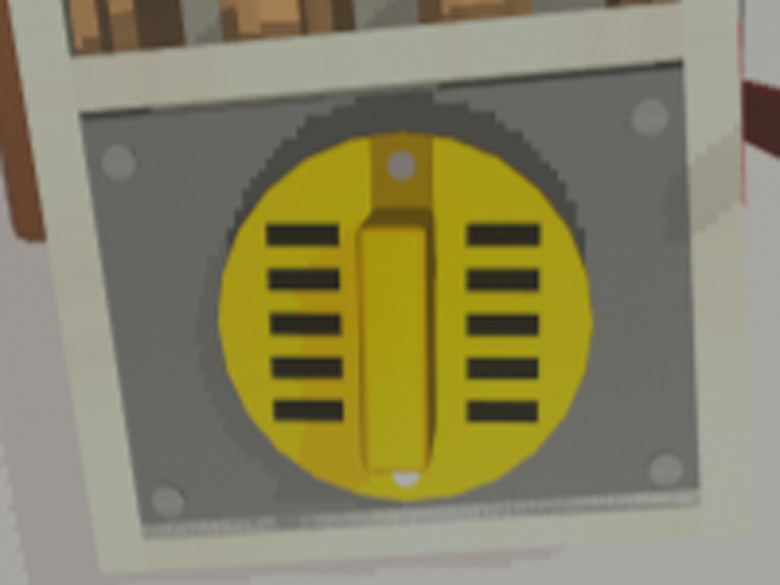

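```bash
python3 - <<'E'
from h import *
s=load('w14')
f=lambda u,v,z: atz(s,210+(u+.5)/3.9-.5,100+(v+.5)/3.9-.5,z)
an=lambda a,b: np.degrees(np.arctan2(*(b-a)[1::-1]))
a,b=f(405,478,.089),f(400,165,.089);print('wing',an(a,b),(a+b)/2)
P=[f(118,162,.075),f(650,118,.075),f(665,470,.075),f(167,501,.075)]
print('hive x',an(P[0],P[1]),an(P[3],P[2]),'y',an(P[3],P[0]),an(P[2],P[1]),np.mean(P,0), np.linalg.norm(P[0]-P[1]))
E
```

```text
wing 88.69622409931115 [ 0.5278201  -0.09636201  0.089     ]
hive x 2.973663101571003 2.9699161337828164 y 93.06848070617046 92.98087620286648 [ 0.52533179 -0.0975983   0.075     ] 0.12079910865085453
```

```bash
python3 -m handwheel '[[[0.48,0,-0.1],-0.2,0],[[0.48,0,-0.1],-0.2,0],[[0.48,0,-0.1],-0.2,0],[[0.48,0,-0.1],-0.2,0],[[0.48,0,-0.1],-0.2,0],[[0.48,0,0],-0.2,0],[[0.48,0,0],-0.2,0],[[0.48,0,0],-0.2,0],[[0.48,0,0],-0.2,0],[[0.48,0,0],-0.2,0],[[0.48,0,0],-0.2,0],[[0.48,0,0],-0.2,0],[[0.48,0,0],-0.2,0],[[0.48,0,0],-0.2,0],[[0.48,0,0],-0.2,0],[[0.48,0,0],-0.2,0],[[0.48,0,0],0,0],[[0,0,0],0,0]]'; python3 -c "
from h import *
st();snap('wrist','w15');go([.56,.33,.28],24)"
```

```text
time: 33.0
tool_pos: [0.4281, 0.3438, 0.2746]
tcp_rot: [[-0.465, 0.881, -0.09], [0.883, 0.469, 0.03], [0.068, -0.066, -0.996]]
wrist_force: [-0.8, 0.8, 0.4]
grip_width: 0.0857
t 33.0 p [0.4281 0.3438 0.2746] f [-0.8  0.8  0.4] w 0.0857
[[-0.465, 0.881, -0.09], [0.883, 0.469, 0.03], [0.068, -0.066, -0.996]] q [-27.3  16.9 -13.8  98.5  -0.7  67.9 -12.5]
move [-1.42  2.19 -0.35] yaw 27.9 tilt [-0.09   0.028] turn 0.49
```

View pics/w15.png

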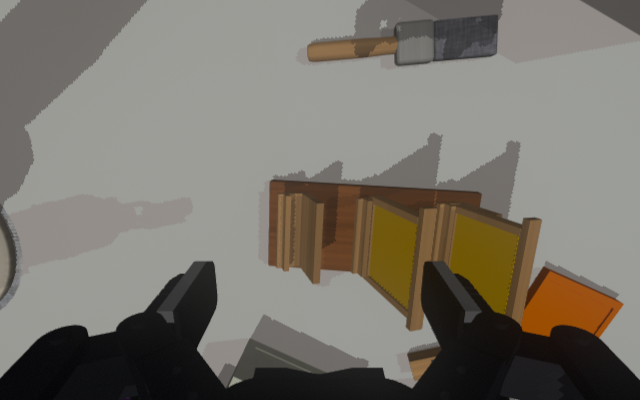

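```bash
python3 -c "
import cv2
im=cv2.imread('pics/w15.png')
cv2.imwrite('pics/c15.png',cv2.resize(im[170:340,260:560],None,fx=2.66,fy=2.66,interpolation=cv2.INTER_CUBIC))"
```

```text
(no output)
```

View pics/c15.png

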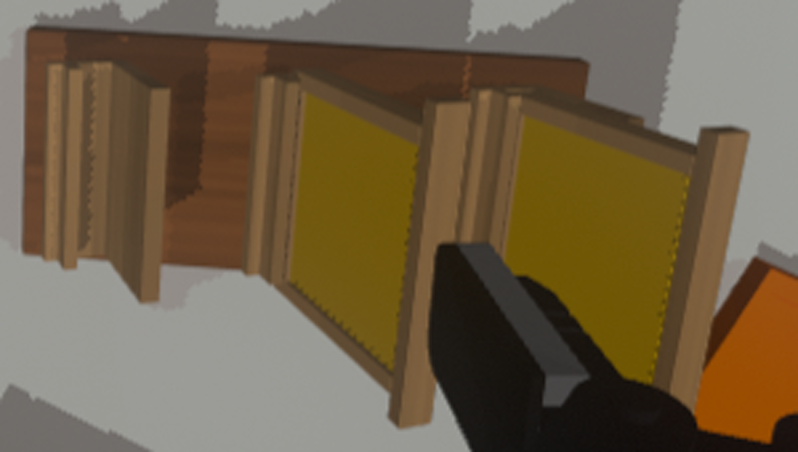

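```bash
python3 -m handwheel '[[[-0.25,0.4,0],0.1,0],[[-0.25,0.4,0],0.1,0],[[-0.25,0.4,0],0.1,0],[[-0.25,0.4,-0.1],0.1,0],[[-0.25,0.4,-0.1],0.1,0],[[0,0,0],0,0]]'; python3 -c "
from h import *
st();snap('wrist','w16');go([.56,.33,.28],24)
im=cv2.imread('pics/w16.png')
cv2.imwrite('pics/c16.png',im)"
```

```text
time: 33.65
tool_pos: [0.5473, 0.3295, 0.2711]
tcp_rot: [[-0.405, 0.909, -0.093], [0.912, 0.409, 0.022], [0.058, -0.076, -0.995]]
wrist_force: [0.8, -0.6, -1.2]
grip_width: 0.0854
t 33.65 p [0.5473 0.3295 0.2711] f [ 0.8 -0.6 -1.2] w 0.0854
[[-0.405, 0.909, -0.093], [0.912, 0.409, 0.022], [0.058, -0.076, -0.995]] q [-24.   26.8 -10.3  84.6   0.7  72.7  -9.6]
move [-0.11  0.25 -0.21] yaw 24.3 tilt [-0.095  0.022] turn 0.04
```

View pics/w16.png

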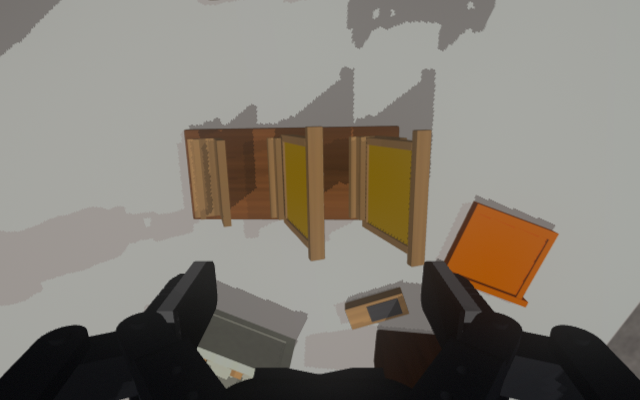

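```bash
python3 -c "
import cv2
im=cv2.imread('pics/w16.png')
cv2.imwrite('pics/c16.png',cv2.resize(im[115:275,180:440],None,fx=3,fy=3,interpolation=cv2.INTER_CUBIC))"
```

```text
(no output)
```

View pics/c16.png

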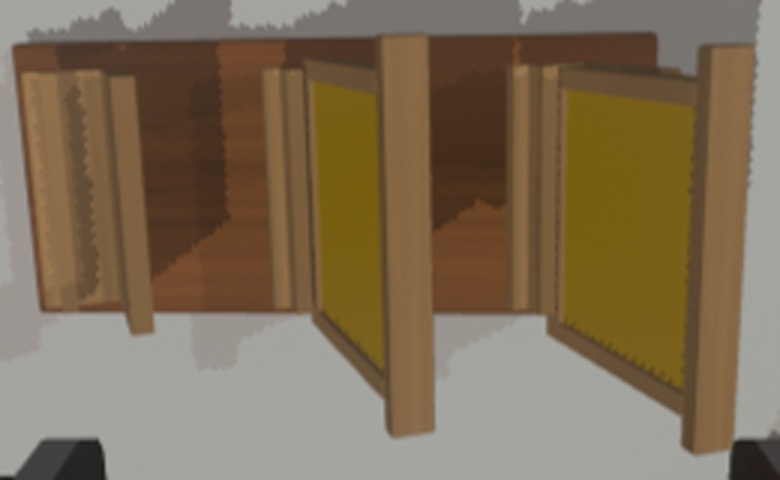

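```bash
python3 - <<'E'
from h import *
from scipy.optimize import brentq
s=load('w16')
f=lambda u,v,z: atz(s,180+(u+.5)/3-.5,115+(v+.5)/3-.5,z)
for n,a,b in [('in',(403,36),(412,434)),('out',(725.5,46),(708.5,452))]:
    g=lambda z: np.linalg.norm(f(*a,z)-f(*b,z))-.12
    z=brentq(g,0,.3);A,B=f(*a,z),f(*b,z);print(n,z,A,B,(A+B)/2,'axis',np.degrees(np.arctan2(*(A-B)[1::-1])))
# stand base corners z~?
for p in [(14,46),(656,34),(42,311)]: print(f(*p,.012))
E
```

```text
in 0.1167577303476125 [0.51053116 0.3745414  0.11675773] [0.56198983 0.26613473 0.11675773] [0.5362605  0.32033806 0.11675773] axis 115.39283784654984
out 0.11790221068634564 [0.59280247 0.40885712 0.11790221] [0.64481093 0.30071314 0.11790221] [0.6188067  0.35478513 0.11790221] axis 115.68376855282226
[0.36558344 0.30179818 0.012     ]
[0.58915836 0.40799348 0.012     ]
[0.41173053 0.20432622 0.012     ]
```

```bash
python3 -m handwheel '[[[0.02,-0.3,0.5],-0.1,70],[[0,0,0.5],0,70],[[0,0,0.5],0,70],[[0,0,0],0,70]]'; python3 -c "
from h import *
st();snap('wrist','w17');go([.5297,.3172,.1006],25.5)"
```

```text
time: 34.1
tool_pos: [0.5196, 0.3275, 0.1956]
tcp_rot: [[-0.423, 0.901, -0.097], [0.904, 0.427, 0.022], [0.061, -0.078, -0.995]]
wrist_force: [-0.9, -0.5, 1.1]
grip_width: 0.062
t 34.1 p [0.5196 0.3275 0.1956] f [-0.9 -0.5  1.1] w 0.062
[[-0.423, 0.901, -0.097], [0.904, 0.427, 0.022], [0.061, -0.078, -0.995]] q [-24.4  28.2 -10.9  92.8   1.1  63.4  -9.4]
move [-0.39  0.21  1.91] yaw 25.4 tilt [-0.094  0.024] turn -0.02
```

View pics/w17.png

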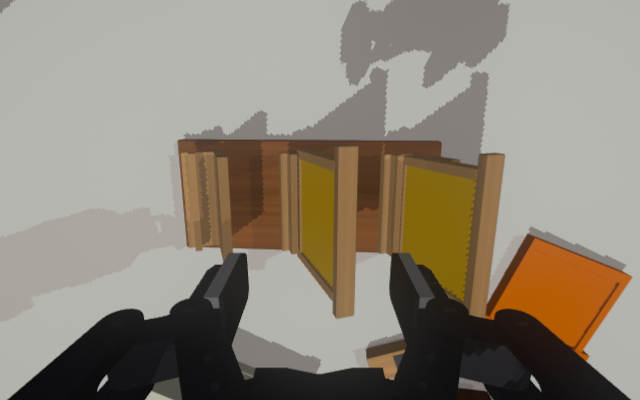

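```bash
python3 - <<'E'
from h import *
from scipy.optimize import brentq
s=load('w17')
a,b=(346,148),(344,317)
g=lambda z: np.linalg.norm(atz(s,*a,z)-atz(s,*b,z))-.12
z=brentq(g,0,.2);A,B=atz(s,*a,z),atz(s,*b,z);print(z,(A+B)/2,np.degrees(np.arctan2(*(A-B)[1::-1])))
A,B=atz(s,*a,.117),atz(s,*b,.117);print((A+B)/2)
E
python3 -m handwheel '[[[-0.2,0.11,0.5],0,70],[[-0.17,0.1,0.5],0,70],[[0,0,0.4],0,70],[[0,0,0],0,70]]'; python3 -c "
from h import *
go([.5297,.3172,.1006],25.5)"
```

```text
0.11698410076201436 [0.53707817 0.31919889 0.1169841 ] 115.74353590671276
[0.53707578 0.31920387 0.117     ]
time: 34.55
tool_pos: [0.5347, 0.3212, 0.132]
tcp_rot: [[-0.427, 0.9, -0.085], [0.902, 0.43, 0.029], [0.063, -0.064, -0.996]]
wrist_force: [-0.9, 0.1, -0.3]
grip_width: 0.0622
move [-0.07 -0.08  0.63] yaw 25.6 tilt [-0.085  0.029] turn 0.01
```

```bash
python3 -m handwheel '[[[-0.05,-0.05,0.3],0,70],[[-0.02,-0.03,0.3],0,70],[[0,0,0],0,70]]'; python3 -c "
from h import *
go([.5297,.3172,.1006],25.5);snap('wrist','w18')"
```

```text
time: 34.85
tool_pos: [0.5319, 0.3188, 0.1046]
tcp_rot: [[-0.428, 0.9, -0.08], [0.902, 0.431, 0.032], [0.064, -0.058, -0.996]]
wrist_force: [-0.4, 1.0, 0.3]
grip_width: 0.0623
move [-0.02 -0.05  0.08] yaw 25.6 tilt [-0.08   0.032] turn 0.01
```

View pics/w18.png

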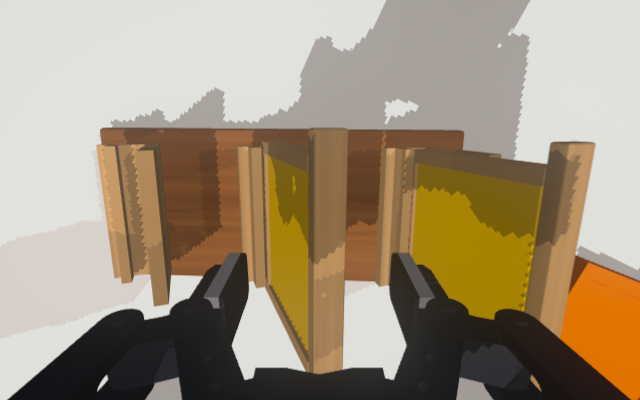

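```bash
python3 -m handwheel '[[[0,-0.04,0.14],0,70],[[0,0,0],0,70],[[0,0,0],0,255],[[0,0,0],0,255],[[0,0,0],0,255],[[0,0,0],0,255],[[0,0,0],0,255],[[0,0,0],0,255],[[0,0,0],0,255]]' 25; python3 -c "
from h import *
go([.5297,.3172,.1006],25.5);snap('wrist','w19')"
```

```text
time: 35.8
tool_pos: [0.5303, 0.3192, 0.1013]
tcp_rot: [[-0.428, 0.901, -0.078], [0.902, 0.431, 0.034], [0.064, -0.056, -0.996]]
wrist_force: [-1.5, -0.9, 1.8]
grip_width: 0.0194
move [-0.03 -0.03  0.01] yaw 25.6 tilt [-0.078  0.034] turn 0.01
```

View pics/w19.png

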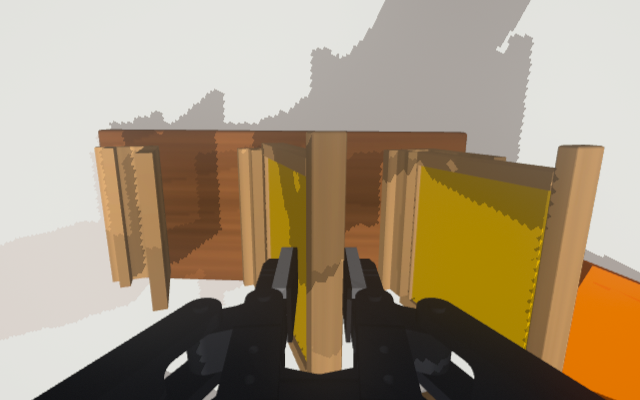

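```bash
python3 -m handwheel '[[[0,0,0],0,255],[[0.01,0.07,-0.19],0,255],[[0.02,0.11,-0.28],0,255]]' 40; python3 -m handwheel '[[[0.02,0.11,-0.28],0,255],[[0.02,0.11,-0.28],0,255],[[0.02,0.11,-0.28],0,255],[[0.02,0.11,-0.28],0,255],[[0,0,0],0,255]]'; python3 -c "
from h import *
go([.5297,.3172,.1006],25.5);snap('wrist','w20')"
```

```text
time: 36.15
tool_pos: [0.5335, 0.3204, 0.1207]
tcp_rot: [[-0.428, 0.899, -0.091], [0.902, 0.432, 0.026], [0.063, -0.071, -0.996]]
wrist_force: [-6.8, -2.6, -0.4]
grip_width: 0.017
time: 36.65
tool_pos: [0.5543, 0.3308, 0.1735]
tcp_rot: [[-0.428, 0.898, -0.1], [0.901, 0.432, 0.021], [0.062, -0.081, -0.995]]
wrist_force: [0.4, -0.1, -0.8]
grip_width: 0.0131
move [-0.13 -0.44  1.49] yaw 25.7 tilt [-0.1    0.021] turn 0.03
```

View pics/w20.png

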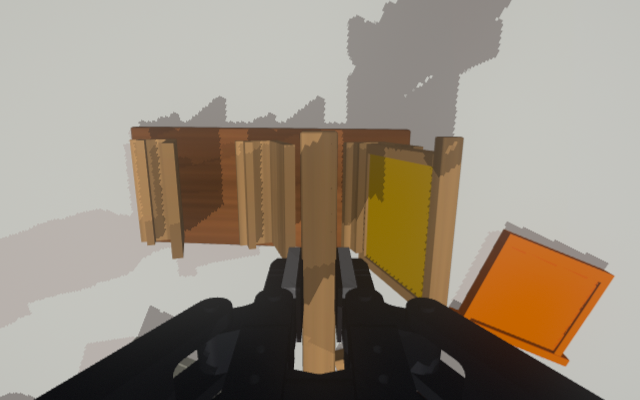

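```bash
python3 -m handwheel '[[[0,0.05,-0.4],0,255],[[0,0.05,-0.4],0,255],[[0,0,-0.4],0.3,255],[[0,0,0],0.4,255],[[0,0,0],0.4,255],[[0,0,0],0.4,255],[[0,0,0],0.4,255],[[0,0,0],0.4,255],[[0,0,0],0.4,255],[[0,0,0],0,255]]' 60; python3 -c "
from h import *
st();go([.565,.026,.23],3.0)"
```

```text
time: 37.7
tool_pos: [0.5597, 0.3276, 0.2207]
tcp_rot: [[-0.053, 0.992, -0.111], [0.998, 0.055, 0.013], [0.019, -0.111, -0.994]]
wrist_force: [-0.1, -0.6, -0.9]
grip_width: 0.0125
t 37.7 p [0.5597 0.3276 0.2207] f [-0.1 -0.6 -0.9] w 0.0125
[[-0.053, 0.992, -0.111], [0.998, 0.055, 0.013], [0.019, -0.111, -0.994]] q [-26.7  30.6  -5.6  85.1  -1.2  69.4 -28. ]
move [-6.02 -0.25 -0.27] yaw 3.2 tilt [-0.111  0.013] turn 0.02
```

```bash
python3 -m handwheel '[[[-0.4,0,-0.02],0,255],[[-0.4,0,-0.02],0,255],[[-0.4,0,-0.02],0,255],[[-0.4,0,-0.02],0,255],[[-0.4,0,-0.02],0,255],[[-0.4,0,-0.02],0,255],[[-0.4,0,-0.02],0,255],[[-0.4,0,-0.02],0,255],[[-0.4,0,-0.02],0,255],[[-0.4,0,-0.02],0,255],[[-0.4,0,-0.02],0,255],[[-0.4,0,-0.02],0,255],[[-0.4,0,-0.02],0,255],[[0,0,0],0,255]]'; python3 -c "
from h import *
st();snap('wrist','w21');go([.565,.026,.23],3.0)"
```

```text
time: 39.1
tool_pos: [0.572, 0.0384, 0.2219]
tcp_rot: [[-0.064, 0.991, -0.119], [0.998, 0.065, 0.003], [0.011, -0.118, -0.993]]
wrist_force: [0.7, -0.6, -1.4]
grip_width: 0.0125
t 39.1 p [0.572  0.0384 0.2219] f [ 0.7 -0.6 -1.4] w 0.0125
[[-0.064, 0.991, -0.119], [0.998, 0.065, 0.003], [0.011, -0.118, -0.993]] q [-5.7 23.9 -0.4 95.4 -0.8 67.5 -1.9]
move [-0.28 -0.17 -0.15] yaw 3.8 tilt [-0.119  0.005] turn 0.11
```

View pics/w21.png

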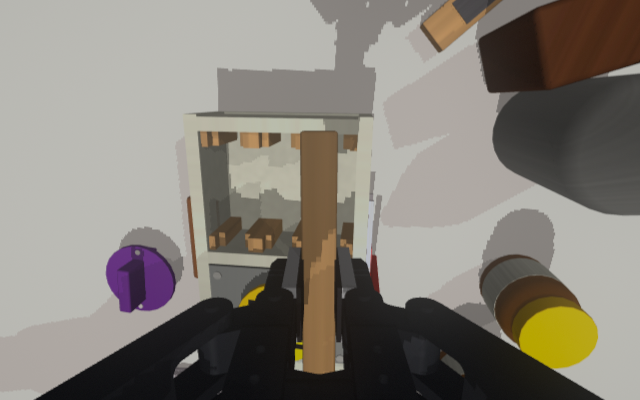

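```bash
python3 - <<'E'
from h import *
from scipy.optimize import brentq
s=load('w21');t=state();R=np.array(t['tcp_rot']);p=np.array(t['tool_pos'])
def tp(u,v,h):
    o,d=ray(s,u,v);o=R.T@(o-p);d=R.T@d;return o+d*(h-o[2])/d[2]
a,b=(319,131),(319,373)
g=lambda h: np.linalg.norm(tp(*a,h)-tp(*b,h))-.12
h=brentq(g,-.1,.05);print(h,tp(*a,h),tp(*b,h))
for w in [(302,132),(337,132)]: print(tp(*w,h))
E
```

```text
0.00022314208747109543 [0.05676125 0.0011221  0.00022314] [-0.06323872  0.0010409   0.00022314]
[ 0.05637028 -0.00575175  0.00022314]
[0.05635507 0.00840056 0.00022314]
```

```bash
python3 - <<'E'
from h import *
s=snap('scene','s21')
p=proj(s,state()['tool_pos']);print(p)
u,v=p.astype(int)
cv2.imwrite('pics/s21c.png',cv2.resize(cv2.imread('pics/s21.png')[v-50:v+60,u-60:u+60],None,fx=5,fy=5,interpolation=cv2.INTER_CUBIC))
im=cv2.imread('pics/w21.png')
cv2.imwrite('pics/w21c.png',cv2.resize(im[120:400,220:420],None,fx=2.1,fy=2.1,interpolation=cv2.INTER_CUBIC))
E
```

```text
[334.70041925 173.78487772]
```

View pics/s21c.png

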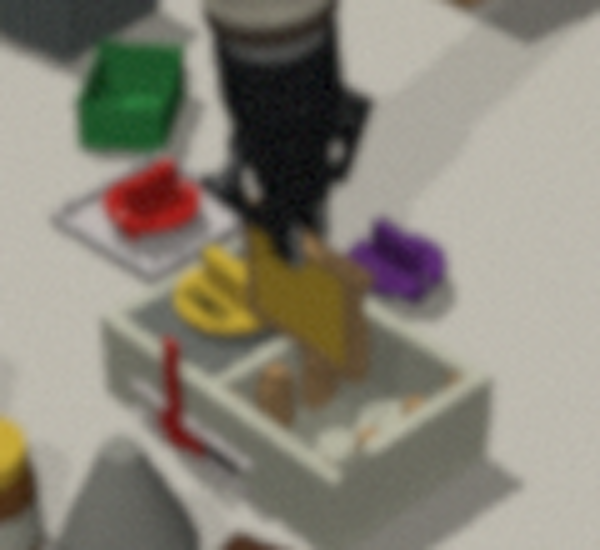

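View pics/w21c.png

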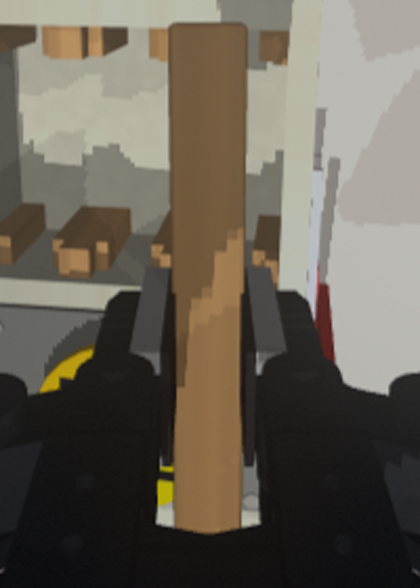

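```bash
python3 -m handwheel '[[[-0.2,0.06,0.3],0.1,255],[[0,0,0.3],0,255],[[0,0,0.2],0,255],[[0,0,0],0,255]]'; python3 -c "
from h import *
st();snap('wrist','w22');snap('scene','s22');go([.574,.0275,.165],3.0)
s=load('s22');u,v=proj(s,[.565,.026,.1]).astype(int)
cv2.imwrite('pics/s22c.png',cv2.resize(cv2.imread('pics/s22.png')[v-50:v+60,u-60:u+60],None,fx=5,fy=5,interpolation=cv2.INTER_CUBIC))"
```

```text
time: 39.6
tool_pos: [0.5697, 0.0354, 0.1775]
tcp_rot: [[-0.058, 0.991, -0.12], [0.998, 0.06, 0.007], [0.014, -0.119, -0.993]]
wrist_force: [-0.7, -0.3, -1.4]
grip_width: 0.0124
t 39.6 p [0.5697 0.0354 0.1775] f [-0.7 -0.3 -1.4] w 0.0124
[[-0.058, 0.991, -0.12], [0.998, 0.06, 0.007], [0.014, -0.119, -0.993]] q [-5.3 26.4 -0.4 98.  -1.  62.5 -1.7]
move [-0.17  0.09  0.27] yaw 3.5 tilt [-0.118  0.007] turn 0.06
```

View pics/s22c.png

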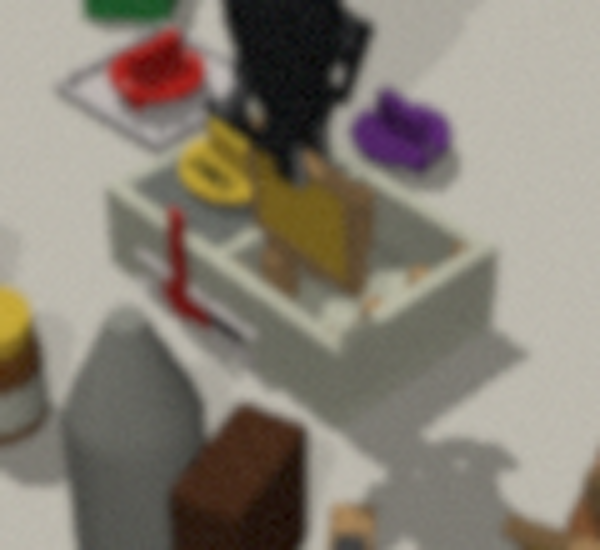

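View pics/w22.png

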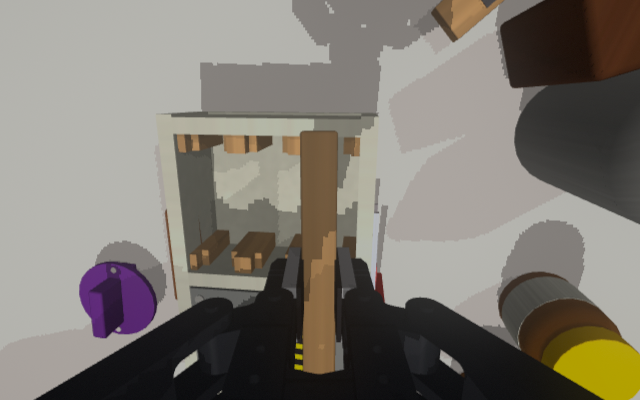

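```bash
python3 -m handwheel '[[[-0.17,0.09,0.02],0.06,255],[[0,0,0],0,255]]'; python3 -c "
from h import *
go([.5745,.0275,.15],3.0)"; python3 -m handwheel '[[[0,0.05,0.25],0,255],[[0,0.05,0.25],0,255],[[0,0,0],0,255]]'; python3 -c "
from h import *
go([.5735,.0275,.14],3.0)"
```

```text
time: 39.9
tool_pos: [0.577, 0.0273, 0.1782]
tcp_rot: [[-0.051, 0.992, -0.116], [0.999, 0.052, 0.007], [0.013, -0.115, -0.993]]
wrist_force: [0.1, -0.2, -1.1]
grip_width: 0.0122
move [-0.    0.02  0.57] yaw 3.0 tilt [-0.116  0.007] turn -0.0
time: 40.2
tool_pos: [0.5804, 0.0275, 0.1517]
tcp_rot: [[-0.05, 0.992, -0.113], [0.999, 0.051, 0.007], [0.013, -0.112, -0.994]]
wrist_force: [-0.7, 0.4, -1.9]
grip_width: 0.0126
move [ 0.   -0.11  0.25] yaw 2.9 tilt [-0.113  0.007] turn -0.01
```

```bash
python3 -m handwheel '[[[0,-0.11,0.2],0,255],[[0,0,0],0,255]]'; python3 -c "
from h import *
go([.573,.0275,.13],3.0)"; python3 -m handwheel '[[[0,0,0.2],0,255],[[0,0,0],0,255]]'; python3 -c "
from h import *
go([.572,.0275,.12],3.0)"
```

```text
time: 40.4
tool_pos: [0.5732, 0.0269, 0.1412]
tcp_rot: [[-0.05, 0.992, -0.114], [0.999, 0.051, 0.007], [0.013, -0.113, -0.994]]
wrist_force: [-0.3, -0.2, -1.6]
grip_width: 0.0127
move [0.01 0.02 0.22] yaw 2.9 tilt [-0.114  0.007] turn -0.01
time: 40.6
tool_pos: [0.5713, 0.0275, 0.1302]
tcp_rot: [[-0.05, 0.992, -0.114], [0.999, 0.051, 0.007], [0.013, -0.114, -0.993]]
wrist_force: [-0.2, -0.3, -1.2]
grip_width: 0.0123
move [-0.    0.04  0.2 ] yaw 3.0 tilt [-0.114  0.007] turn -0.0
```

```bash
python3 -m handwheel '[[[0,0.03,0.2],0,255],[[0,0.03,0.2],0,255],[[0,0,0],0,255]]'; python3 -c "
from h import *
go([.5715,.0275,.11],3.0)"; python3 -m handwheel '[[[0,0.02,0.2],0,255],[[0,0,0],0,255]]'; python3 -c "
from h import *
st();go([.5715,.0275,.10],3.0)"
```

```text
time: 40.9
tool_pos: [0.5711, 0.0283, 0.1079]
tcp_rot: [[-0.051, 0.992, -0.116], [0.999, 0.052, 0.008], [0.013, -0.116, -0.993]]
wrist_force: [-0.2, -0.4, -1.3]
grip_width: 0.0123
move [-0.02  0.   -0.04] yaw 3.0 tilt [-0.116  0.008] turn -0.0
time: 41.1
tool_pos: [0.57, 0.0285, 0.0965]
tcp_rot: [[-0.051, 0.992, -0.118], [0.999, 0.052, 0.007], [0.014, -0.118, -0.993]]
wrist_force: [-0.1, -0.5, -0.9]
grip_width: 0.0122
t 41.1 p [0.57   0.0285 0.0965] f [-0.1 -0.5 -0.9] w 0.0122
[[-0.051, 0.992, -0.118], [0.999, 0.052, 0.007], [0.014, -0.118, -0.993]] q [ -4.7  32.1  -0.3 101.   -1.1  53.6  -1.3]
move [-0.02  0.02 -0.07] yaw 3.0 tilt [-0.118  0.007] turn 0.0
```

```bash
python3 -m handwheel '[[[0,0.02,0.12],0,255]]';python3 -m handwheel '[[[0,0,0.12],0,255]]';python3 -m handwheel '[[[0,0,0],0,255]]';  python3 -c "
from h import *
st();snap('wrist','w23')"
```

```text
time: 41.2
tool_pos: [0.5718, 0.0267, 0.0933]
tcp_rot: [[-0.05, 0.992, -0.116], [0.999, 0.051, 0.005], [0.011, -0.116, -0.993]]
wrist_force: [-8.3, -11.5, 58.5]
grip_width: 0.0122
time: 41.3
tool_pos: [0.5726, 0.0253, 0.0923]
tcp_rot: [[-0.049, 0.992, -0.115], [0.999, 0.05, 0.004], [0.01, -0.114, -0.993]]
wrist_force: [-15.2, -1.8, 53.4]
grip_width: 0.0124
time: 41.4
tool_pos: [0.572, 0.0255, 0.0939]
tcp_rot: [[-0.048, 0.992, -0.116], [0.999, 0.049, 0.005], [0.011, -0.115, -0.993]]
wrist_force: [-3.9, 0.8, -2.7]
grip_width: 0.0124
t 41.4 p [0.572  0.0255 0.0939] f [-3.9  0.8 -2.7] w 0.0124
[[-0.048, 0.992, -0.116], [0.999, 0.049, 0.005], [0.011, -0.115, -0.993]] q [-4.600e+00  3.240e+01 -1.000e-01  1.009e+02 -1.000e+00  5.330e+01
 -1.300e+00]
```

View pics/w23.png

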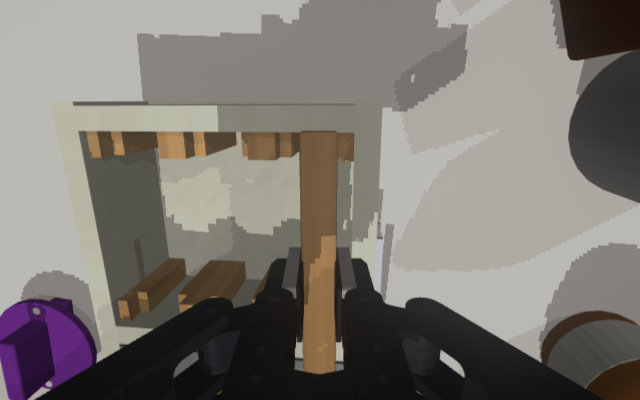

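```bash
python3 -m handwheel '[[[0,0,0],0,200],[[0,0,0],0,150],[[0,0,0],0,150],[[0,0,0],0,150]]'; python3 -m handwheel '[[[0,-0.03,-0.3],0,150],[[0,-0.05,-0.4],0,150],[[0,-0.07,-0.6],0,100],[[0,-0.07,-0.6],0,70],[[0,-0.07,-0.6],0,70],[[0,0,0],0,70]]';  python3 -c "
from h import *
st();snap('wrist','w24');snap('scene','s24')
s=load('s24');u,v=proj(s,[.565,.026,.1]).astype(int)
cv2.imwrite('pics/s24c.png',cv2.resize(cv2.imread('pics/s24.png')[v-50:v+60,u-60:u+60],None,fx=5,fy=5,interpolation=cv2.INTER_CUBIC))"
```

```text
time: 41.85
tool_pos: [0.5748, 0.0254, 0.0948]
tcp_rot: [[-0.048, 0.993, -0.11], [0.999, 0.049, 0.005], [0.011, -0.109, -0.994]]
wrist_force: [-0.1, 0.5, -0.2]
grip_width: 0.0352
time: 42.45
tool_pos: [0.5748, 0.0239, 0.229]
tcp_rot: [[-0.048, 0.993, -0.109], [0.999, 0.049, 0.005], [0.01, -0.108, -0.994]]
wrist_force: [0.7, -0.6, 0.6]
grip_width: 0.062
t 42.45 p [0.5748 0.0239 0.229 ] f [ 0.7 -0.6  0.6] w 0.062
[[-0.048, 0.993, -0.109], [0.999, 0.049, 0.005], [0.01, -0.108, -0.994]] q [-4.7 23.3  0.1 95.2 -0.9 67.7 -1.4]
```

View pics/w24.png

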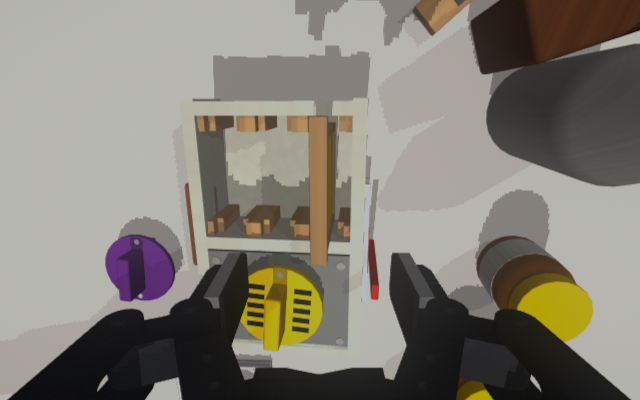

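View pics/s24c.png

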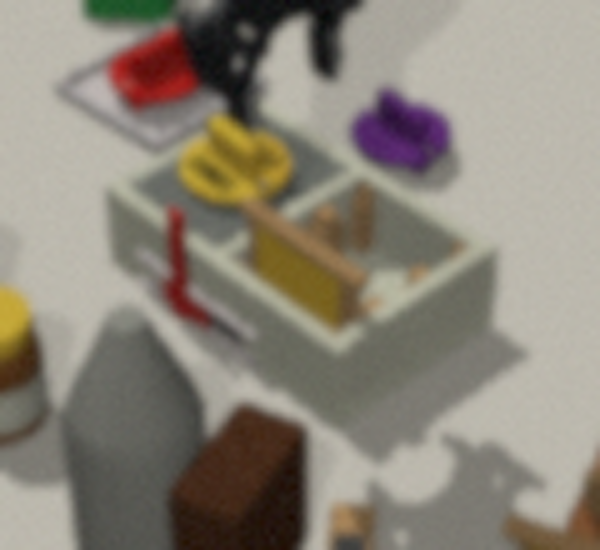

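```bash
python3 - <<'E'
from h import *
s=load('w24');print(s['origin'])
A,B=atz(s,318,118,.110),atz(s,318,264,.110);print(A,B,np.linalg.norm(A-B),(A+B)/2,np.degrees(np.arctan2(*(A-B)[1::-1])))
go([.62,.352,.28],25.5)
E
```

```text
[0.58762274 0.09570397 0.37208342]
[0.55948044 0.08125118 0.11      ] [ 0.56529219 -0.03629157  0.11      ] 0.11768634429337832 [0.56238632 0.0224798  0.11      ] 92.83061242808157
move [ 6.52  1.14 -1.17] yaw 2.8 tilt [-0.115  0.005] turn -2.83
```

```bash
python3 -m handwheel '[[[0,0,-0.5],0,70],[[0,0,-0.5],0,70],[[0.4,0,-0.1],0,70],[[0.4,0,0],0,70],[[0.4,0,0],0,70],[[0.4,0,0],0,70],[[0.4,0,0],0,70],[[0.4,0,0],0,70],[[0.4,0,0],0,70],[[0.4,0,0],0,70],[[0.4,0,0],0,70],[[0.4,0,0],0,70],[[0.4,0,0],0,70],[[0.4,0,0],0,70],[[0.4,0,0],0,70],[[0,0,0],0,70]]'; python3 -m handwheel '[[[0,0,0],-0.4,70],[[0,0,0],-0.4,70],[[0,0,0],-0.4,70],[[0,0,0],-0.4,70],[[0,0,0],-0.4,70],[[0,0,0],-0.4,70],[[0,0,0],-0.4,70],[[0,0,0],0,70]]';  python3 -c "
from h import *
st();snap('wrist','w25');go([.61,.352,.24],25.5)"
```

```text
time: 44.15
tool_pos: [0.5539, 0.2885, 0.2625]
tcp_rot: [[-0.045, 0.987, -0.153], [0.999, 0.045, -0.007], [0.0, -0.153, -0.988]]
wrist_force: [-0.1, 0.7, 1.1]
grip_width: 0.0622
time: 44.95
tool_pos: [0.5515, 0.2763, 0.2536]
tcp_rot: [[-0.427, 0.889, -0.167], [0.903, 0.429, -0.02], [0.054, -0.159, -0.986]]
wrist_force: [-0.2, -0.0, -0.1]
grip_width: 0.0621
t 44.95 p [0.5515 0.2763 0.2536] f [-0.2 -0.  -0.1] w 0.0621
[[-0.427, 0.889, -0.167], [0.903, 0.429, -0.02], [0.054, -0.159, -0.986]] q [-20.3  28.7  -9.9  84.4   1.1  76.2  -4.2]
move [0.86 1.73 0.04] yaw 25.7 tilt [-0.167 -0.02 ] turn 0.02
```

View pics/w25.png

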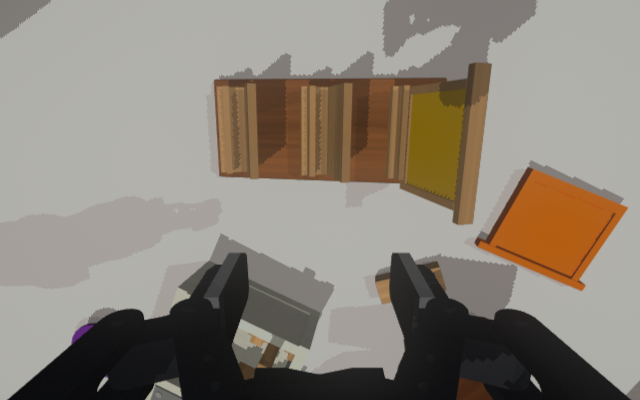

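```bash
H='python3 -c "from h import *; go([.61,.352,.24],25.5)"'; python3 -m handwheel '[[[0,0,-0.3],0,70],[[0,0,-0.3],0,70],[[0,0,-0.3],0,70],[[0,0,-0.3],0,70],[[0,0,-0.3],0,70],[[0,0,-0.3],0,70],[[0,0,0],0,70]]'>/dev/null; eval $H;  python3 -m handwheel '[[[0,0,0.9],0,70],[[0,0,0.9],0,70],[[0,0,0],0,70]]'>/dev/null; eval $H;  python3 -m handwheel '[[[0,0,-0.9],0,70],[[0,0,-0.9],0,70],[[0,0,0],0,70]]'>/dev/null; eval $H; python3 -m handwheel '[[[0,0,0.3],0,70],[[0,0,0.3],0,70],[[0,0,0.3],0,70],[[0,0,0.3],0,70],[[0,0,0],0,70]]'>/dev/null; eval $H; 
```

```text
move [1.   1.78 1.8 ] yaw 24.7 tilt [-0.174 -0.026] turn -0.09
move [ 1.04  1.78 -0.05] yaw 24.5 tilt [-0.171 -0.025] turn -0.13
move [1.06 1.83 1.77] yaw 24.3 tilt [-0.178 -0.029] turn -0.14
move [1.08 1.83 0.53] yaw 24.2 tilt [-0.176 -0.028] turn -0.17
```

```bash
python3 - <<'E'
from h import *
s=load('w15')
for p in [(310,52),(400,40),(497,16),(497,58),(398,66),(490,195),(270,180),(390,20)]: print(p,np.round(atz(s,*p,.01),3))
st();go([.50,.47,.24],25.5)
E
```

```text
(310, 52) [0.341 0.452 0.01 ]
(400, 40) [0.422 0.508 0.01 ]
(497, 16) [0.499 0.574 0.01 ]
(497, 58) [0.522 0.539 0.01 ]
(398, 66) [0.433 0.484 0.01 ]
(490, 195) [0.6   0.411 0.01 ]
(270, 180) [0.365 0.302 0.01 ]
(390, 20) [0.402 0.52  0.01 ]
t 46.8 p [0.5542 0.2664 0.2792] f [-0.1  0.9  0. ] w 0.0619
[[-0.402, 0.899, -0.176], [0.915, 0.403, -0.028], [0.046, -0.173, -0.984]] q [-19.9  27.9  -9.4  82.3   1.   79.8  -4.9]
move [4.12 0.8  0.85] yaw 24.2 tilt [-0.176 -0.028] turn -0.17
```

```bash
python3 -m handwheel '[[[0.47,0.07,-0.05],0,255],[[0.47,0.07,-0.05],0,255],[[0.47,0.07,-0.05],0,255],[[0.47,0.07,-0.05],0,255],[[0.47,0.07,-0.05],0,255],[[0.47,0.07,-0.05],0,255],[[0.47,0.07,-0.05],0,255],[[0.47,0.07,-0.05],0,255],[[0,0,0],0,255]]' 30;  python3 -c "
from h import *
st();snap('wrist','w26');go([.50,.445,.03])"
```

```text
time: 47.7
tool_pos: [0.5058, 0.4532, 0.3009]
tcp_rot: [[-0.395, 0.901, -0.181], [0.918, 0.396, -0.032], [0.043, -0.179, -0.983]]
wrist_force: [-0.4, -0.2, -0.2]
grip_width: 0.0
t 47.7 p [0.5058 0.4532 0.3009] f [-0.4 -0.2 -0.2] w 0.0
[[-0.395, 0.901, -0.181], [0.918, 0.396, -0.032], [0.043, -0.179, -0.983]] q [-34.   34.  -12.   70.2   0.7  85.1 -21.1]
move [-0.28  0.8   5.35] yaw 23.6 tilt [-0.181 -0.033] turn None
```

View pics/w26.png

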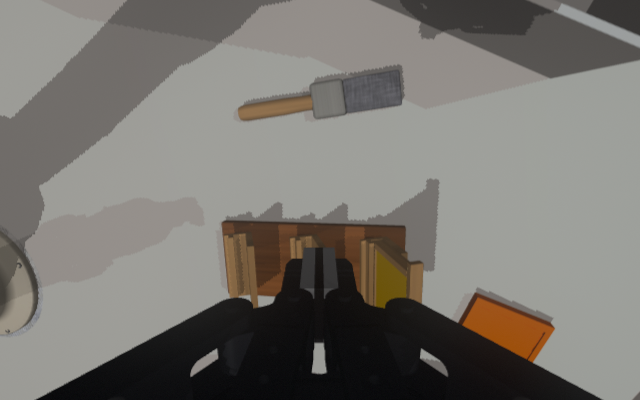

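```bash
python3 -m handwheel '[[[-0.05,0.15,0.85],0,255],[[-0.05,0.15,0.85],0,255],[[-0.05,0.15,0.85],0,255],[[-0.05,0.15,0.85],0,255],[[-0.05,0.15,0.85],0,255],[[0,0,0],0,255]]' 30;  python3 -c "
from h import *
go([.50,.445,.005])"
```

```text
time: 48.35
tool_pos: [0.5152, 0.4393, 0.0808]
tcp_rot: [[-0.386, 0.906, -0.172], [0.922, 0.386, -0.034], [0.035, -0.172, -0.985]]
wrist_force: [-0.7, -0.7, -0.1]
grip_width: -0.0001
move [0.17 0.03 1.54] yaw 23.1 tilt [-0.172 -0.034] turn None
```

```bash
python3 -m handwheel '[[[0.1,0,0.5],0,255],[[0.07,0,0.5],0,255],[[0,0,0.3],0,255],[[0,0,0.1],0,255]]';  python3 -m handwheel '[[[0,0,0.1],0,255]]'; python3 -m handwheel '[[[0,0,0.1],0,255]]'; python3 -c "
from h import *
go([.50,.445,.005])"
```

```text
time: 48.75
tool_pos: [0.5067, 0.4429, 0.0178]
tcp_rot: [[-0.38, 0.91, -0.164], [0.924, 0.381, -0.031], [0.034, -0.164, -0.986]]
wrist_force: [-0.2, 0.6, -0.2]
grip_width: 0.0
time: 48.85
tool_pos: [0.5072, 0.4431, 0.0144]
tcp_rot: [[-0.38, 0.911, -0.162], [0.924, 0.38, -0.03], [0.035, -0.162, -0.986]]
wrist_force: [-0.9, -0.4, 0.4]
grip_width: -0.0003
time: 48.95
tool_pos: [0.5076, 0.4432, 0.0107]
tcp_rot: [[-0.379, 0.911, -0.161], [0.925, 0.38, -0.029], [0.035, -0.159, -0.987]]
wrist_force: [-0.2, -0.3, -0.2]
grip_width: 0.0001
move [ 0.09 -0.11  0.14] yaw 22.6 tilt [-0.161 -0.029] turn None
```

```bash
for i in 1 ; do python3 -m handwheel '[[[0,0,0.1],0,255],[[0,0,0.1],0,255]]'; python3 -m handwheel '[[[0,0,0.08],0,255],[[0,0,0.08],0,255]]';python3 -m handwheel '[[[0,0,0.08],0,255],[[0,0,0.08],0,255]]'; done
```

```text
time: 49.15
tool_pos: [0.5077, 0.4436, 0.0025]
tcp_rot: [[-0.379, 0.912, -0.158], [0.925, 0.38, -0.027], [0.036, -0.156, -0.987]]
wrist_force: [1.0, -0.2, -0.7]
grip_width: 0.0004
time: 49.35
tool_pos: [0.508, 0.4439, 0.0004]
tcp_rot: [[-0.379, 0.912, -0.156], [0.925, 0.379, -0.026], [0.035, -0.154, -0.987]]
wrist_force: [-6.4, -8.0, 32.6]
grip_width: 0.0
time: 49.55
tool_pos: [0.5079, 0.4439, 0.0006]
tcp_rot: [[-0.379, 0.912, -0.155], [0.925, 0.379, -0.027], [0.035, -0.154, -0.987]]
wrist_force: [-4.5, -5.8, 21.8]
grip_width: -0.0002
```

```bash
python3 -m handwheel '[[[0,-0.06,0.08],0,255],[[0,-0.06,0.08],0,255]]'; python3 -m handwheel '[[[0,-0.06,0.08],0,255],[[0,-0.06,0.08],0,255],[[0,-0.06,0.08],0,255],[[0,-0.06,0.08],0,255]]';python3 -m handwheel '[[[0,0.06,0.08],0,255],[[0,0.06,0.08],0,255],[[0,0.06,0.08],0,255],[[0,0.06,0.08],0,255]]'
```

```text
time: 49.75
tool_pos: [0.5076, 0.4437, 0.0008]
tcp_rot: [[-0.378, 0.915, -0.144], [0.925, 0.379, -0.02], [0.036, -0.141, -0.989]]
wrist_force: [2.7, -1.2, 10.6]
grip_width: -0.0002
time: 50.15
tool_pos: [0.5076, 0.4438, 0.0006]
tcp_rot: [[-0.375, 0.919, -0.121], [0.926, 0.377, -0.007], [0.039, -0.115, -0.993]]
wrist_force: [1.2, -1.4, 14.4]
grip_width: 0.0001
time: 50.55
tool_pos: [0.5081, 0.444, 0.0003]
tcp_rot: [[-0.377, 0.916, -0.139], [0.926, 0.378, -0.021], [0.033, -0.137, -0.99]]
wrist_force: [-11.5, -11.1, 29.8]
grip_width: -0.0001
```

```bash
python3 -m handwheel '[[[0,-0.06,0.08],0,255],[[0,-0.06,0.08],0,255],[[0,-0.06,0.08],0,255],[[0,-0.06,0.08],0,255],[[0,-0.06,0.08],0,255],[[0,-0.06,0.08],0,255],[[0,-0.06,0.08],0,255],[[0,-0.06,0.08],0,255],[[0,-0.06,0.08],0,255],[[0,-0.06,0.08],0,255]]'; python3 -m handwheel '[[[0,-0.06,0.08],0,255],[[0,-0.06,0.08],0,255],[[0,-0.06,0.08],0,255],[[0,-0.06,0.08],0,255],[[0,-0.06,0.08],0,255],[[0,-0.06,0.08],0,255],[[0,-0.06,0.08],0,255],[[0,-0.06,0.08],0,255]]'
```

```text
time: 51.55
tool_pos: [0.5073, 0.4438, 0.0004]
tcp_rot: [[-0.372, 0.925, -0.085], [0.928, 0.374, 0.009], [0.04, -0.075, -0.996]]
wrist_force: [-0.7, -3.2, 16.4]
grip_width: -0.0001
time: 52.35
tool_pos: [0.5073, 0.4438, 0.0003]
tcp_rot: [[-0.367, 0.929, -0.043], [0.929, 0.369, 0.032], [0.045, -0.028, -0.999]]
wrist_force: [-2.0, -4.3, 17.3]
grip_width: 0.0001
```

```bash
python3 -m handwheel '[[[0.05,-0.05,0.08],0,255],[[0.05,-0.05,0.08],0,255],[[0.05,-0.05,0.08],0,255],[[0.05,-0.05,0.08],0,255],[[0.05,-0.05,0.08],0,255],[[0.05,-0.05,0.08],0,255],[[0.05,-0.05,0.08],0,255],[[0.05,-0.05,0.08],0,255]]'; 
```

```text
time: 53.15
tool_pos: [0.5074, 0.444, 0.0001]
tcp_rot: [[-0.355, 0.935, -0.007], [0.935, 0.355, 0.024], [0.025, 0.002, -1.0]]
wrist_force: [-1.7, -8.8, 22.0]
grip_width: -0.0
```

```bash
python3 -m handwheel '[[[0.05,-0.05,0.08],0,255],[[0.05,-0.05,0.08],0,255],[[0.05,-0.05,0.08],0,255],[[0.05,-0.05,0.08],0,255],[[0.05,-0.05,0.08],0,255],[[0.05,-0.05,0.08],0,255]]'; python3 -m handwheel '[[[0,0,-0.3],0,255],[[0,0,-0.8],0,180],[[0,0,-0.8],0,100],[[0,0,-0.8],0,70],[[0,0,-0.8],0,70],[[0,0,-0.8],0,70],[[0,0,0],0,70]]'; python3 -c "
from h import *
st();snap('wrist','w27');go([.60,.36,.25],25.5)"
```

```text
time: 53.75
tool_pos: [0.5074, 0.4442, 0.0001]
tcp_rot: [[-0.345, 0.938, 0.019], [0.939, 0.345, 0.017], [0.009, 0.024, -1.0]]
wrist_force: [-2.7, -8.9, 24.1]
grip_width: 0.0
time: 54.45
tool_pos: [0.5032, 0.4415, 0.2276]
tcp_rot: [[-0.346, 0.938, 0.021], [0.938, 0.346, 0.02], [0.011, 0.027, -1.0]]
wrist_force: [0.4, 0.8, 0.7]
grip_width: 0.0621
t 54.45 p [0.5032 0.4415 0.2276] f [0.4 0.8 0.7] w 0.0621
[[-0.346, 0.938, 0.021], [0.938, 0.346, 0.02], [0.011, 0.027, -1.0]] q [-37.9  28.1  -8.   88.1   4.3  62.4 -26.6]
move [-2.18  1.29 -0.5 ] yaw 20.2 tilt [0.019 0.017] turn -0.66
```

```bash
python3 -m handwheel '[[[-0.31,0.19,-0.08],-0.1,70],[[-0.31,0.19,-0.08],-0.1,70],[[-0.31,0.19,-0.08],-0.1,70],[[-0.31,0.19,-0.08],-0.1,70],[[-0.31,0.19,-0.08],-0.1,70],[[-0.31,0.19,-0.08],-0.1,70],[[0,0,0],0,70]]'; python3 -c "
from h import *
st();snap('wrist','w28');go([.61,.352,.2],25.5)"
```

```text
time: 55.2
tool_pos: [0.5876, 0.3736, 0.2432]
tcp_rot: [[-0.431, 0.902, 0.009], [0.902, 0.431, 0.013], [0.008, 0.014, -1.0]]
wrist_force: [-0.2, -0.2, -0.4]
grip_width: 0.062
t 55.2 p [0.5876 0.3736 0.2432] f [-0.2 -0.2 -0.4] w 0.062
[[-0.431, 0.902, 0.009], [0.902, 0.431, 0.013], [0.008, 0.014, -1.0]] q [-29.4  30.6  -7.6  81.9   3.9  66.8 -11.9]
move [-0.63  0.23  0.85] yaw 25.6 tilt [0.007 0.013] turn 0.01
```

View pics/w28.png

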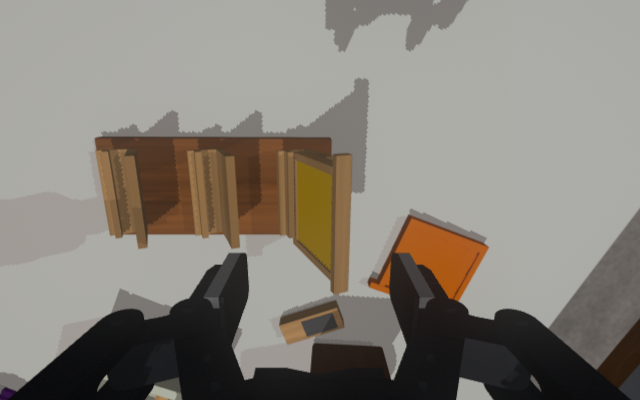

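```bash
python3 - <<'E'
from h import *
s=load('w28')
a,b=(343,155),(341,292)
A,B=atz(s,*a,.117),atz(s,*b,.117);T=(A+B)/2;print(np.linalg.norm(A-B),T,np.degrees(np.arctan2(*(A-B)[1::-1])))
u=np.array([.903*np.sin(.42),.43*np.sin(.42),np.cos(.42)]);G=T-.018*u;print(G)
go(G,25.5)
E
```

```text
0.11972405308939299 [0.62024595 0.3551235  0.117     ] 115.84135854749961
[0.61361821 0.35196743 0.1005644 ]
move [-0.68  0.27  2.84] yaw 25.6 tilt [0.007 0.013] turn 0.01
```

```bash
python3 -m handwheel '[[[-0.25,0.1,0.4],0,70],[[-0.25,0.1,0.5],0,70],[[-0.18,0.07,0.5],0,70],[[0,0,0.5],0,70],[[0,0,0.3],0,70],[[0,0,0],0,70]]'; python3 -c "
from h import *
go([.6136,.352,.1],25.5);snap('wrist','w29')"
```

```text
time: 55.85
tool_pos: [0.6039, 0.3598, 0.1252]
tcp_rot: [[-0.439, 0.898, -0.002], [0.898, 0.439, 0.017], [0.016, 0.006, -1.0]]
wrist_force: [0.2, -0.7, 0.2]
grip_width: 0.062
move [-0.23  0.1   0.5 ] yaw 26.1 tilt [-0.002  0.017] turn 0.07
```

View pics/w29.png

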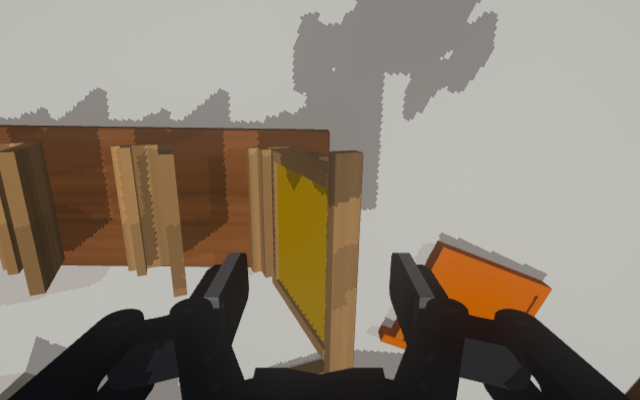

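```bash
python3 -m handwheel '[[[-0.15,0.07,0.25],0.05,70],[[-0.06,0.03,0.2],0,70],[[0,0,0.06],0,70],[[0,0,0],0,70]]'; python3 -c "
from h import *
go([.6136,.352,.1],25.5)"; python3 -m handwheel '[[[0,0,0],0,255],[[0,0,0],0,255],[[0,0,0],0,255],[[0,0,0],0,255],[[0,0,0],0,255],[[0,0,0],0,255],[[0,0,0],0,255]]' 25; python3 -c "
from h import *
go([.6136,.352,.1],25.5)"
```

```text
time: 56.3
tool_pos: [0.6153, 0.3558, 0.1027]
tcp_rot: [[-0.434, 0.901, 0.004], [0.901, 0.434, 0.022], [0.018, 0.013, -1.0]]
wrist_force: [0.4, -0.5, 0.4]
grip_width: 0.0623
move [-0.05 -0.06  0.05] yaw 25.7 tilt [0.004 0.022] turn 0.03
time: 57.0
tool_pos: [0.615, 0.3558, 0.1047]
tcp_rot: [[-0.434, 0.901, 0.004], [0.901, 0.434, 0.022], [0.018, 0.013, -1.0]]
wrist_force: [-0.1, 0.0, 3.9]
grip_width: 0.0192
move [-0.06 -0.06  0.09] yaw 25.7 tilt [0.004 0.022] turn 0.03
```

```bash
python3 -m handwheel '[[[0,0,0],0,255],[[0,0.09,-0.19],0,255],[[0,0.13,-0.28],0,255],[[0,0.13,-0.28],0,255],[[0,0.13,-0.28],0,255],[[0,0.13,-0.28],0,255],[[0,0.13,-0.28],0,255],[[0,0,-0.2],0,255],[[0,0,0],0,255]]' 40; python3 -c "
from h import *
st();snap('wrist','w30')"
```

```text
time: 57.9
tool_pos: [0.6426, 0.3679, 0.1908]
tcp_rot: [[-0.435, 0.9, -0.015], [0.9, 0.435, 0.012], [0.017, -0.008, -1.0]]
wrist_force: [-0.2, 0.2, -1.9]
grip_width: 0.0128
t 57.9 p [0.6426 0.3679 0.1908] f [-0.2  0.2 -1.9] w 0.0128
[[-0.435, 0.9, -0.015], [0.9, 0.435, 0.012], [0.017, -0.008, -1.0]] q [-27.   38.5  -7.2  75.8   3.7  66.3  -8.3]
```

View pics/w30.png

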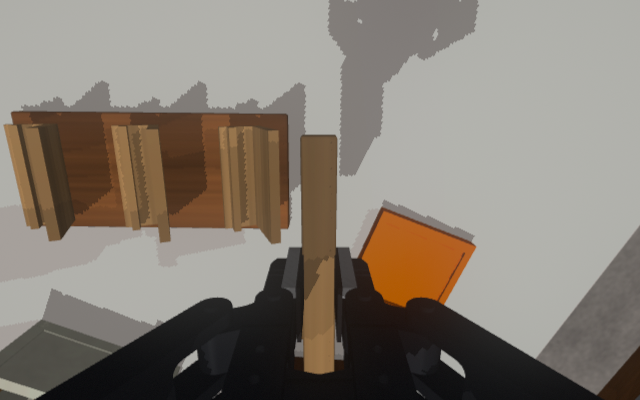

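```bash
python3 -m handwheel '[[[0,-0.1,-0.4],0,255],[[0,-0.2,-0.4],0,255],[[0,-0.3,-0.4],0,255],[[0,-0.3,0],0.4,255],[[0,-0.3,0],0.4,255],[[0,-0.3,0],0.4,255],[[0,-0.3,0],0.4,255],[[0,-0.3,0],0.4,255],[[0,-0.3,0],0.4,255],[[0,-0.3,0],0.4,255],[[0,0,0],0,255]]' 60; python3 -c "
from h import *
st();go([.477,.024,.23],3.0)"
```

```text
time: 59.05
tool_pos: [0.5054, 0.3206, 0.2609]
tcp_rot: [[-0.044, 0.999, -0.017], [0.999, 0.044, 0.011], [0.012, -0.017, -1.0]]
wrist_force: [0.4, 0.0, -1.5]
grip_width: 0.0119
t 59.05 p [0.5054 0.3206 0.2609] f [ 0.4  0.  -1.5] w 0.0119
[[-0.044, 0.999, -0.017], [0.999, 0.044, 0.011], [0.012, -0.017, -1.0]] q [-31.   20.4  -4.2  94.8   0.4  65.3 -32.6]
move [-5.91 -0.82  0.56] yaw 2.5 tilt [-0.017  0.011] turn -0.06
```

```bash
python3 -m handwheel '[[[-0.37,-0.05,0],0,255],[[-0.37,-0.05,0],0,255],[[-0.37,-0.05,0],0,255],[[-0.37,-0.05,0],0,255],[[-0.37,-0.05,0],0,255],[[-0.37,-0.05,0],0,255],[[-0.37,-0.05,0],0,255],[[-0.37,-0.05,0],0,255],[[-0.37,-0.05,0],0,255],[[-0.37,-0.05,0],0,255],[[-0.37,-0.05,0],0,255],[[-0.37,-0.05,0],0,255],[[-0.37,-0.05,0],0,255],[[-0.37,-0.05,0],0,255],[[0,0,0],0,255]]' 60; python3 -c "
from h import *
st();go([.476,.023,.18],3.0);snap('wrist','w31')"
```

```text
time: 60.55
tool_pos: [0.4853, 0.0377, 0.2646]
tcp_rot: [[-0.046, 0.999, -0.007], [0.999, 0.046, 0.013], [0.013, -0.006, -1.0]]
wrist_force: [-0.1, -0.9, -1.6]
grip_width: 0.0121
t 60.55 p [0.4853 0.0377 0.2646] f [-0.1 -0.9 -1.6] w 0.0121
[[-0.046, 0.999, -0.007], [0.999, 0.046, 0.013], [0.013, -0.006, -1.0]] q [-11.1   8.3   4.5 110.1  -1.6  62.   -3.3]
move [-0.31 -0.19  1.69] yaw 2.7 tilt [-0.007  0.013] turn -0.04
```

View pics/w31.png

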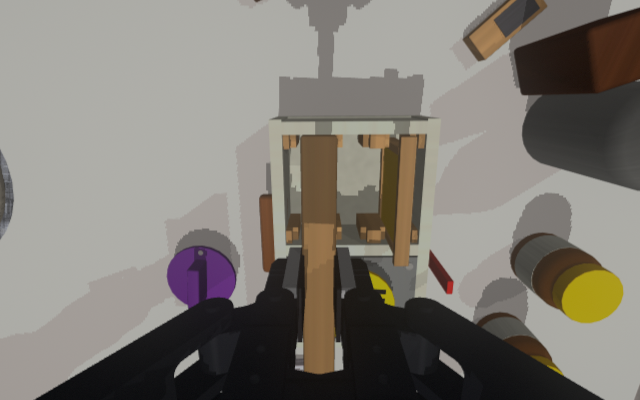

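```bash
python3 -m handwheel '[[[-0.15,-0.12,0.4],-0.04,255],[[-0.13,-0.12,0.4],0,255],[[0,0,0.4],0,255],[[0,0,0.4],0,255],[[0,0,0],0,255]]' 60; python3 -c "
from h import *
go([.4735,.024,.15],3.0);snap('wrist','w32')"
```

```text
time: 61.1
tool_pos: [0.4759, 0.029, 0.1847]
tcp_rot: [[-0.058, 0.998, 0.0], [0.998, 0.058, 0.017], [0.017, 0.001, -1.0]]
wrist_force: [-0.3, -0.6, -1.1]
grip_width: 0.0122
move [-0.11 -0.05  0.69] yaw 3.3 tilt [0.    0.017] turn 0.04
```

View pics/w32.png

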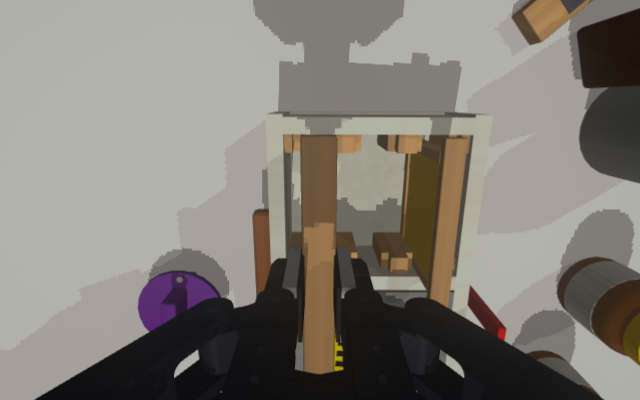

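```bash
python3 -m handwheel '[[[-0.1,-0.05,0.3],0.04,255],[[0,0,0.3],0,255],[[0,0,0],0,255]]' 60; python3 -c "
from h import *
go([.4735,.024,.135],3.0)";  python3 -m handwheel '[[[0,0,0.25],0,255],[[0,0,0],0,255]]'; python3 -c "
from h import *
go([.4735,.024,.12],3.0)"
```

```text
time: 61.45
tool_pos: [0.4785, 0.0266, 0.1593]
tcp_rot: [[-0.056, 0.998, 0.009], [0.998, 0.055, 0.019], [0.019, 0.01, -1.0]]
wrist_force: [-0.2, -0.3, -1.5]
grip_width: 0.0122
move [-0.05 -0.11  0.48] yaw 3.2 tilt [0.009 0.019] turn 0.02
time: 61.65
tool_pos: [0.4867, 0.0275, 0.155]
tcp_rot: [[-0.056, 0.998, 0.025], [0.998, 0.056, 0.021], [0.019, 0.026, -0.999]]
wrist_force: [-0.3, -0.9, -1.3]
grip_width: 0.0124
move [-0.07 -0.29  0.69] yaw 3.2 tilt [0.025 0.021] turn 0.02
```

```bash
python3 -c "
from h import *
st()"; python3 -m handwheel '[[[-0.07,-0.2,0],0,255],[[0,0,0],0,255]]' 60; python3 -c "
from h import *
st();go([.4735,.024,.12],3.0)"
```

```text
t 61.65 p [0.4867 0.0275 0.155 ] f [-0.3 -0.9 -1.3] w 0.0124
[[-0.056, 0.998, 0.025], [0.998, 0.056, 0.021], [0.019, 0.026, -0.999]] q [ -9.6  15.2   4.5 117.8  -3.1  45.5   0.2]
time: 61.85
tool_pos: [0.4783, 0.0237, 0.1569]
tcp_rot: [[-0.057, 0.998, 0.029], [0.998, 0.057, 0.021], [0.02, 0.03, -0.999]]
wrist_force: [-0.7, -0.6, -2.4]
grip_width: 0.012
t 61.85 p [0.4783 0.0237 0.1569] f [-0.7 -0.6 -2.4] w 0.012
[[-0.057, 0.998, 0.029], [0.998, 0.057, 0.021], [0.02, 0.03, -0.999]] q [ -9.3  14.1   4.6 119.1  -3.1  45.2   0.6]
move [-0.   -0.12  0.73] yaw 3.2 tilt [0.029 0.021] turn 0.03
```

```bash
python3 -m handwheel '[[[0,0,-0.4],0,255],[[0,0,0],0,255]]' 60; python3 -c "
from h import *
st();go([.4706,.0223,.17],3.0);snap('wrist','w33')
s=snap('scene','s33');u,v=proj(s,[.5,.026,.1]).astype(int)
cv2.imwrite('pics/s33c.png',cv2.resize(cv2.imread('pics/s33.png')[v-50:v+60,u-60:u+60],None,fx=5,fy=5,interpolation=cv2.INTER_CUBIC))"
```

```text
time: 62.05
tool_pos: [0.4767, 0.0233, 0.1771]
tcp_rot: [[-0.057, 0.998, 0.028], [0.998, 0.057, 0.022], [0.02, 0.029, -0.999]]
wrist_force: [0.8, 0.1, -1.7]
grip_width: 0.0124
t 62.05 p [0.4767 0.0233 0.1771] f [ 0.8  0.1 -1.7] w 0.0124
[[-0.057, 0.998, 0.028], [0.998, 0.057, 0.022], [0.02, 0.029, -0.999]] q [ -9.4  12.2   4.7 118.2  -2.8  47.9   0.3]
move [-0.01 -0.13  0.14] yaw 3.3 tilt [0.028 0.022] turn 0.03
```

View pics/w33.png

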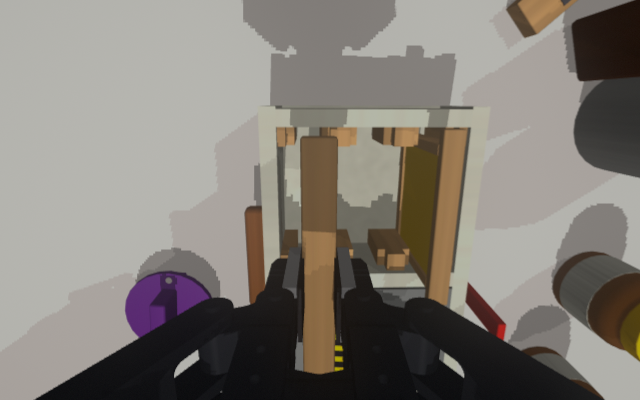

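View pics/s33c.png

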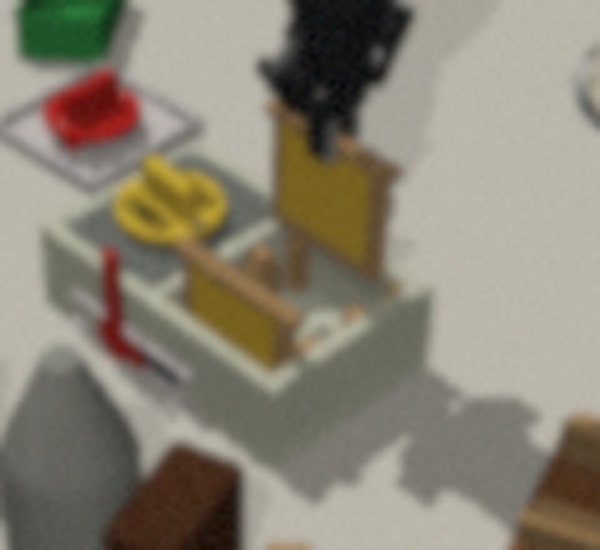

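```bash
python3 - <<'E'
from h import *
s=load('w33')
im=cv2.imread('pics/w33.png')
O=np.array([.5219,-.0314]);c,sn=np.cos(np.radians(3)),np.sin(np.radians(3));H=np.array([[c,-sn],[sn,c]])
def hp(x,y,z): return np.r_[O+H@[x,y],z]
for x in [-.046,0,.046]:
    for dx in [-.016,-.010,.010,.016]:
        for y in [-.001,.111]:
            q=proj(s,hp(x+dx,y,.070 if abs(dx)>.012 else .060)).round().astype(int); cv2.circle(im,tuple(int(k) for k in q),2,(255,0,0) if abs(dx)>.012 else (0,255,0),-1)
t=state();R=np.array(t['tcp_rot']);p=np.array(t['tool_pos'])
for d in [.075,.085]:
  for yy in [-.050,.05]:
    q=proj(s,p+R@[yy-.003,0,d]).round().astype(int);print(d,q)
    cv2.circle(im,tuple(int(k) for k in q),2,(0,0,255),-1)
cv2.imwrite('pics/w33o.png',cv2.resize(im[90:310,230:500],None,fx=2.9,fy=2.7))
E
```

```text
0.075 [314 281]
0.075 [314 138]
0.085 [314 274]
0.085 [314 136]
```

View pics/w33o.png

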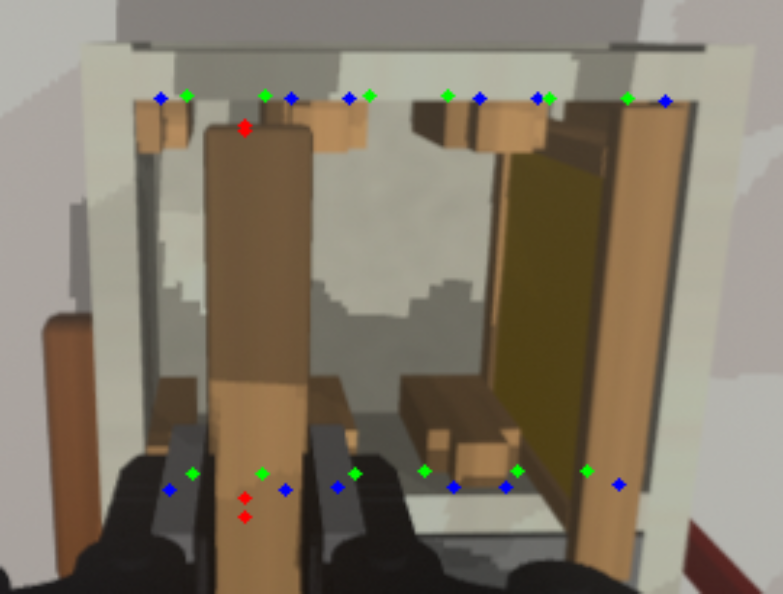

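```bash
python3 - <<'E'
from h import *
for f in ['w33','w32','w31','w21']:
    s=load(f)
    # camera fixed in tool: derive tool pose from w33 state
    if f=='w33':
        t=state();R=np.array(t['tcp_rot']);p=np.array(t['tool_pos'])
        Oc=R.T@(s['origin']-p);Rc=R.T@s['orientation'];K=s['camera_matrix']
    def tp(u,v,h):
        d=Rc@np.linalg.inv(K)@[u,v,1];return Oc+d*(h-Oc[2])/d[2]
    v={'w33':137.5,'w32':136.5,'w31':136.5,'w21':131.5}[f]
    for h in [-.010,-.013,-.016]: print(f,h,np.round(tp(319,v,h),4), 'w',round((tp(337,v,h)-tp(302,v,h))[1],4))
E
```

```text
w33 -0.01 [ 0.0571  0.0028 -0.01  ] w 0.0134
w33 -0.013 [ 0.0574  0.0027 -0.013 ] w 0.0131
w33 -0.016 [ 0.0578  0.0027 -0.016 ] w 0.0128
w32 -0.01 [ 0.0575  0.0028 -0.01  ] w 0.0134
w32 -0.013 [ 0.0578  0.0027 -0.013 ] w 0.0131
w32 -0.016 [ 0.0581  0.0027 -0.016 ] w 0.0128
w31 -0.01 [ 0.0575  0.0028 -0.01  ] w 0.0134
w31 -0.013 [ 0.0578  0.0027 -0.013 ] w 0.0131
w31 -0.016 [ 0.0581  0.0027 -0.016 ] w 0.0128
w21 -0.01 [ 0.0593  0.0028 -0.01  ] w 0.0133
w21 -0.013 [ 0.0596  0.0027 -0.013 ] w 0.013
w21 -0.016 [ 0.0599  0.0027 -0.016 ] w 0.0127
```

```bash
python3 -m handwheel '[[[-0.02,-0.12,0.1],0.03,255],[[-0.02,0,0.1],0,255],[[0,0,0],0,255]]' 60; python3 -c "
from h import *
st();go([.4706,.0215,.15],3.0)"; python3 -m handwheel '[[[-0.03,0,0.15],0,255]]';  python3 -m handwheel '[[[0,0,0.15],0,255]]'; python3 -c "
from h import *
st();go([.4706,.0215,.15],3.0)"
```

```text
time: 62.45
tool_pos: [0.467, 0.021, 0.1617]
tcp_rot: [[-0.053, 0.998, 0.02], [0.998, 0.053, 0.021], [0.02, 0.022, -1.0]]
wrist_force: [-0.2, -0.6, -1.5]
grip_width: 0.0122
t 62.45 p [0.467  0.021  0.1617] f [-0.2 -0.6 -1.5] w 0.0122
[[-0.053, 0.998, 0.02], [0.998, 0.053, 0.021], [0.02, 0.022, -1.0]] q [ -9.3  12.8   4.8 119.9  -3.   46.1   0.4]
move [0.   0.07 0.24] yaw 3.0 tilt [0.02  0.021] turn 0.0
time: 62.55
tool_pos: [0.4675, 0.0198, 0.154]
tcp_rot: [[-0.053, 0.998, 0.021], [0.998, 0.053, 0.021], [0.02, 0.022, -1.0]]
wrist_force: [0.6, 0.6, -1.7]
grip_width: 0.0123
time: 62.65
tool_pos: [0.4675, 0.0197, 0.1456]
tcp_rot: [[-0.053, 0.998, 0.021], [0.998, 0.053, 0.021], [0.02, 0.022, -1.0]]
wrist_force: [-0.2, -0.4, -0.7]
grip_width: 0.0123
t 62.65 p [0.4675 0.0197 0.1456] f [-0.2 -0.4 -0.7] w 0.0123
[[-0.053, 0.998, 0.021], [0.998, 0.053, 0.021], [0.02, 0.022, -1.0]] q [ -9.   14.3   4.7 120.6  -3.3  43.9   0.9]
move [ 0.04  0.07 -0.09] yaw 3.0 tilt [0.021 0.021] turn 0.0
```

```bash
python3 -m handwheel '[[[0.02,0.07,0.1],0,255]]';  python3 -m handwheel '[[[0,0,0.2],0,255],[[0,0,0.2],0,255]]'; python3 -c "
from h import *
go([.4715,.0205,.11],3.0)"; python3 -m handwheel '[[[0,0,0.2],0,255],[[0,0,0],0,255]]';python3 -c "
from h import *
go([.4725,.0205,.1],3.0)"
```

```text
time: 62.75
tool_pos: [0.4721, 0.0209, 0.1418]
tcp_rot: [[-0.053, 0.998, 0.022], [0.998, 0.052, 0.021], [0.02, 0.023, -1.0]]
wrist_force: [-8.5, 3.3, 26.9]
grip_width: 0.0122
time: 62.95
tool_pos: [0.4749, 0.0216, 0.1219]
tcp_rot: [[-0.053, 0.998, 0.026], [0.998, 0.052, 0.022], [0.02, 0.027, -0.999]]
wrist_force: [-1.7, -0.0, -0.2]
grip_width: 0.012
move [-0.02 -0.07  0.24] yaw 3.0 tilt [0.026 0.022] turn -0.0
time: 63.15
tool_pos: [0.4732, 0.0218, 0.1087]
tcp_rot: [[-0.053, 0.998, 0.021], [0.998, 0.052, 0.021], [0.02, 0.022, -1.0]]
wrist_force: [0.8, 0.2, -1.7]
grip_width: 0.0123
move [-0.03 -0.02  0.17] yaw 3.0 tilt [0.021 0.021] turn 0.0
```

```bash
python3 -m handwheel '[[[0,0,0.15],0,255]]';  python3 -m handwheel '[[[0,0,0.12],0,255]]'; python3 -m handwheel '[[[0,0,0.12],0,255]]'; python3 -m handwheel '[[[0,0,0.1],0,255]]'
```

```text
time: 63.25
tool_pos: [0.4739, 0.022, 0.101]
tcp_rot: [[-0.053, 0.998, 0.022], [0.998, 0.052, 0.021], [0.02, 0.023, -1.0]]
wrist_force: [0.3, 0.4, -1.6]
grip_width: 0.012
time: 63.35
tool_pos: [0.4746, 0.0224, 0.0951]
tcp_rot: [[-0.053, 0.998, 0.023], [0.998, 0.052, 0.022], [0.02, 0.024, -1.0]]
wrist_force: [-5.8, -3.1, 59.9]
grip_width: 0.0124
time: 63.45
tool_pos: [0.4777, 0.0226, 0.0946]
tcp_rot: [[-0.052, 0.998, 0.027], [0.998, 0.052, 0.023], [0.021, 0.028, -0.999]]
wrist_force: [-34.8, -5.3, 126.5]
grip_width: 0.0121
time: 63.55
tool_pos: [0.4777, 0.0226, 0.0948]
tcp_rot: [[-0.052, 0.998, 0.025], [0.998, 0.051, 0.024], [0.022, 0.027, -0.999]]
wrist_force: [-27.7, -3.4, 70.2]
grip_width: 0.012
```

```bash
python3 -m handwheel '[[[0,0,-0.04],0,255]]'; python3 -m handwheel '[[[0,0,0],0,200],[[0,0,0],0,150],[[0,0,0],0,150],[[0,0,0],0,150]]'; python3 -m handwheel '[[[0,0.02,-0.3],0,150],[[0,0.02,-0.4],0,150],[[0,0.02,-0.6],0,100],[[0,0,-0.6],0,70],[[0,0,-0.6],0,70],[[0,0,0],0,70]]';  python3 -c "
from h import *
st();snap('wrist','w34')"
```

```text
time: 63.65
tool_pos: [0.4766, 0.0224, 0.0981]
tcp_rot: [[-0.052, 0.998, 0.024], [0.998, 0.051, 0.024], [0.023, 0.025, -0.999]]
wrist_force: [-2.0, 0.3, -3.1]
grip_width: 0.0122
time: 64.05
tool_pos: [0.4782, 0.0225, 0.0983]
tcp_rot: [[-0.052, 0.998, 0.028], [0.998, 0.051, 0.024], [0.023, 0.029, -0.999]]
wrist_force: [-0.4, 0.1, -0.1]
grip_width: 0.0353
time: 64.65
tool_pos: [0.4767, 0.0197, 0.2234]
tcp_rot: [[-0.052, 0.998, 0.02], [0.998, 0.052, 0.023], [0.022, 0.022, -1.0]]
wrist_force: [1.4, 0.2, -0.2]
grip_width: 0.0619
t 64.65 p [0.4767 0.0197 0.2234] f [ 1.4  0.2 -0.2] w 0.0619
[[-0.052, 0.998, 0.02], [0.998, 0.052, 0.023], [0.022, 0.022, -1.0]] q [-9.300e+00  8.900e+00  5.100e+00  1.152e+02 -2.500e+00  5.470e+01
  1.000e-01]
```

View pics/w34.png

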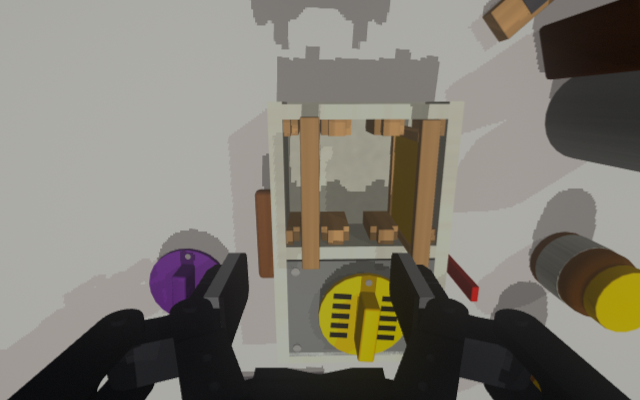

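```bash
python3 - <<'E'
from h import *
s=load('w34')
im=cv2.imread('pics/w34.png')
cv2.imwrite('pics/w34c.png',cv2.resize(im[230:370,260:500],None,fx=3.3,fy=3.3,interpolation=cv2.INTER_CUBIC))
for a,b in [((311,118),(310,269)),((430,118),(422,264))]:
    for z in [.106,.110,.114]:
        A,B=atz(s,*a,z),atz(s,*b,z);print(z,round(np.linalg.norm(A-B),4),np.round((A+B)/2,4),np.degrees(np.arctan2(*(A-B)[1::-1])))
O=np.array([.5219,-.0314]);c,sn=np.cos(np.radians(3)),np.sin(np.radians(3));H=np.array([[c,-sn],[sn,c]])
for p in [(470,290),(475,297)]:
    q=atz(s,*p,.112);print(q,H.T@(q[:2]-O))
E
```

```text
0.106 0.1207 [0.474  0.0187 0.106 ] 92.26500045073831
0.11 0.1189 [0.4739 0.0197 0.11  ] 92.26500045073833
0.114 0.117 [0.4739 0.0208 0.114 ] 92.26500045073833
0.106 0.1172 [0.5636 0.0251 0.106 ] 94.65018124021164
0.11 0.1154 [0.5622 0.026  0.11  ] 94.65018124021162
0.114 0.1136 [0.5607 0.027  0.114 ] 94.65018124021168
[ 0.60908599 -0.05223727  0.112     ] [ 0.08597597 -0.02537168]
[ 0.61438367 -0.05853032  0.112     ] [ 0.09093704 -0.03193336]
```

View pics/w34c.png

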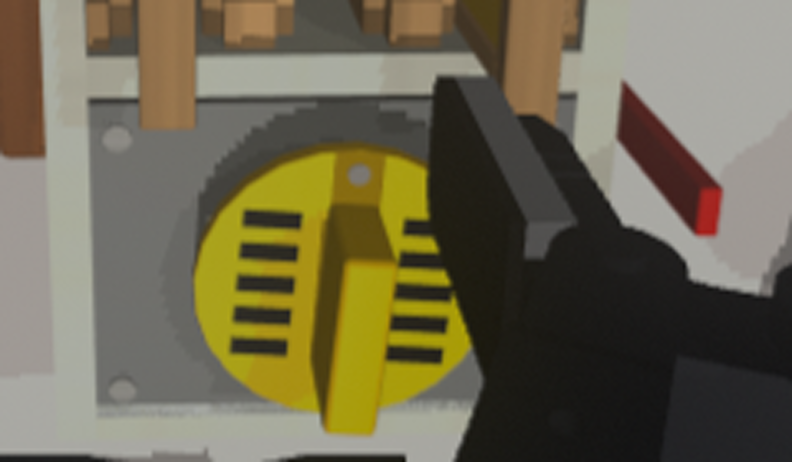

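```bash
python3 -m handwheel '[[[-0.3,0.3,-0.2],0,150],[[-0.3,0.3,-0.2],0,200],[[-0.3,0.3,0],0,255],[[-0.3,0.3,0],0,255],[[-0.3,0.3,0],0,255],[[-0.3,0.3,0],0,255],[[-0.3,0.3,0],0,255],[[-0.3,0.3,0],0,255],[[-0.1,0.3,0],0,255],[[0,0,0],0,255]]' 40;  python3 -c "
from h import *
st();snap('wrist','w35');go([.615,-.085,.2],3)"
```

```text
time: 65.7
tool_pos: [0.6138, -0.1009, 0.2211]
tcp_rot: [[-0.056, 0.998, -0.009], [0.998, 0.056, 0.023], [0.023, -0.007, -1.0]]
wrist_force: [-0.8, -0.7, -0.3]
grip_width: 0.0001
t 65.7 p [ 0.6138 -0.1009  0.2211] f [-0.8 -0.7 -0.3] w 0.0001
[[-0.056, 0.998, -0.009], [0.998, 0.056, 0.023], [0.023, -0.007, -1.0]] q [ 0.7 25.   9.1 94.  -5.7 62.1 15. ]
move [0.3  0.07 0.42] yaw 3.2 tilt [-0.01   0.023] turn 0.02
```

View pics/w35.png

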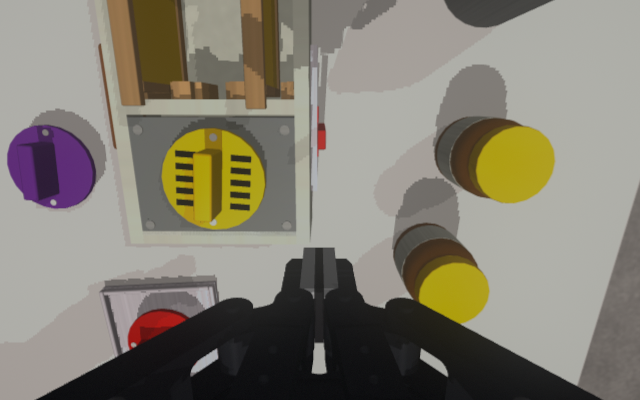

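```bash
python3 - <<'E'
from h import *
s=load('w35')
def circ(c,r):
    a=np.linspace(0,2*np.pi,120,endpoint=False); return np.array(c)+np.c_[r*np.cos(a),r*np.sin(a),0*a]
im=s['img']
m,c,b=blob(im,'yel',(213,180)); cs,_=cv2.findContours(m,cv2.RETR_EXTERNAL,cv2.CHAIN_APPROX_NONE); e=cv2.fitEllipse(cv2.convexHull(max(cs,key=len)));print(e)
for z in [.081,.085,.089,.093]:
    ctr=atz(s,*e[0],z);q=cv2.fitEllipse(np.array([proj(s,x) for x in circ(ctr,.042)]).astype(np.float32));print(z,ctr,q[1])
an=lambda a,b: np.degrees(np.arctan2(*(b-a)[1::-1]))
a,b2=atz(s,212.5,222.5,.089),atz(s,212.5,137,.089);print('wing',an(a,b2),(a+b2)/2)
P=[atz(s,*p,.075) for p in [(138,129.5),(285,130),(287,224.5),(149.5,225)]];print(np.mean(P,0),an(P[0],P[1]),an(P[3],P[2]))
print('tab',atz(s,320,137,.112))
cv2.imwrite('pics/w35c.png',cv2.resize(cv2.imread('pics/w35.png')[90:250,100:340],None,fx=3.3,fy=3.3,interpolation=cv2.INTER_CUBIC))
E
```

```text
((213.21624755859375, 178.17800903320312), (99.02827453613281, 106.51689910888672), 125.85197448730469)
0.081 [ 0.52574661 -0.09572924  0.081     ] (96.02136993408203, 104.41446685791016)
0.085 [ 0.52695408 -0.09483045  0.085     ] (97.3918228149414, 105.90425872802734)
0.089 [ 0.52816155 -0.09393166  0.089     ] (98.80201721191406, 107.4372329711914)
0.093 [ 0.52936902 -0.09303286  0.093     ] (100.25370025634766, 109.01528930664062)
wing 88.60869113378773 [ 0.52752264 -0.0964404   0.089     ]
[ 0.52535143 -0.09770411  0.075     ] 3.0610713285200823 3.576432119936507
tab [ 0.61234499 -0.0541947   0.112     ]
```

View pics/w35c.png

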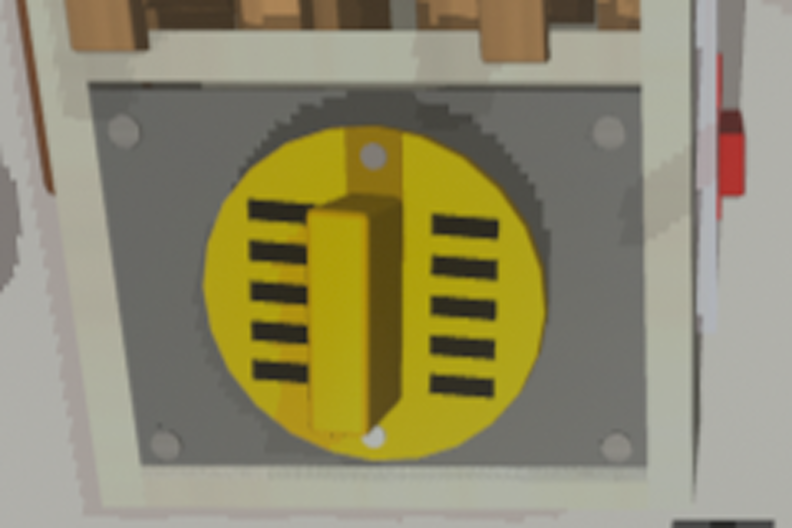

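```bash
python3 -m handwheel '[[[0.1,0,0.5],0,255],[[0,0,0.6],0,255],[[0,0,0.6],0,255],[[0,0,0.5],0,255],[[0,0,0.2],0,255],[[0,0,0],0,255]]' 40;  python3 -c "
from h import *
st();snap('wrist','w36');go([.6139,-.087,.09],3)"
```

```text
time: 66.35
tool_pos: [0.6045, -0.0895, 0.0927]
tcp_rot: [[-0.058, 0.998, -0.019], [0.998, 0.058, 0.025], [0.026, -0.017, -1.0]]
wrist_force: [-0.4, -0.0, 0.0]
grip_width: -0.0002
t 66.35 p [ 0.6045 -0.0895  0.0927] f [-0.4 -0.   0. ] w -0.0002
[[-0.058, 0.998, -0.019], [0.998, 0.058, 0.025], [0.026, -0.017, -1.0]] q [  0.9  32.9   7.7 100.3  -7.3  48.5  15.7]
move [0.04 0.18 0.07] yaw 3.3 tilt [-0.018  0.025] turn 0.04
```

View pics/w36.png

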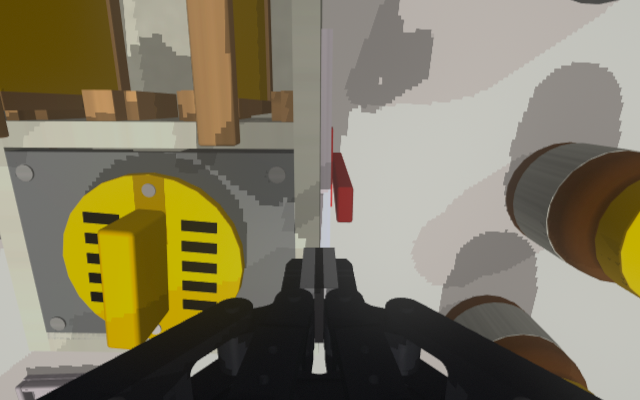

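```bash
python3 -m handwheel '[[[0,0.18,0.02],0.04,255],[[0.15,0,0],0,255],[[0.15,0,0],0,255],[[0.15,0,0],0,255],[[0.15,0,0],0,255]]' 40; python3 -m handwheel '[[[0.15,0,0],0,255],[[0.15,0,0],0,255]]'; python3 -c "
from h import *
st();snap('wrist','w37');go([.6119,-.022,.09],3)"
```

```text
time: 66.9
tool_pos: [0.6165, -0.0592, 0.0981]
tcp_rot: [[-0.05, 0.999, -0.009], [0.998, 0.05, 0.023], [0.023, -0.008, -1.0]]
wrist_force: [-1.0, -1.8, -1.4]
grip_width: 0.0001
time: 67.1
tool_pos: [0.6157, -0.0433, 0.0989]
tcp_rot: [[-0.05, 0.999, -0.009], [0.999, 0.05, 0.022], [0.022, -0.008, -1.0]]
wrist_force: [0.2, -2.0, -0.8]
grip_width: 0.0002
t 67.1 p [ 0.6157 -0.0433  0.0989] f [ 0.2 -2.  -0.8] w 0.0002
[[-0.05, 0.999, -0.009], [0.999, 0.05, 0.022], [0.022, -0.008, -1.0]] q [-3.5 32.6  7.6 99.9 -7.1 48.6 10.6]
move [ 0.38 -0.05  0.19] yaw 3.0 tilt [-0.009  0.023] turn -0.0
```

View pics/w37.png

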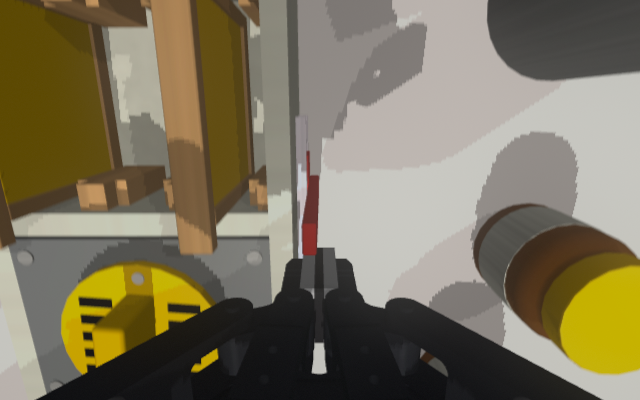

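```bash
python3 -m handwheel '[[[0.12,-0.04,0.05],0,255],[[0.12,0,0.03],0,255]]' 40; python3 -m handwheel '[[[0.12,0,0.03],0,255]]';python3 -m handwheel '[[[0.08,0,0.02],0,255]]'; python3 -m handwheel '[[[0.08,0,0.02],0,255]]'
```

```text
time: 67.35
tool_pos: [0.6139, -0.0326, 0.0964]
tcp_rot: [[-0.05, 0.999, -0.006], [0.999, 0.05, 0.018], [0.019, -0.006, -1.0]]
wrist_force: [-3.5, -14.1, 8.0]
grip_width: -0.0002
time: 67.45
tool_pos: [0.6139, -0.0325, 0.0963]
tcp_rot: [[-0.047, 0.999, -0.005], [0.999, 0.047, 0.012], [0.012, -0.004, -1.0]]
wrist_force: [-1.7, -16.1, 11.8]
grip_width: -0.0003
time: 67.55
tool_pos: [0.6138, -0.0331, 0.0964]
tcp_rot: [[-0.043, 0.999, -0.004], [0.999, 0.044, 0.007], [0.007, -0.004, -1.0]]
wrist_force: [-1.5, -7.6, 5.3]
grip_width: 0.0002
time: 67.65
tool_pos: [0.6138, -0.0331, 0.0963]
tcp_rot: [[-0.04, 0.999, -0.003], [0.999, 0.04, 0.003], [0.003, -0.003, -1.0]]
wrist_force: [-1.1, -7.1, 5.3]
grip_width: -0.0
```

```bash
python3 -m handwheel '[[[-0.3,0,0],0,255],[[-0.3,0,0],0,255],[[0,0,-0.5],0,255],[[0,0,-0.6],0,255],[[0,0,-0.6],0,255],[[0,0,-0.6],0,255],[[0,0,0],0,255]]' 40;  python3 -c "
from h import *
st();snap('wrist','w38')
cv2.imwrite('pics/w38c.png',cv2.resize(cv2.imread('pics/w38.png')[0:220,140:420],None,fx=2.8,fy=2.7,interpolation=cv2.INTER_CUBIC))
s=snap('scene','s38');u,v=proj(s,[.55,.0,.1]).astype(int)
cv2.imwrite('pics/s38c.png',cv2.resize(cv2.imread('pics/s38.png')[v-55:v+55,u-65:u+65],None,fx=6,fy=5.4,interpolation=cv2.INTER_CUBIC))"
```

```text
time: 68.35
tool_pos: [0.6132, -0.0676, 0.2121]
tcp_rot: [[-0.037, 0.999, -0.01], [0.999, 0.037, 0.007], [0.007, -0.009, -1.0]]
wrist_force: [0.6, -0.3, -0.0]
grip_width: 0.0003
t 68.35 p [ 0.6132 -0.0676  0.2121] f [ 0.6 -0.3 -0. ] w 0.0003
[[-0.037, 0.999, -0.01], [0.999, 0.037, 0.007], [0.007, -0.009, -1.0]] q [-3.3 24.9  9.7 95.4 -5.  60.7 10.1]
```

View pics/w38c.png

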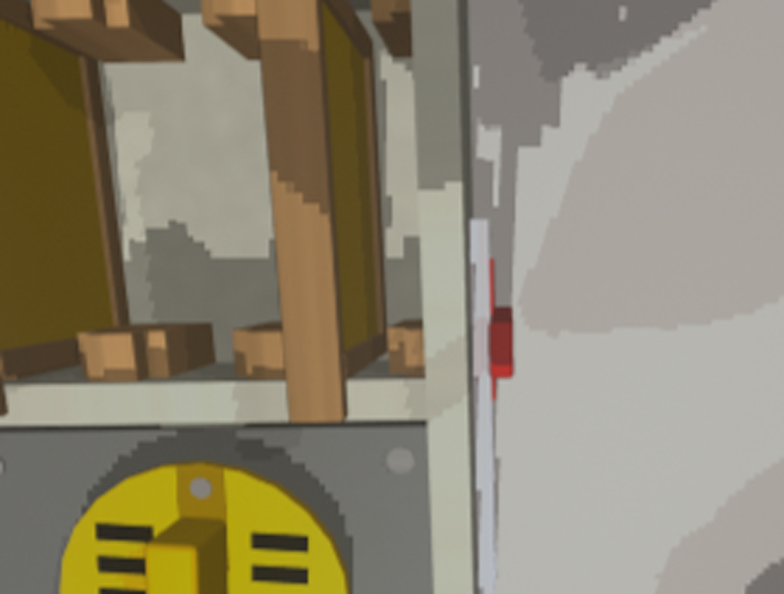

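View pics/s38c.png

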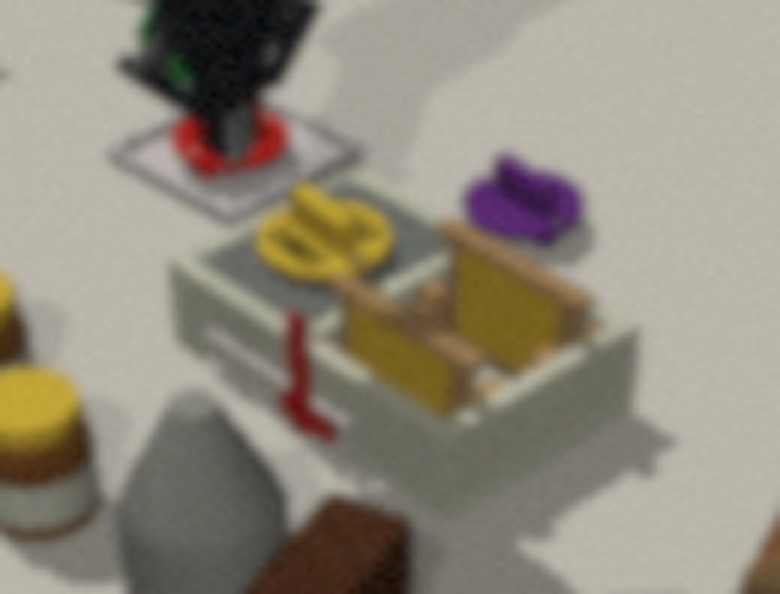

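```bash
python3 - <<'E'
from h import *
O=np.array([.5219,-.0314]);c,sn=np.cos(np.radians(3)),np.sin(np.radians(3));H=np.array([[c,-sn],[sn,c]])
s=load('w35');P=[atz(s,319.7,90+v/3.3,.112) for v in (135,195)]
for p in P: print('w35',H.T@(p[:2]-O))
s=load('w38');print(s['origin']);
for v in (308,328,348,378): print('w38',v,H.T@(atz(s,319.3,v/2.7,.112)[:2]-O))
# predicted vertical span of tab side: project hive (.09,y,z)
for y in (.0,.01,.02): print(y,[np.round(proj(s,np.r_[O+H@[.09,y+dy],z])*[1,2.7],1) for dy,z in ((-.007,.112),(.007,.112),(.007,.075))])
im=cv2.imread('pics/w38.png');cv2.imwrite('pics/w38d.png',cv2.resize(im[60:180,280:360],None,fx=6,fy=5,interpolation=cv2.INTER_NEAREST))
E
```

```text
w35 [ 0.08889277 -0.02320846]
w35 [ 0.08895415 -0.0361301 ]
[0.61264445 0.00398218 0.35580141]
w38 308 [0.09069854 0.02028429]
w38 328 [0.09062994 0.01538814]
w38 348 [0.09056053 0.0104346 ]
w38 378 [0.09045488 0.00289447]
0.0 [array([318.8, 416.6]), array([318.6, 361.8]), array([319. , 349.3])]
0.01 [array([318.6, 377.6]), array([318.3, 321.5]), array([318.8, 314.1])]
0.02 [array([318.4, 337.7]), array([318.1, 280.2]), array([318.6, 278.2])]
```

View pics/w38d.png

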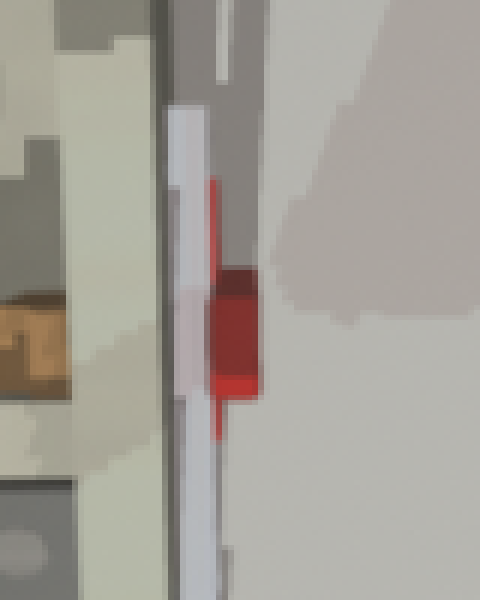

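```bash
python3 - <<'E'
from h import *
O=np.array([.5219,-.0314]);c,sn=np.cos(np.radians(3)),np.sin(np.radians(3));H=np.array([[c,-sn],[sn,c]])
a=load('w35');b=load('w38')
for z in (.03,.045,.06):
    f=lambda s,u,v: np.round((H.T@(atz(s,u,v,z)[:2]-O))*1000,1)
    print(z,'rail -y',f(a,314.5,190),'rail +y',f(b,311,81.5),'plate start ends w35',f(a,317.6,90+55/3.3),f(a,317.6,90+217/3.3),'plate now',f(b,315.7,60+178/5),f(b,316,60+440/5))
E
python3 - <<'E'
import cv2
im=cv2.imread('pics/s38.png');im0=cv2.imread('pics/scene0.png')
a=cv2.resize(im0[175:245,285:365],None,fx=4.9,fy=5,interpolation=cv2.INTER_CUBIC);b=cv2.resize(im[175:245,285:365],None,fx=4.9,fy=5,interpolation=cv2.INTER_CUBIC)
cv2.imwrite('pics/cmp.png',cv2.hconcat([a,b]))
E
```

```text
0.03 rail -y [ 83.8 -86.4] rail +y [83.2 44.8] plate start ends w35 [86.6 -7. ] [ 86.7 -52.6] plate now [87.1 32.9] [ 86.6 -13.7]
0.045 rail -y [ 84.  -82.8] rail +y [83.6 44.2] plate start ends w35 [86.7 -6.9] [ 86.9 -50.5] plate now [87.4 32.8] [ 86.9 -11.7]
0.06 rail -y [ 84.3 -79.2] rail +y [84.  43.5] plate start ends w35 [86.9 -6.8] [ 87.  -48.3] plate now [87.6 32.6] [87.1 -9.7]
```

View pics/cmp.png

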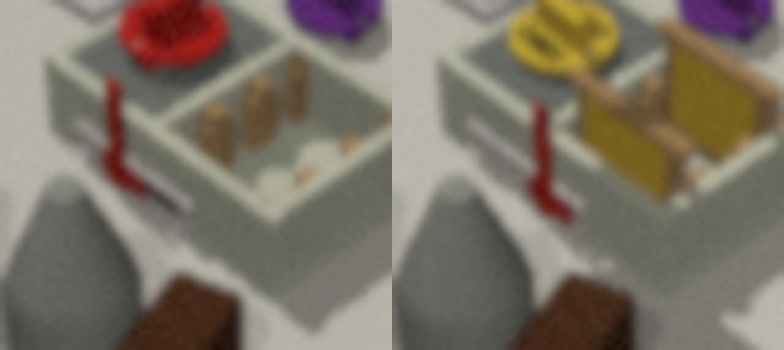

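```bash
python3 -c "
from h import *
s=snap('top','t40');cv2.imwrite('pics/t40c.png',cv2.resize(cv2.imread('pics/t40.png')[120:290,190:470],None,fx=2.8,fy=2.8,interpolation=cv2.INTER_CUBIC))"
```

```text
(no output)
```

View pics/t40c.png

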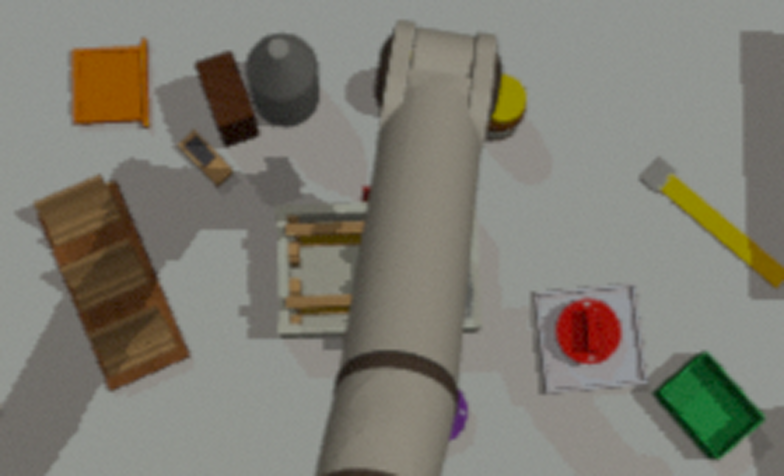

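Stand empty, both frames in the hive, red cap in the tray, bystanders in place. Handing in.

```bash
python3 -c "
from h import *
print(close_job())"
```

```text
the job is handed in; nothing more can be done
None
```

The job is handed in at about 68 s with every step carried out, but one reading may have failed the run. While seating the second frame on the hive floor, the wrist force read about 127 N for one row, over the 120 N limit. I pressed once too often after the frame had already touched down. No verdict is reported, so I can't say whether that counted.

| Part | What was done | Last check |
|---|---|---|
| Red cap | Lifted out and stood in the tray | Upright, about 6 mm from the tray's middle |
| Yellow vent cap | Pushed in, turned 90° clockwise, sprung back up | About 2.5 mm off the socket axis, about 4.5° off its locked turn, centre about 15 mm above the deck |
| Two frames (third place on the stand was empty) | Drawn from the stand and stood in slots 1 and 3 | Both look upright in the pictures; the gripper stopped at floor depth for each, but I measured the bar height only for the slot 1 frame |
| Shutter | Pushed until it stopped hard at about 16 N | Tab moved 40 mm, which is about 0.050 on the joint only if it started about 0.010–0.011 open |

- **Red cap was not locked:** the brief says it starts locked with its wing along the hive's y. I found the wing along x, and it lifted straight out, so the push and quarter turn were not needed.
- **Bystanders:** those in the last pictures were where they started. The arm covered one jar and the brush was out of frame.
- **Gripper:** closed and clear of everything at hand-in.

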